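# Assemble the pulley block for the physics lesson

## Task

Make up the pulley block: slide the square stop collar off the end of the storage bar, then take every pulley wheel off the bar and stand each one in a bay of its own in the pulley frame. Push the axle in from the ledge side, through all the frame's holes and all the wheels, until its black grip is home against the frame, and slide the collar completely onto the end of the axle that sticks out at the far side. Do not disturb the glass beaker or the jar.

Things in the scene. Friction and masses are not known exactly. Their poses are not given: they have to be found in the camera images.
- stand: Fixed storage stand: grey base 110 x 80 x 12 mm, dark post (16 mm thick along x) 115 mm high, and a level round steel bar, 10 mm thick, axis 100 mm above the bench. Origin on the bench under the post; the bar runs along own +x to its free end at x = 165 mm; z up. Wheels hang nearest the post, the collar outermost; all slide off along +x.
- bar_tip (a point): Free end of the storage bar, on its axis, 100 mm above the bench; its x points along the bar, outwards (the way things slide off).
- wheel1: Grey plastic pulley wheel, all alike and interchangeable, 56 mm diameter, 14 mm thick, grooved rim, bore 15 mm, 35 g. Origin at its centre, own x along its bore axis (either way round is fine). At the start it hangs on the storage bar with its centre about 2.5 mm below the bar's axis. Two to four of wheel1 to wheel4 are there; the others are None.
- wheel2: Grey plastic pulley wheel, all alike and interchangeable, 56 mm diameter, 14 mm thick, grooved rim, bore 15 mm, 35 g. Origin at its centre, own x along its bore axis (either way round is fine). At the start it hangs on the storage bar with its centre about 2.5 mm below the bar's axis. Two to four of wheel1 to wheel4 are there; the others are None.
- wheel3: Grey plastic pulley wheel, all alike and interchangeable, 56 mm diameter, 14 mm thick, grooved rim, bore 15 mm, 35 g. Origin at its centre, own x along its bore axis (either way round is fine). At the start it hangs on the storage bar with its centre about 2.5 mm below the bar's axis. Two to four of wheel1 to wheel4 are there; the others are None.
- wheel4: Grey plastic pulley wheel, all alike and interchangeable, 56 mm diameter, 14 mm thick, grooved rim, bore 15 mm, 35 g. Origin at its centre, own x along its bore axis (either way round is fine). At the start it hangs on the storage bar with its centre about 2.5 mm below the bar's axis. Two to four of wheel1 to wheel4 are there; the others are None.
- collar: Square aluminium stop collar: 28 x 28 mm block, 18 mm thick along its bore, bore 15 mm, 35 g. Origin at its centre, own x along the bore (symmetrical). At the start it hangs, loose, on the outer part of the storage bar with its centre about 2.5 mm below the bar's axis. It stands on the bench steadily on any flat side.
- axle: Axle pin: steel rod 10 mm thick, 155 mm long, round-nosed, with a black grip block on one end; 90 to 140 g in all. Origin on the rod axis at the block's front face (which comes home against the frame); +x along the rod to its tip. The block fills x -44..0, y -14..14, z -5..11 mm. It lies level on the bench, z up, origin 5 mm above it. Centre of mass about 35 to 65 mm ahead of the origin.
- axle_tip (a point): The free tip of the axle's rod (155 mm from the grip block).
- frame: Fixed pulley frame, origin on the bench under its middle, own x along its holes, z up. Base plate 113 x 64 x 12 mm. Five aluminium cheeks (5 mm thick along x, 26 mm wide, tops 63 mm above the bench) at x = -54, -27, 0, 27, 54 mm, each with a 14 mm hole centred 50 mm above the bench, all in line; four bays 22 mm wide between them.
- frame_in (a point): Centre of the first hole, on the outer face of the first cheek, 50 mm above the bench; its x is the direction of insertion. On this side a ledge (12 mm wide, 52 mm long, top 43 mm above the bench, below the hole axis) carries the axle's grip at the end.
- frame_out (a point): Centre of the last hole, on the outer face of the last cheek, where the axle comes out; with the axle home its rod sticks out 42 mm past this face.
- bay1 (a point): Centre of bay 1 (counted from the ledge side), on the hole axis: where the centre of a wheel standing in it lies. Two black rails under the bays (tops 28 mm above the bench, from 17 to 22 mm either side of the axis) cradle the wheel so that its bore lines up with the holes.
- bay2 (a point): Centre of bay 2 (counted from the ledge side), on the hole axis: where the centre of a wheel standing in it lies. Two black rails under the bays (tops 28 mm above the bench, from 17 to 22 mm either side of the axis) cradle the wheel so that its bore lines up with the holes.
- bay3 (a point): Centre of bay 3 (counted from the ledge side), on the hole axis: where the centre of a wheel standing in it lies. Two black rails under the bays (tops 28 mm above the bench, from 17 to 22 mm either side of the axis) cradle the wheel so that its bore lines up with the holes.
- bay4 (a point): Centre of bay 4 (counted from the ledge side), on the hole axis: where the centre of a wheel standing in it lies. Two black rails under the bays (tops 28 mm above the bench, from 17 to 22 mm either side of the axis) cradle the wheel so that its bore lines up with the holes.
- beaker: Bystander: empty glass beaker, about 72 mm across, 90 mm high, standing beyond the frame. Origin at the centre of its underside.
- jar: Bystander: closed glass jar with black lid, 64 mm across, 85 mm high, standing on the right. Origin at the centre of its underside.
There are look-alikes about, which are no part of the job. Several things look just like the axle: the one meant starts farthest to the robot's left.

How it is judged:
By the outcome, as a careful person would: the job done as asked, in the order asked, and still so for the second after the job is handed in, with the robot touching nothing.
Of wheel1, wheel2, wheel3, wheel4 only 2 to 4 are there at a start; the rules pass over those that are not, and their reading is None.
At some moment in a run one of axle may be knocked a few centimetres aside while the robot is not near it.
It also fails if it takes over 210 s, if anything falls off the work surface, if the arm or the gripper's body presses on something with over 40 N, if the wrist force passes 120 N, or if a joint passes its speed limit or range.

## Robot

A 7-joint arm with a two-finger parallel gripper is mounted at the origin on the work surface. World frame = base frame: x ahead of the robot, y to its left, z up, the work surface at z = 0. Lengths are in m, angles in rad, forces in N, time in s.
With the tool pointing down it reaches from about 0.4 to 0.85 m from the base axis. Payload 10.4 kg.
Tool frame: the origin (TCP) lies midway between the tips of the shut fingers; the grasp point (between the pads) lies 19 mm behind it; x points along the fingers, y is the direction in which the jaws open and shut, and the axes are right-handed (so a half turn about x gives the same grasp; the last joint's range is limited). The gripper opens to 87 mm and grips with 3 to 60 N. Pads are 19 mm wide; open, the fingers measure 117 mm over their backs; the gripper's body (75 mm by 190 mm) begins 51 mm behind the grasp point.
Start: joints at [1.105, 0.332, -0.065, 1.46, 0.022, 1.35, -0.088], TCP at [0.268, -0.565, 0.223] pointing down, gripper open.
Joint ranges: [-2.6, 2.6], [-0.5, 2.12], [-1.47, 1.34], [0.16, 2.42], [-1.27, 4.41], [0.06, 2.06], [-2.6, 2.6]. Speed limits (rad/s): [2.22, 2.22, 2.79, 2.79, 3.14, 3.14, 3.14].

## Interface

Orientations are given as a unit quaternion [x, y, z, w].
In Python, from bench import r gives the robot as it stands.
- The arm moves only by the shell command python3 -m jog 'ROWS' [OPENING] [FORCE]. ROWS is JSON, a list of rows, each an object with "slide": the shift along the tool's x, y, z in cm, a list of three; "roll": the turn about the tool's x in degrees. A call has 1 to 5 rows; each row is the pose to reach, as a shift and turn from the pose measured when the call began, along the tool's axes at that moment; what a row does not reach only later rows make up. A row lasts 1/12 s, in which the tool goes at most 41.7 mm and 7.16 degrees, less where a joint would pass 70% of its speed; a pose out of reach is approached as far as the arm can. A call with a gripper value outside its range is refused whole. OPENING is the closure, from 0 (fully open) to 1 (shut), set as the call begins (- or left out, the last holds). The fingers move at their own pace and stop on an object; FORCE is the grip in N (left out, the last holds). Time passes only in rows, so rows that repeat a pose let the fingers close. It gives the time, the measured TCP pose, the force and the opening at its end, in the units of the state.
- r.read_state(): the state, without advancing time (a new reading comes with each control period).
- r.camera(name): name is "side" or "top"; returns the picture (400x640x3 uint8, red, green, blue); there is no depth.
- r.camera_info(name): a dict with "intrinsics" (3x3 intrinsics, pixels), "k1" (the pictures are not rectified: a ray, as slopes to the right and down, at radius r is drawn at 1 + k1 r^2 times it, then the intrinsics apply), "R" (3x3) and "t" (3): a world point X has camera coordinates R X + t. Camera axes: x right, y down, z forward; pixel columns grow to the right and rows downward; lengths in m; the calibration is good to about 2 mm. A picture is of the moment at which its call begins. camera_info takes no time and is no camera call.
- r.close_job(): hands the job in, once; it reports no verdict.
The state is a dict: "time": time; "joint_positions": joint angles; "joint_vel": joint speeds; "joint_torque": joint torques, N m; "ee_pos": TCP position; "eef_rot": TCP orientation; "ft_force": force on the tool from outside, world axes, zero at the start; "torque": the same for the moment, N m; "width": finger opening in m.
Only numpy, scipy, OpenCV 4.12 (cv2) and the standard library are available. Lean on these libraries where they do the work, as an engineer would, in place of code of your own. Each camera call takes 0.05 s, during which the arm holds its last target.

## Working session

There is one attempt and no reset: what is moved stays moved. The work goes in short steps, Python scripts to look and compute and a shell command to move; the robot and the scene stay as the last step left them, time stands still between calls to the robot, and variables do not carry over. Pictures are saved under pics/ and viewed, and the job is handed in when it is done.

```bash
ls; mkdir -p pics; python3 - <<'E'
from bench import r
import cv2,numpy as np
np.set_printoptions(precision=4,suppress=True)
s=r.read_state()
for k,v in s.items(): print(k,np.round(v,4))
for n in("side","top"):
    i=r.camera_info(n); print(n,i)
    cv2.imwrite(f"pics/{n}0.png",r.camera(n)[:,:,::-1])
E
```

```text
pics
time 0.0
joint_positions [ 1.1054  0.3329 -0.0647  1.461   0.0216  1.3499 -0.0885]
joint_vel [-0.     -0.0002 -0.     -0.0003  0.0012 -0.0002 -0.0001]
joint_torque [  0.0005 -62.3251   0.0251 -38.9909  -0.0612   0.0397   0.0001]
ee_pos [ 0.2676 -0.5644  0.2217]
eef_rot [-0.6897 -0.1558  0.69   -0.1548]
ft_force [-0.5226  0.3735  1.4038]
torque [ 0.0302  0.0225 -0.0204]
width 0.0872
side {'intrinsics': array([[405.7384,   0.    , 322.786 ],
       [  0.    , 405.7384, 199.6696],
       [  0.    ,   0.    ,   1.    ]]), 'k1': -0.021284781256042527, 'R': array([[-0.9695, -0.2452, -0.0033],
       [-0.1435,  0.5783, -0.8031],
       [ 0.1988, -0.7781, -0.5958]]), 't': array([0.4769, 0.1925, 1.1034])}
top {'intrinsics': array([[482.5346,   0.    , 319.7964],
       [  0.    , 482.5346, 200.2229],
       [  0.    ,   0.    ,   1.    ]]), 'k1': -0.13896309414136565, 'R': array([[-0.021 , -0.9995, -0.022 ],
       [-0.9839,  0.0246, -0.177 ],
       [ 0.1774,  0.0179, -0.984 ]]), 't': array([-0.0773,  0.5251,  1.3336])}
```

View pics/side0.png

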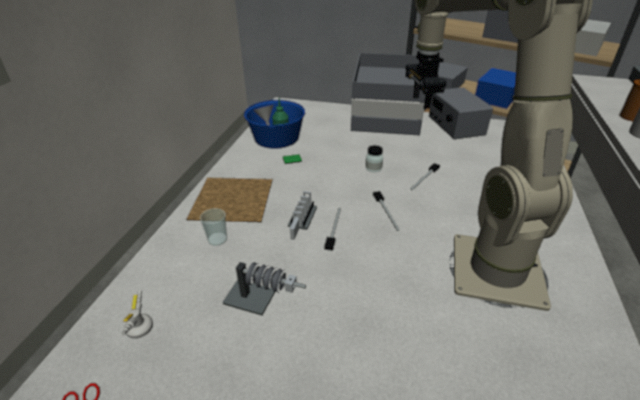

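View pics/top0.png

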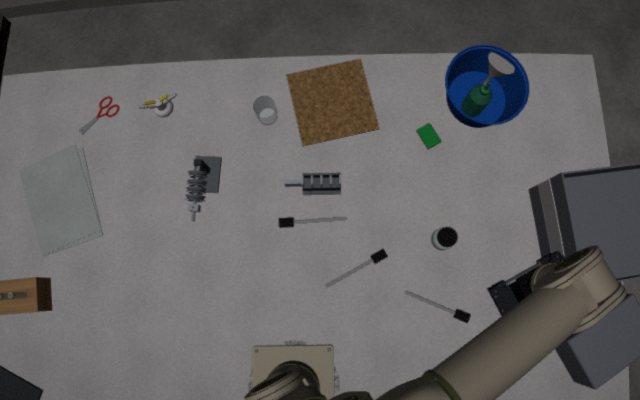

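```bash
python3 - <<'E'
import cv2
t=cv2.imread("pics/top0.png");s=cv2.imread("pics/side0.png")
def c(im,x0,y0,x1,y1,k,n): cv2.imwrite(f"pics/{n}.png",cv2.resize(im[y0:y1,x0:x1],None,fx=k,fy=k,interpolation=cv2.INTER_CUBIC))
c(t,175,145,255,225,7,"c_stand_top");c(t,270,160,360,235,8,"c_frame_top")
c(s,215,250,315,320,8,"c_stand_side");c(s,280,185,350,255,8,"c_frame_side")
E
```

```text
(no output)
```

View pics/c_stand_top.png

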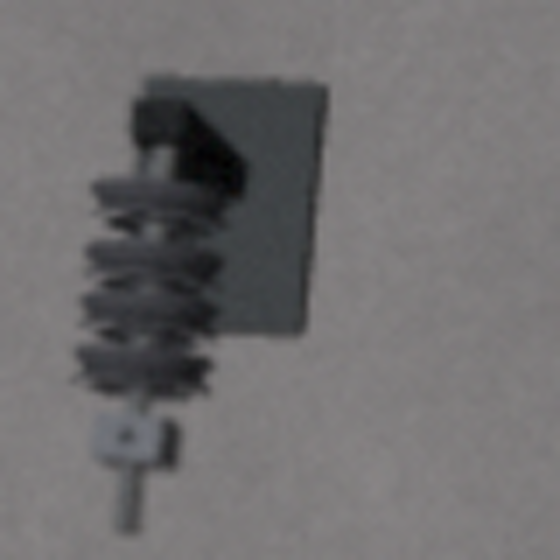

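View pics/c_frame_top.png

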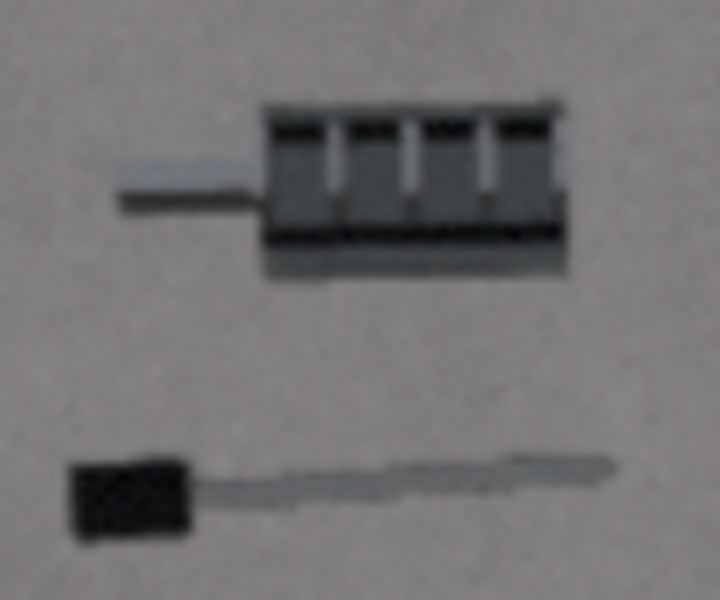

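View pics/c_stand_side.png

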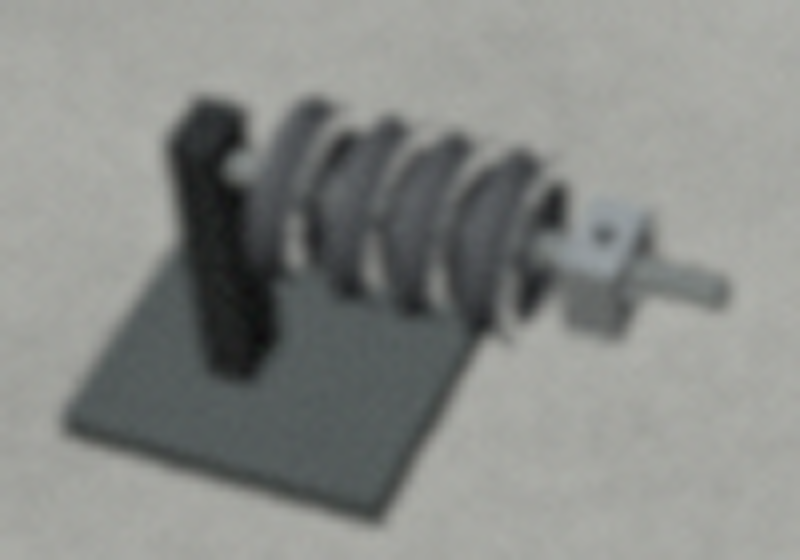

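View pics/c_frame_side.png

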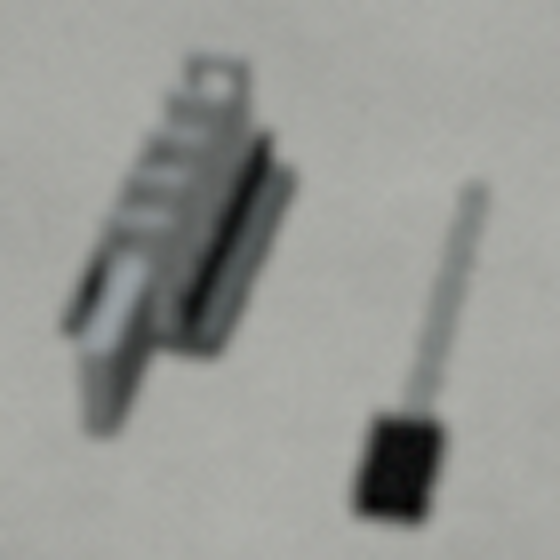

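```bash
cat > h.py <<'E'
import numpy as np,cv2,sys
from scipy.spatial.transform import Rotation as Ro
from bench import r
np.set_printoptions(precision=4,suppress=True)
def ray(n,p):
    i=r.camera_info(n);d=np.array([i["k1"],0,0,0,0],float)
    u=cv2.undistortPoints(np.array([[p]],float),i["intrinsics"],d)[0,0]
    R=i["R"];C=-R.T@i["t"];v=R.T@np.array([u[0],u[1],1]);return C,v/np.linalg.norm(v)
def onz(n,p,z):
    C,v=ray(n,p);return C+v*(z-C[2])/v[2]
def tri(pt,ps):
    A,a=ray("top",pt);B,b=ray("side",ps)
    M=np.array([a,-b]).T;k=np.linalg.lstsq(M,B-A,rcond=None)[0]
    P=A+a*k[0];Q=B+b*k[1];return (P+Q)/2,np.linalg.norm(P-Q)
def proj(n,X):
    i=r.camera_info(n);rv=cv2.Rodrigues(i["R"])[0]
    return cv2.projectPoints(np.atleast_2d(X).astype(float),rv,i["t"],i["intrinsics"],np.array([i["k1"],0,0,0,0]))[0][:,0]
def cp(c,k,o): return [(c[0]+.5)/k-.5+o[0],(c[1]+.5)/k-.5+o[1]]
def crop(im,x0,y0,x1,y1,k,n): cv2.imwrite(f"pics/{n}.png",cv2.resize(im[y0:y1,x0:x1],None,fx=k,fy=k,interpolation=cv2.INTER_CUBIC)[:,:,::-1])
def go(target,yaw=None,yax=None):
    """print rows info: slide cm to target TCP and roll to bring jaw (tool y) direction along world yaw deg (mod 180)"""
    s=r.read_state();R=Ro.from_quat(s["eef_rot"]).as_matrix()
    d=R.T@(np.array(target)-s["ee_pos"])*100
    print("t",round(s["time"],2),"tcp",s["ee_pos"],"slide cm",np.round(d,2))
    if yaw is not None:
        y=R[:,1];cur=np.degrees(np.arctan2(y[1],y[0]))
        e=((yaw-cur+90)%180)-90
        # tool x is down => roll about tool x turns yaw by -roll
        print("jaw yaw",round(cur,1),"roll",round(-e,1),"j7",round(s["joint_positions"][6],2))
E
python3 - <<'E'
from h import *
s=r.read_state();R=Ro.from_quat(s["eef_rot"]).as_matrix();print(R)
for n in("top","side"): i=r.camera_info(n);print(n,-i["R"].T@i["t"])
T=lambda x,y:cp((x,y),7,(175,145)); S=lambda x,y:cp((x,y),8,(215,250))
print("tip top z.1",onz("top",T(129,528),.1),"side",onz("side",S(722,288),.1),tri(T(129,528),S(722,288)))
print("collar topc z.1115",onz("top",T(130,437),.1115),onz("side",S(608,233),.1115))
print("post top z.115",onz("top",T(158,119),.115),onz("side",S(213,112),.115))
print("base corners",*[onz("top",T(*c),.012)for c in[(147,80),(328,86),(303,333)]],*[onz("side",S(*c),.012)for c in[(68,425),(375,515)]])
for c in[(160,190),(153,255),(149,302),(145,357)]: print("wheel top",onz("top",T(*c),.1255))
F=lambda x,y:cp((x,y),8,(270,160));G=lambda x,y:cp((x,y),8,(280,185))
print("frame base",*[onz("top",F(*c),.012)for c in[(262,105),(565,105),(567,275),(262,275)]])
print("ledge end/…",*[onz("top",F(*c),.043)for c in[(118,160),(118,190),(250,162),(250,190)]])
print("axle block corners z.016",*[onz("top",F(*c),.016)for c in[(72,463),(187,458),(190,535),(78,540)]],"tip",onz("top",F(612,468),.005))
print("axle side",onz("side",G(475,185),.005),*[onz("side",G(*c),.016)for c in[(370,418),(445,418)]])
E
```

```text
[[-0.0006  0.4285 -0.9036]
 [ 0.001  -0.9036 -0.4285]
 [-1.     -0.0012  0.0001]]
top [ 0.2784 -0.114   1.4035]
side [0.2705 0.8642 0.8136]
tip top z.1 [0.4666 0.2619 0.1   ] side [0.4675 0.2634 0.1   ] (array([0.4673, 0.2624, 0.0987]), np.float64(0.0010830930958221306))
collar topc z.1115 [0.5011 0.2591 0.1115] [0.502  0.2612 0.1115]
post top z.115 [0.6292 0.2503 0.115 ] [0.6301 0.2471 0.115 ]
base corners [0.6748 0.2848 0.012 ] [0.6695 0.205  0.012 ] [0.5613 0.2138 0.012 ] [0.6728 0.2921 0.012 ] [0.5682 0.3007 0.012 ]
wheel top [0.5973 0.2457 0.1255]
wheel top [0.5711 0.2477 0.1255]
wheel top [0.5522 0.2488 0.1255]
wheel top [0.5303 0.2499 0.1255]
frame base [ 0.6136 -0.0386  0.012 ] [ 0.6106 -0.1508  0.012 ] [ 0.5465 -0.1497  0.012 ] [ 0.5494 -0.0377  0.012 ]
ledge end/… [0.5871 0.0122 0.043 ] [0.5759 0.0123 0.043 ] [ 0.585  -0.0356  0.043 ] [ 0.5747 -0.0355  0.043 ]
axle block corners z.016 [0.4807 0.0324 0.016 ] [ 0.4815 -0.0096  0.016 ] [ 0.4533 -0.0103  0.016 ] [0.4524 0.0304 0.016 ] tip [ 0.4757 -0.1642  0.005 ]
axle side [ 0.4786 -0.1621  0.005 ] [ 0.4832 -0.0021  0.016 ] [ 0.4565 -0.0088  0.016 ]
```

```bash
python3 - <<'E'
from h import *
for t in[(.45,-.40,.22),(.52,-.1,.22),(.5015,.2597,.2)]: go(t,-94.6)
E
```

```text
t 0.1 tcp [ 0.2676 -0.5644  0.2219] slide cm [  0.19  -7.04 -23.52]
jaw yaw -64.6 roll 30.0 j7 -0.09
t 0.1 tcp [ 0.2676 -0.5644  0.2219] slide cm [  0.22 -31.15 -42.7 ]
jaw yaw -64.6 roll 30.0 j7 -0.09
t 0.1 tcp [ 0.2676 -0.5644  0.2219] slide cm [  2.26 -64.44 -56.44]
jaw yaw -64.6 roll 30.0 j7 -0.09
```

```bash
python3 -m jog '[{"slide":[0,-1.5,-4],"roll":7},{"slide":[0,-2.5,-8],"roll":14},{"slide":[0,-4,-12],"roll":21},{"slide":[0,-5,-16],"roll":28},{"slide":[0,-6,-20],"roll":30}]' 0; python3 - <<'E'
from h import *
for t in[(.52,-.1,.22),(.5015,.2597,.2)]: go(t,-94.6)
E
```

```text
time: 0.52
ee_pos: [0.4158, -0.4294, 0.2217]
eef_rot: [-0.706, 0.031, 0.707, 0.032]
ft_force: [0.6, -1.3, 1.4]
width: 0.0871
t 0.52 tcp [ 0.4158 -0.4294  0.2217] slide cm [  0.19 -33.74  -7.47]
jaw yaw -95.1 roll -0.5 j7 -0.96
t 0.52 tcp [ 0.4158 -0.4294  0.2217] slide cm [  2.24 -69.4   -2.44]
jaw yaw -95.1 roll -0.5 j7 -0.96
```

```bash
python3 -m jog '[{"slide":[0,-4,-1]},{"slide":[0,-8,-2]},{"slide":[0,-12,-3]},{"slide":[0,-16,-4]},{"slide":[0,-20,-5]}]'; python3 -m jog '[{"slide":[0,-4,-1]},{"slide":[0,-8,-2]},{"slide":[0,-12,-2]},{"slide":[0,-16,-2]},{"slide":[0,-20,-2]}]';python3 -m jog '[{"slide":[0,-4,0]},{"slide":[0,-8,1]},{"slide":[0,-12,2]},{"slide":[0,-16,2.5]},{"slide":[1,-20,3]}]'; python3 - <<'E'
from h import *
for t in[(.5015,.2597,.2),(.5015,.2597,.0865)]: go(t,-94.6)
E
```

```text
t 0.52 tcp [ 0.4158 -0.4294  0.2217] slide cm [  2.24 -69.4   -2.44]
jaw yaw -95.1 roll -0.5 j7 -0.96
t 0.52 tcp [ 0.4158 -0.4294  0.2217] slide cm [ 13.59 -69.39  -2.46]
jaw yaw -95.1 roll -0.5 j7 -0.96invalid input at $[0]: expected keys slide, roll
invalid input at $[0]: expected keys slide, roll
invalid input at $[0]: expected keys slide, roll
```

Roll is required in every row.

```bash
python3 -m jog '[{"slide":[0,-4,-1],"roll":0},{"slide":[0,-8,-2],"roll":0},{"slide":[0,-12,-3],"roll":0},{"slide":[0,-16,-4],"roll":0},{"slide":[0,-20,-5],"roll":0}]'; python3 -m jog '[{"slide":[0,-4,-1],"roll":0},{"slide":[0,-8,-2],"roll":0},{"slide":[0,-12,-2],"roll":0},{"slide":[0,-16,-2],"roll":0},{"slide":[0,-20,-2],"roll":0}]';python3 -m jog '[{"slide":[0,-4,0],"roll":0},{"slide":[0,-8,1],"roll":0},{"slide":[0,-12,2],"roll":0},{"slide":[0,-16,2.5],"roll":0},{"slide":[1,-20,3],"roll":0}]'; python3 - <<'E'
from h import *
for t in[(.5015,.2597,.2),(.5015,.2597,.0865)]: go(t,-94.6)
E
```

```text
time: 0.93
ee_pos: [0.4834, -0.2326, 0.2216]
eef_rot: [-0.706, 0.031, 0.707, 0.032]
ft_force: [1.0, -0.7, -0.4]
width: 0.0867
time: 1.35
ee_pos: [0.5206, -0.0331, 0.2216]
eef_rot: [-0.706, 0.031, 0.707, 0.032]
ft_force: [0.6, -0.6, 0.7]
width: 0.087
time: 1.77
ee_pos: [0.5085, 0.1709, 0.2133]
eef_rot: [0.707, -0.031, -0.706, -0.032]
ft_force: [1.2, -0.4, -0.4]
width: 0.0871
t 1.77 tcp [0.5085 0.1709 0.2133] slide cm [ 1.34 -8.78  1.48]
jaw yaw -95.1 roll -0.5 j7 -2.15
t 1.77 tcp [0.5085 0.1709 0.2133] slide cm [12.69 -8.76  1.49]
jaw yaw -95.1 roll -0.5 j7 -2.15
```

```bash
python3 -m jog '[{"slide":[0,-3.5,0.5],"roll":0},{"slide":[0,-7,1],"roll":0},{"slide":[0,-8.8,1.5],"roll":-0.5},{"slide":[3,-8.8,1.5],"roll":-0.5},{"slide":[6,-8.8,1.5],"roll":-0.5}]'; python3 - <<'E'
from h import *
go((.5015,.2597,.0865),-94.6)
for n in("side","top"):
    im=r.camera(n);p=proj(n,r.read_state()["ee_pos"])[0];print(p)
    x,y=map(int,p);crop(im,x-50,y-40,x+50,y+35,8,n+"1")
E
```

```text
time: 2.18
ee_pos: [0.5015, 0.2625, 0.1537]
eef_rot: [0.708, -0.026, -0.705, -0.028]
ft_force: [0.9, -0.9, -1.1]
width: 0.087
t 2.18 tcp [0.5015 0.2625 0.1537] slide cm [ 6.72  0.3  -0.  ]
jaw yaw -94.4 roll 0.2 j7 -2.35
[291.4118 267.6591]
[189.4631 205.548 ]
```

View pics/side1.png

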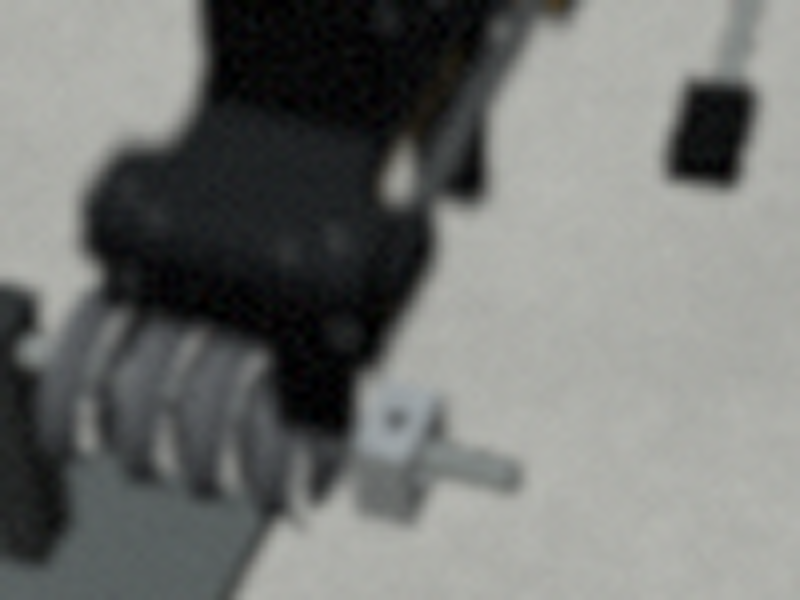

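View pics/top1.png

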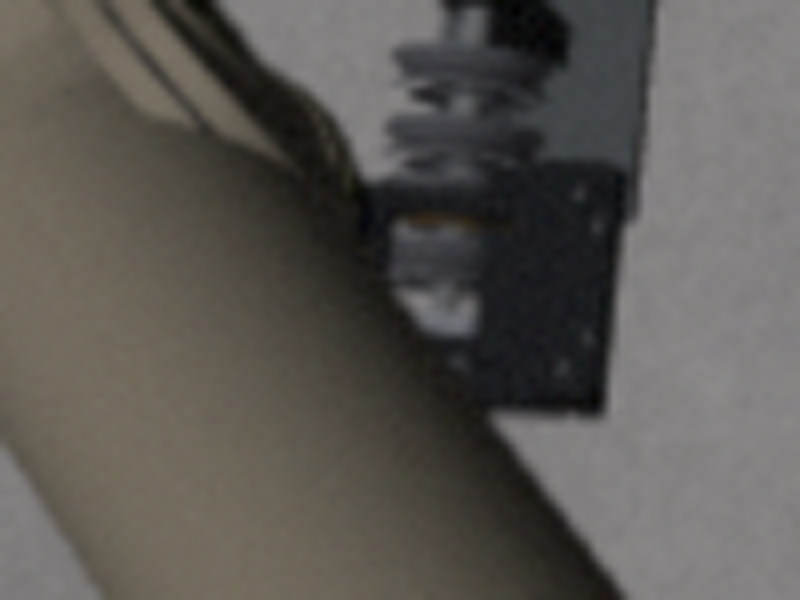

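```bash
python3 -m jog '[{"slide":[2.5,0.3,0],"roll":0},{"slide":[5,0.3,0],"roll":0},{"slide":[6.7,0.3,0],"roll":0},{"slide":[6.7,0.3,0],"roll":0}]' - ; python3 - <<'E'
from h import *
go((.5015,.2597,.0865),-94.6)
im=r.camera("side");crop(im,225,230,325,305,8,"side2")
E
```

```text
time: 2.62
ee_pos: [0.497, 0.254, 0.0798]
eef_rot: [-0.703, 0.03, 0.71, 0.027]
ft_force: [-0.9, -0.6, 0.0]
width: 0.087
t 2.62 tcp [0.497  0.254  0.0798] slide cm [-0.67 -0.6  -0.4 ]
jaw yaw -94.6 roll 0.0 j7 -2.38
```

View pics/side2.png

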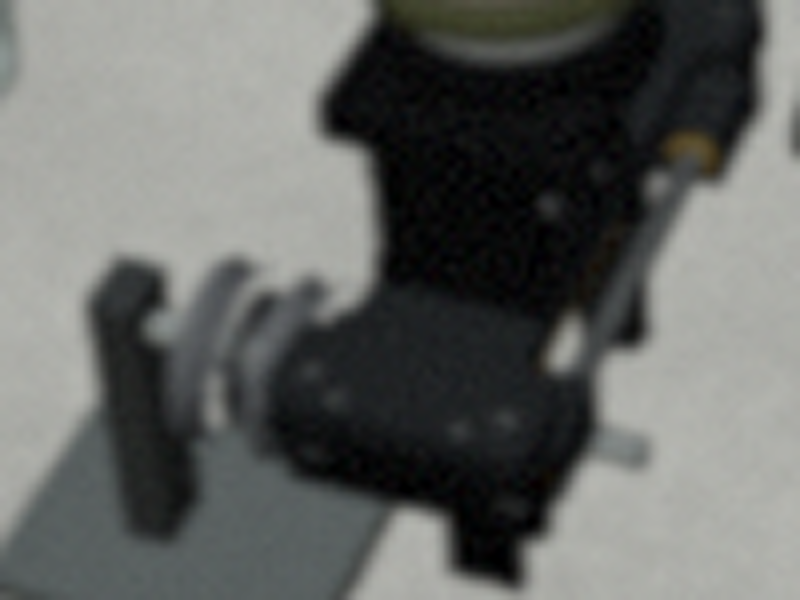

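```bash
python3 -m jog '[{"slide":[-0.6,-0.6,-0.4],"roll":0},{"slide":[-0.6,-0.6,-0.4],"roll":0},{"slide":[-0.6,-0.6,-0.4],"roll":0}]' - ; python3 - <<'E'
from h import *
go((.5015,.2597,.0865),-94.6)
r.camera("side");r.camera("side")
go((.5015,.2597,.0865),-94.6)
E
```

```text
time: 2.92
ee_pos: [0.5038, 0.2616, 0.0901]
eef_rot: [-0.705, 0.029, 0.708, 0.028]
ft_force: [-0.5, -0.3, -0.4]
width: 0.0869
t 2.92 tcp [0.5038 0.2616 0.0901] slide cm [0.37 0.21 0.21]
jaw yaw -94.6 roll 0.0 j7 -2.39
t 3.02 tcp [0.5029 0.2608 0.089 ] slide cm [0.25 0.12 0.13]
jaw yaw -94.6 roll 0.0 j7 -2.39
```

```bash
python3 -m jog '[{"slide":[0.2,0.1,0.1],"roll":0},{"slide":[0.2,0.1,0.1],"roll":0},{"slide":[0.2,0.1,0.1],"roll":0},{"slide":[0.2,0.1,0.1],"roll":0}]' - ; python3 - <<'E'
from h import *
go((.5015,.2597,.0865),-94.6)
E
python3 -m jog '[{"slide":[0,0,0],"roll":0},{"slide":[0,0,0],"roll":0},{"slide":[0,0,0],"roll":0},{"slide":[0,0,0],"roll":0},{"slide":[0,0,0],"roll":0}]' 1 15; python3 - <<'E'
from h import *
go((.5015,.2597,.0865),-94.6)
E
```

```text
time: 3.35
ee_pos: [0.5017, 0.2598, 0.0869]
eef_rot: [-0.704, 0.029, 0.709, 0.027]
ft_force: [0.1, 0.1, -0.7]
width: 0.0872
t 3.35 tcp [0.5017 0.2598 0.0869] slide cm [0.04 0.01 0.02]
jaw yaw -94.6 roll 0.0 j7 -2.39
time: 3.77
ee_pos: [0.5018, 0.2598, 0.0869]
eef_rot: [-0.704, 0.029, 0.709, 0.027]
ft_force: [0.4, 0.7, 0.0]
width: 0.0616
t 3.77 tcp [0.5018 0.2598 0.0869] slide cm [0.04 0.01 0.03]
jaw yaw -94.6 roll 0.0 j7 -2.39
```

```bash
for i in 1 2; do python3 -m jog '[{"slide":[0,0,0],"roll":0},{"slide":[0,0,0],"roll":0},{"slide":[0,0,0],"roll":0},{"slide":[0,0,0],"roll":0},{"slide":[0,0,0],"roll":0}]' 1 15; done; python3 - <<'E'
from h import *
im=r.camera("side");crop(im,225,230,325,305,8,"side3")
go((.5015,.2597,.0865),-94.6)
u=np.array([-.9968,.08,0]);p=r.read_state()["ee_pos"]
go(p+u*.065+[0,0,.0025]);
E
```

```text
time: 4.18
ee_pos: [0.5019, 0.2606, 0.0872]
eef_rot: [-0.704, 0.029, 0.709, 0.028]
ft_force: [0.2, 11.8, 3.3]
width: 0.0286
time: 4.6
ee_pos: [0.5019, 0.2609, 0.0873]
eef_rot: [-0.704, 0.028, 0.709, 0.028]
ft_force: [-0.7, 2.0, 1.7]
width: 0.0281
t 4.65 tcp [0.5019 0.2609 0.0873] slide cm [0.08 0.12 0.03]
jaw yaw -94.6 roll 0.0 j7 -2.39
t 4.65 tcp [0.5019 0.2609 0.0873] slide cm [-0.21 -0.    6.5 ]
```

View pics/side3.png

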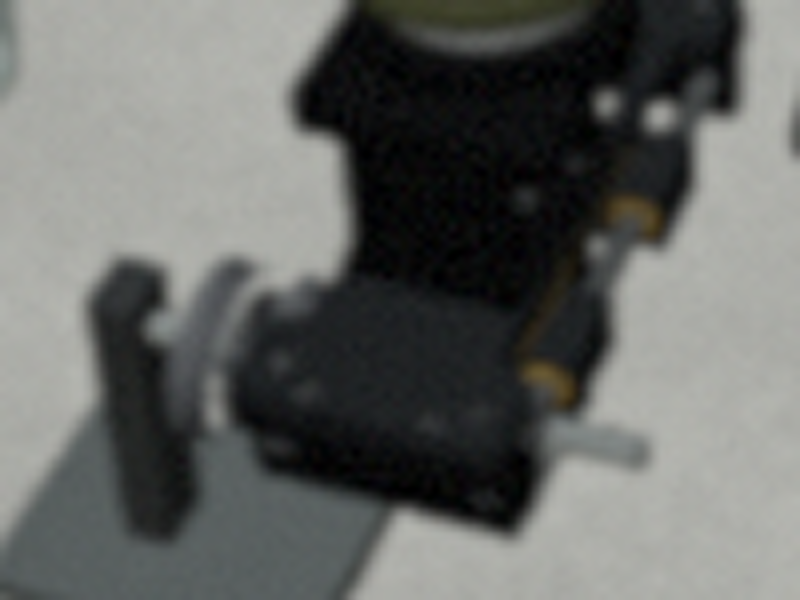

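```bash
python3 -m jog '[{"slide":[-0.25,0,0],"roll":0},{"slide":[-0.25,0,0],"roll":0},{"slide":[-0.25,0,0],"roll":0}]';python3 -m jog '[{"slide":[0,0,1.5],"roll":0},{"slide":[0,0,3],"roll":0},{"slide":[0,0,5],"roll":0},{"slide":[0,0,7],"roll":0},{"slide":[0,0,7],"roll":0}]'; python3 - <<'E'
from h import *
im=r.camera("side");crop(im,225,230,325,305,8,"side4")
E
```

```text
time: 4.9
ee_pos: [0.502, 0.2604, 0.0898]
eef_rot: [-0.704, 0.029, 0.709, 0.028]
ft_force: [-0.2, 0.8, -0.1]
width: 0.028
time: 5.32
ee_pos: [0.4289, 0.2665, 0.09]
eef_rot: [-0.704, 0.028, 0.709, 0.026]
ft_force: [0.9, 0.7, -0.1]
width: 0.0275
```

View pics/side4.png

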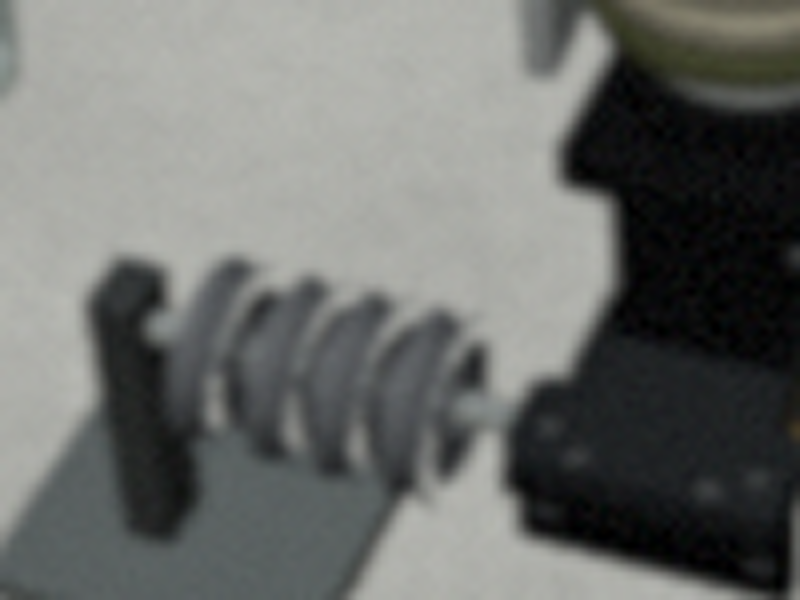

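```bash
python3 -m jog '[{"slide":[-3,0,0],"roll":0},{"slide":[-6.5,0,0],"roll":-5},{"slide":[-10,0,0],"roll":-12},{"slide":[-12,2,0],"roll":-19},{"slide":[-12,5,0],"roll":-26}]'; python3 - <<'E'
from h import *
go((.52,0,.2),-1.5);go((.58,-.27,.2),-1.5)
E
```

```text
time: 5.78
ee_pos: [0.43, 0.2208, 0.2151]
eef_rot: [0.695, 0.133, -0.694, 0.132]
ft_force: [1.1, -1.2, -0.6]
width: 0.0281
t 5.78 tcp [0.43   0.2208 0.2151] slide cm [ 1.47 23.85 -0.23]
jaw yaw -68.4 roll -66.9 j7 -1.79
t 5.78 tcp [0.43   0.2208 0.2151] slide cm [ 1.42 51.16  4.15]
jaw yaw -68.4 roll -66.9 j7 -1.79
```

```bash
python3 -m jog '[{"slide":[0,4,0],"roll":-7},{"slide":[0,8,0],"roll":-14},{"slide":[0,12,0],"roll":-21},{"slide":[0,16,0],"roll":-28},{"slide":[0,20,0],"roll":-35}]'; python3 - <<'E'
from h import *
go((.58,-.27,.2),-1.5)
E
```

```text
time: 6.2
ee_pos: [0.4983, 0.049, 0.2152]
eef_rot: [0.633, 0.315, -0.633, 0.315]
ft_force: [0.8, 0.5, 1.0]
width: 0.0275
t 6.2 tcp [0.4983 0.049  0.2152] slide cm [ 1.48 25.75 20.52]
jaw yaw -37.1 roll -35.6 j7 -0.87
```

```bash
python3 -m jog '[{"slide":[0,3.2,2.5],"roll":-7},{"slide":[0,6.4,5],"roll":-14},{"slide":[0,9.6,7.5],"roll":-21},{"slide":[0,12.8,10],"roll":-28},{"slide":[0,16,13],"roll":-35}]'; python3 - <<'E'
from h import *
go((.58,-.27,.2),-1.5)
E
```

```text
time: 6.62
ee_pos: [0.5459, -0.1413, 0.215]
eef_rot: [0.515, 0.485, -0.514, 0.485]
ft_force: [1.2, 0.4, 0.1]
width: 0.0278
t 6.62 tcp [ 0.5459 -0.1413  0.215 ] slide cm [ 1.49  4.15 12.65]
jaw yaw -3.3 roll -1.8 j7 0.04
```

```bash
python3 -m jog '[{"slide":[0,1.4,4],"roll":-2},{"slide":[0,2.8,8],"roll":-2},{"slide":[4,4.2,12.6],"roll":-2},{"slide":[8,4.2,12.6],"roll":-2},{"slide":[12,4.2,12.6],"roll":-2}]';python3 -m jog '[{"slide":[0,0,0],"roll":0},{"slide":[0,0,0],"roll":0}]'; python3 - <<'E'
from h import *
go((.58,-.27,.006),-1.5)
E
```

```text
time: 7.03
ee_pos: [0.5807, -0.2741, 0.1081]
eef_rot: [0.507, 0.491, -0.507, 0.494]
ft_force: [1.0, -0.2, -1.1]
width: 0.0278
time: 7.2
ee_pos: [0.5791, -0.2753, 0.1064]
eef_rot: [-0.507, -0.492, 0.508, -0.492]
ft_force: [0.6, 0.7, 1.3]
width: 0.0279
t 7.2 tcp [ 0.5791 -0.2753  0.1064] slide cm [10.04  0.08 -0.54]
jaw yaw -1.8 roll -0.3 j7 0.23
```

```bash
python3 -m jog '[{"slide":[3,0,0],"roll":0},{"slide":[6,0,0],"roll":0},{"slide":[8.5,0,0],"roll":0},{"slide":[9,0,0],"roll":0},{"slide":[9,0,0],"roll":0}]';python3 -m jog '[{"slide":[0,0,0],"roll":0},{"slide":[0,0,0],"roll":0}]'; python3 - <<'E'
from h import *
go((.58,-.27,.0045),-1.5)
im=r.camera("side");p=proj("side",r.read_state()["ee_pos"])[0];x,y=map(int,p);crop(im,x-50,y-45,x+50,y+30,8,"side5")
E
```

```text
time: 7.62
ee_pos: [0.5797, -0.2751, 0.0177]
eef_rot: [-0.507, -0.492, 0.508, -0.493]
ft_force: [0.3, 0.8, 0.2]
width: 0.0276
time: 7.78
ee_pos: [0.5818, -0.2757, 0.0212]
eef_rot: [0.507, 0.491, -0.507, 0.494]
ft_force: [0.8, 0.3, -0.1]
width: 0.0277
t 7.78 tcp [ 0.5818 -0.2757  0.0212] slide cm [ 1.67 -0.21 -0.57]
jaw yaw -1.7 roll -0.2 j7 0.2
```

View pics/side5.png

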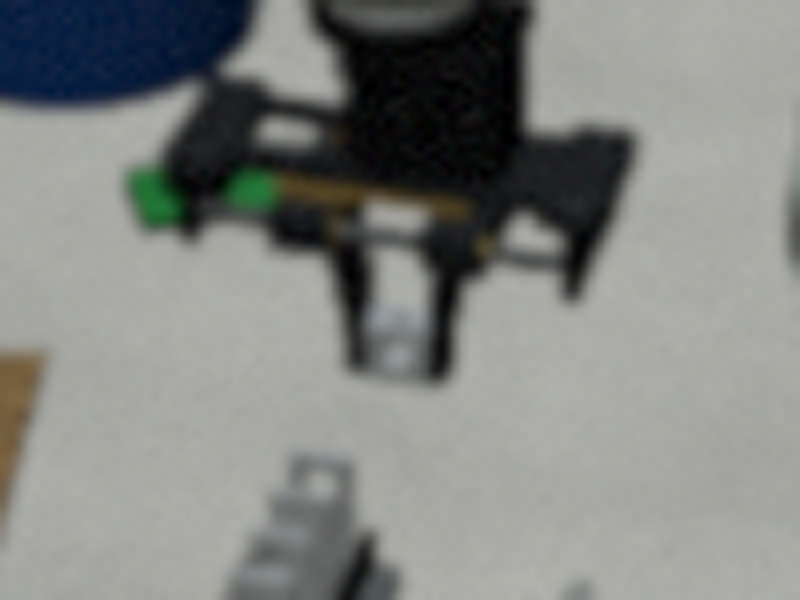

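```bash
python3 -m jog '[{"slide":[0.6,0,0],"roll":0},{"slide":[1.0,0,0],"roll":0},{"slide":[1.4,0,0],"roll":0},{"slide":[1.5,0,0],"roll":0},{"slide":[1.5,0,0],"roll":0}]';python3 -m jog '[{"slide":[0,0,0],"roll":0},{"slide":[0,0,0],"roll":0},{"slide":[0,0,0],"roll":0}]'; python3 - <<'E'
from h import *
go((.58,-.27,.0045),-1.5)
E
```

```text
time: 8.25
ee_pos: [0.5811, -0.2756, 0.0051]
eef_rot: [-0.507, -0.491, 0.508, -0.494]
ft_force: [-0.1, 0.3, -0.5]
width: 0.0283
time: 8.5
ee_pos: [0.5811, -0.2756, 0.0051]
eef_rot: [-0.507, -0.491, 0.508, -0.494]
ft_force: [-0.5, -0.7, -0.6]
width: 0.0277
t 8.5 tcp [ 0.5811 -0.2756  0.0051] slide cm [ 0.06 -0.13 -0.55]
jaw yaw -1.7 roll -0.2 j7 0.2
```

Release about 1 mm above the bench, then rise.

```bash
python3 -m jog '[{"slide":[0.1,0,0],"roll":0},{"slide":[0.1,0,0],"roll":0},{"slide":[0.1,0,0],"roll":0},{"slide":[0.1,0,0],"roll":0},{"slide":[0.1,0,0],"roll":0}]' 0.3;python3 -m jog '[{"slide":[0,0,0],"roll":0},{"slide":[-3,0,0],"roll":0},{"slide":[-7,0,0],"roll":0},{"slide":[-11,0,0],"roll":0},{"slide":[-15,0,0],"roll":0}]' 0;  python3 - <<'E'
from h import *
im=r.camera("side");crop(im,270,130,370,205,8,"side6")
for t in((.54,-.1,.2),(.5,.1,.2)):go(t,-94.6)
E
```

```text
time: 8.92
ee_pos: [0.5812, -0.2756, 0.0042]
eef_rot: [-0.507, -0.491, 0.508, -0.494]
ft_force: [0.8, 0.8, 0.4]
width: 0.0532
time: 9.33
ee_pos: [0.5805, -0.2749, 0.1559]
eef_rot: [-0.507, -0.491, 0.508, -0.494]
ft_force: [0.2, -0.9, -0.2]
width: 0.0837
t 9.38 tcp [ 0.5841 -0.2762  0.1654] slide cm [ -3.65  -4.9  -17.46]
jaw yaw -1.7 roll -87.1 j7 0.24
t 9.38 tcp [ 0.5841 -0.2762  0.1654] slide cm [ -3.84  -9.5  -37.33]
jaw yaw -1.7 roll -87.1 j7 0.24
```

View pics/side6.png

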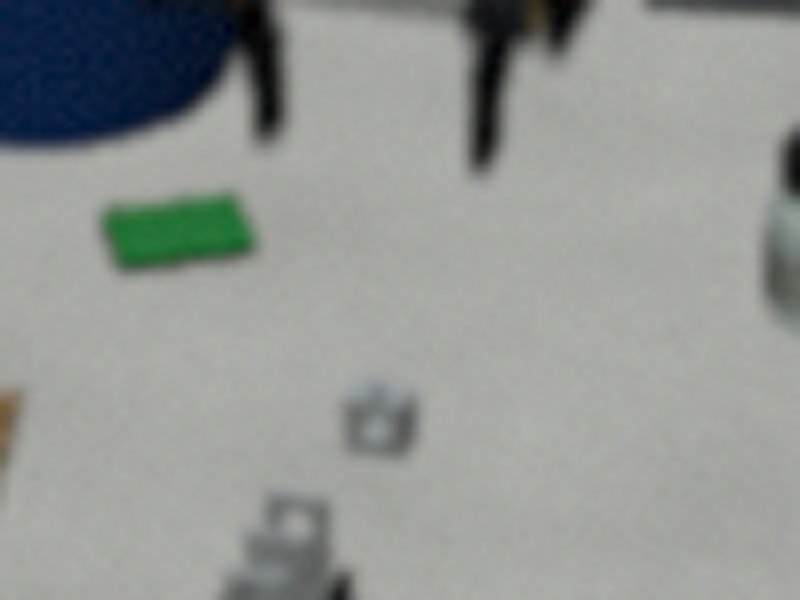

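```bash
python3 - <<'E'
from h import *
t=r.camera("top");s=r.camera("side")
crop(t,180,155,220,195,15,"w_top");crop(s,240,255,290,295,15,"w_side")
E
```

```text
(no output)
```

View pics/w_top.png

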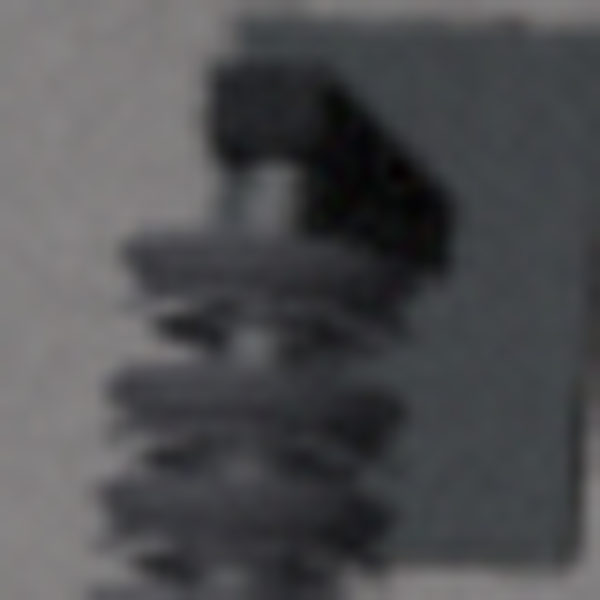

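View pics/w_side.png

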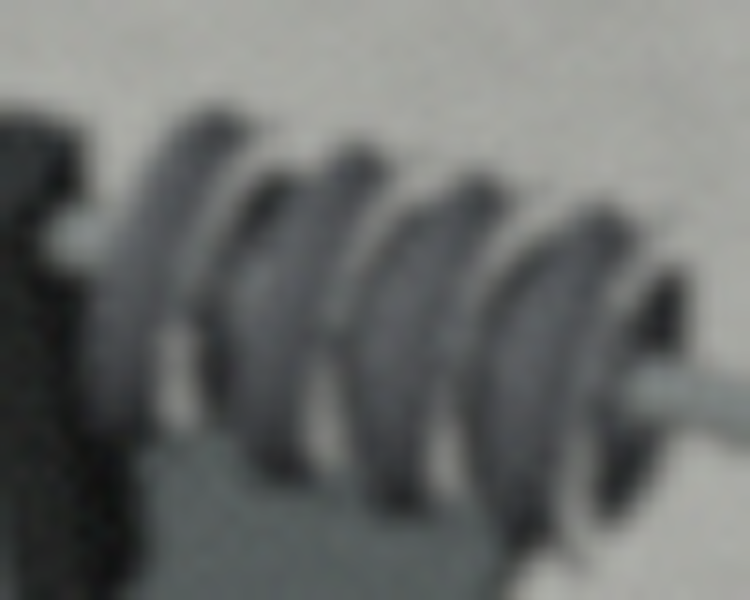

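```bash
python3 - <<'E'
from h import *
T=lambda x,y:cp((x,y),15,(180,155)); S=lambda x,y:cp((x,y),15,(240,255));T7=lambda x,y:cp((x,y),7,(175,145))
u=np.array([-.9965,.0800]);tip=np.array([.467,.2627])
f=lambda P:np.round((tip-P[:2])@u*1000,1)
for c in[(265,240),(265,300),(260,370),(255,425),(245,478),(240,540)]: P=onz("top",T(*c),.1255);print("top",P,f(P))
for c in[(145,343),(145,380)]: P=onz("top",T7(*c),.1255);print("top w4",P,f(P))
for c in[(220,110),(360,150),(480,180),(605,212)]: P=onz("side",S(*c),.1255);print("side",P,f(P))
# bar axis check in side: near tip edge mid
E
```

```text
top [0.6007 0.2464 0.1255] 134.5
top [0.5893 0.2461 0.1255] 123.2
top [0.5761 0.2466 0.1255] 110.0
top [0.5658 0.2473 0.1255] 99.7
top [0.5559 0.2489 0.1255] 89.7
top [0.5444 0.2495 0.1255] 78.1
top w4 [0.5359 0.25   0.1255] 69.7
top w4 [0.5211 0.2496 0.1255] 55.0
side [0.597  0.2437 0.1255] 131.1
side [0.5724 0.2465 0.1255] 106.4
side [0.552  0.248  0.1255] 85.9
side [0.5309 0.2497 0.1255] 64.7
```

```bash
python3 -m jog '[{"slide":[-1,-1,-4],"roll":-7},{"slide":[-2,-2,-8],"roll":-14},{"slide":[-3,-3,-12],"roll":-21},{"slide":[-4,-4,-16],"roll":-28},{"slide":[-4,-5,-20],"roll":-35}]'; python3 - <<'E'
from h import *
go((.5303,.2576,.2),85.4)
E
```

```text
time: 9.9
ee_pos: [0.5387, -0.0753, 0.1974]
eef_rot: [0.334, 0.619, -0.335, 0.627]
ft_force: [0.9, 0.9, 0.4]
width: 0.0874
t 9.9 tcp [ 0.5387 -0.0753  0.1974] slide cm [ -0.49  17.71 -28.19]
jaw yaw 33.6 roll -51.8 j7 0.55
```

```bash
python3 -m jog '[{"slide":[0,2.1,-3.4],"roll":-7},{"slide":[0,4.2,-6.8],"roll":-14},{"slide":[0,6.3,-10.2],"roll":-21},{"slide":[0,8.4,-13.6],"roll":-28},{"slide":[0,10.5,-17],"roll":-35}]'; python3 - <<'E'
from h import *
go((.5303,.2576,.2),85.4)
E
```

```text
time: 10.32
ee_pos: [0.5313, 0.126, 0.1952]
eef_rot: [0.128, 0.692, -0.131, 0.699]
ft_force: [0.6, -0.7, -0.7]
width: 0.0872
t 10.32 tcp [0.5313 0.126  0.1952] slide cm [-0.57 12.24 -4.82]
jaw yaw 68.9 roll -16.5 j7 0.75
```

```bash
python3 -m jog '[{"slide":[0,3.5,-1.2],"roll":-7},{"slide":[0,7,-2.4],"roll":-13},{"slide":[0,10.5,-4],"roll":-16.5},{"slide":[0,12.2,-4.8],"roll":-16.5},{"slide":[2,12.2,-4.8],"roll":-16.5}]';python3 -m jog '[{"slide":[0,0,0],"roll":0},{"slide":[0,0,0],"roll":0}]'; python3 - <<'E'
from h import *
go((.5303,.2576,.0785),85.4)
E
```

```text
time: 10.73
ee_pos: [0.5294, 0.264, 0.1762]
eef_rot: [0.025, 0.703, -0.026, 0.711]
ft_force: [0.7, 0.6, 0.2]
width: 0.0868
time: 10.9
ee_pos: [0.5283, 0.2645, 0.175]
eef_rot: [0.024, 0.704, -0.026, 0.71]
ft_force: [-0.3, -0.5, -0.2]
width: 0.0869
t 10.9 tcp [0.5283 0.2645 0.175 ] slide cm [ 9.66 -0.66  0.17]
jaw yaw 86.0 roll 0.6 j7 0.74
```

```bash
python3 -m jog '[{"slide":[2,-0.6,0.2],"roll":0.6},{"slide":[5,-0.6,0.2],"roll":0.6},{"slide":[8,-0.6,0.2],"roll":0.6},{"slide":[9.4,-0.6,0.2],"roll":0.6},{"slide":[9.4,-0.6,0.2],"roll":0.6}]';python3 -m jog '[{"slide":[0,0,0],"roll":0},{"slide":[0,0,0],"roll":0}]'; python3 - <<'E'
from h import *
go((.5303,.2576,.0785),85.4)
E
```

```text
time: 11.32
ee_pos: [0.5295, 0.2563, 0.0785]
eef_rot: [0.028, 0.705, -0.03, 0.708]
ft_force: [0.6, -0.1, -0.1]
width: 0.0868
time: 11.48
ee_pos: [0.5302, 0.2563, 0.0799]
eef_rot: [0.028, 0.705, -0.031, 0.708]
ft_force: [-0.0, -0.1, -0.5]
width: 0.0871
t 11.48 tcp [0.5302 0.2563 0.0799] slide cm [ 0.14  0.14 -0.  ]
jaw yaw 85.3 roll -0.1 j7 0.69
```

```bash
for i in 1 2; do python3 -m jog '[{"slide":[0.1,0.1,0],"roll":0},{"slide":[0.1,0.1,0],"roll":0},{"slide":[0.1,0.1,0],"roll":0},{"slide":[0.1,0.1,0],"roll":0},{"slide":[0.1,0.1,0],"roll":0}]' 1 25; done; python3 - <<'E'
from h import *
im=r.camera("side");crop(im,225,230,325,305,8,"side7")
u=np.array([-.9968,.08,0]);p=r.read_state()["ee_pos"]
go(p+u*.09);
E
```

```text
time: 11.9
ee_pos: [0.5304, 0.2574, 0.0793]
eef_rot: [0.028, 0.704, -0.03, 0.709]
ft_force: [0.7, -0.5, -0.8]
width: 0.0612
time: 12.32
ee_pos: [0.5305, 0.2587, 0.0784]
eef_rot: [0.028, 0.704, -0.03, 0.709]
ft_force: [0.7, 2.5, 0.6]
width: 0.056
t 12.37 tcp [0.5305 0.2587 0.0783] slide cm [-0.05 -0.02 -9.  ]
```

View pics/side7.png

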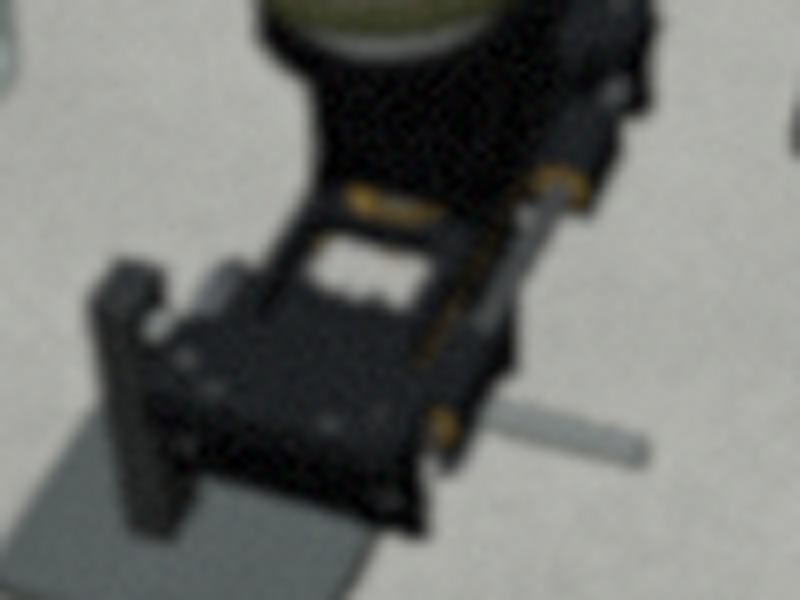

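```bash
python3 -m jog '[{"slide":[-0.25,0,0],"roll":0},{"slide":[-0.25,0,0],"roll":0},{"slide":[-0.25,0,0],"roll":0}]';python3 -m jog '[{"slide":[0,0,-2],"roll":0},{"slide":[0,0,-4],"roll":0},{"slide":[0,0,-6],"roll":0},{"slide":[0,0,-8.5],"roll":0},{"slide":[0,0,-8.5],"roll":0}]'; python3 - <<'E'
from h import *
im=r.camera("side");crop(im,225,230,325,305,8,"side8")
go((.43,.22,.215),45)
E
```

```text
time: 12.62
ee_pos: [0.5305, 0.2584, 0.0809]
eef_rot: [0.028, 0.704, -0.03, 0.709]
ft_force: [0.1, -0.7, -1.2]
width: 0.0558
time: 13.03
ee_pos: [0.4416, 0.2661, 0.0801]
eef_rot: [0.026, 0.705, -0.03, 0.708]
ft_force: [0.4, -0.1, -1.1]
width: 0.0562
t 13.08 tcp [0.444  0.2656 0.0804] slide cm [-13.45  -4.71  -0.95]
jaw yaw 85.4 roll 40.4 j7 0.63
```

View pics/side8.png

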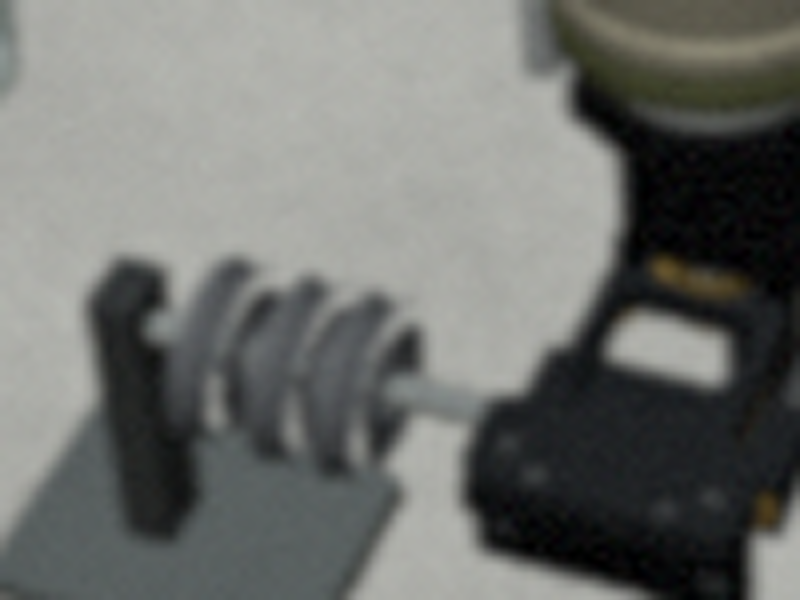

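```bash
python3 -m jog '[{"slide":[-2,0,-1],"roll":0},{"slide":[-6,0,-1],"roll":0},{"slide":[-10,-1,-1],"roll":7},{"slide":[-13,-3,-1],"roll":14},{"slide":[-13,-6,-1],"roll":21}]'; python3 - <<'E'
from h import *
F=lambda x,y:cp((x,y),8,(270,160))
for x in(258,335,410,487,560): print(onz("top",F(x,155),.063))
t=cv2.imread("pics/top0.png")[:,:,::-1];s=cv2.imread("pics/side0.png")[:,:,::-1]
crop(t,297,170,347,200,15,"f_top");crop(s,285,188,320,242,11,"f_side")
E
```

```text
time: 13.5
ee_pos: [0.4309, 0.2101, 0.2168]
eef_rot: [0.158, 0.684, -0.157, 0.694]
ft_force: [1.5, -0.4, -1.4]
width: 0.0556
[ 0.583  -0.0397  0.063 ]
[ 0.5823 -0.0671  0.063 ]
[ 0.5816 -0.0938  0.063 ]
[ 0.5809 -0.1212  0.063 ]
[ 0.5802 -0.1471  0.063 ]
```

View pics/f_top.png

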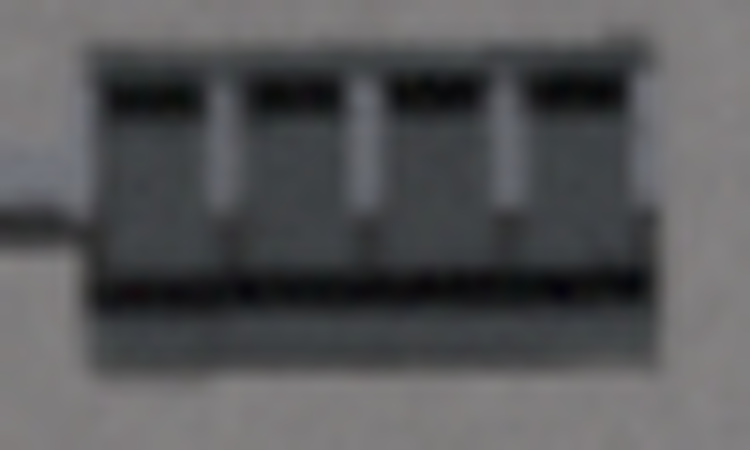

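View pics/f_side.png

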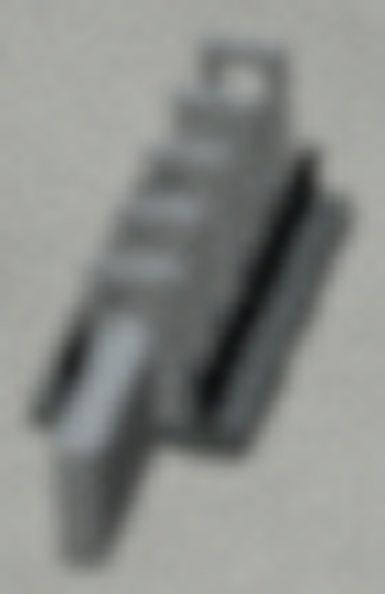

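```bash
python3 - <<'E'
from h import *
go((.52,0.03,.2),-1.5);go((.5797,-.1345,.15),-1.5)
E
```

```text
t 13.5 tcp [0.4309 0.2101 0.2168] slide cm [  1.81 -12.37  15.83]
jaw yaw 64.3 roll 65.8 j7 0.54
t 13.5 tcp [0.4309 0.2101 0.2168] slide cm [  6.9  -24.62  28.29]
jaw yaw 64.3 roll 65.8 j7 0.54
```

```bash
python3 -m jog '[{"slide":[0,-2.6,3.1],"roll":7},{"slide":[0,-5.2,6.2],"roll":14},{"slide":[0,-7.8,9.3],"roll":21},{"slide":[0,-10.4,12.4],"roll":28},{"slide":[0,-13,15.5],"roll":35}]'; python3 - <<'E'
from h import *
go((.5797,-.1345,.15),-1.5)
E
```

```text
time: 13.92
ee_pos: [0.515, 0.0229, 0.2184]
eef_rot: [0.362, 0.604, -0.357, 0.614]
ft_force: [0.5, 1.0, -0.7]
width: 0.0558
t 13.92 tcp [0.515  0.0229 0.2184] slide cm [ 6.96 -2.02 16.85]
jaw yaw 28.9 roll 30.4 j7 0.31
```

```bash
python3 -m jog '[{"slide":[0,-0.5,4],"roll":7},{"slide":[0,-1,8],"roll":14},{"slide":[1,-1.5,12],"roll":21},{"slide":[4,-2,15.5],"roll":28},{"slide":[7,-2,16.8],"roll":30.4}]';python3 -m jog '[{"slide":[0,0,0],"roll":0},{"slide":[0,0,0],"roll":0}]'; python3 - <<'E'
from h import *
go((.5797,-.1345,.032),-1.5)
im=r.camera("side");crop(im,265,165,345,240,8,"side9")
E
```

```text
time: 14.33
ee_pos: [0.5816, -0.1406, 0.1503]
eef_rot: [0.513, 0.484, -0.506, 0.496]
ft_force: [0.6, -0.4, -1.1]
width: 0.0557
time: 14.5
ee_pos: [0.5808, -0.1427, 0.1487]
eef_rot: [0.513, 0.484, -0.508, 0.494]
ft_force: [0.8, -0.6, 0.4]
width: 0.0558
t 14.5 tcp [ 0.5808 -0.1427  0.1487] slide cm [11.66 -0.32 -0.86]
jaw yaw -2.4 roll -0.9 j7 0.01
```

View pics/side9.png

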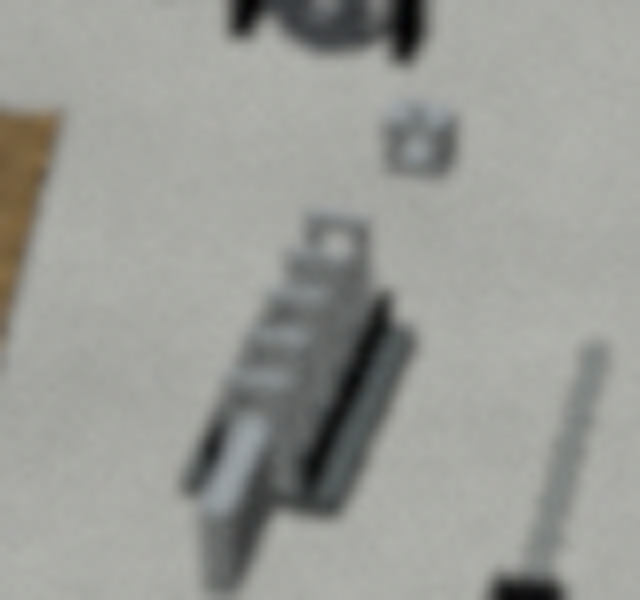

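```bash
python3 -m jog '[{"slide":[1.5,-0.3,-0.8],"roll":-0.9},{"slide":[3,-0.3,-0.8],"roll":-0.9},{"slide":[4.5,-0.3,-0.8],"roll":-0.9},{"slide":[4.5,-0.3,-0.8],"roll":-0.9}]';python3 -m jog '[{"slide":[0,0,0],"roll":0},{"slide":[0,0,0],"roll":0}]'; python3 - <<'E'
from h import *
go((.5797,-.1345,.032),-1.5)
print(Ro.from_quat(r.read_state()["eef_rot"]).as_matrix()[:,0])
im=r.camera("side");crop(im,265,165,345,240,8,"side10")
E
```

```text
time: 14.88
ee_pos: [0.5795, -0.131, 0.1054]
eef_rot: [0.508, 0.49, -0.502, 0.5]
ft_force: [-0.8, 1.4, -0.1]
width: 0.0557
time: 15.05
ee_pos: [0.5805, -0.1299, 0.1078]
eef_rot: [0.509, 0.489, -0.5, 0.501]
ft_force: [0.2, -0.0, -0.6]
width: 0.0559
t 15.05 tcp [ 0.5805 -0.1299  0.1078] slide cm [ 7.57 -0.23  0.44]
jaw yaw -1.0 roll 0.5 j7 -0.01
[ 0.0201 -0.0041 -0.9998]
```

View pics/side10.png

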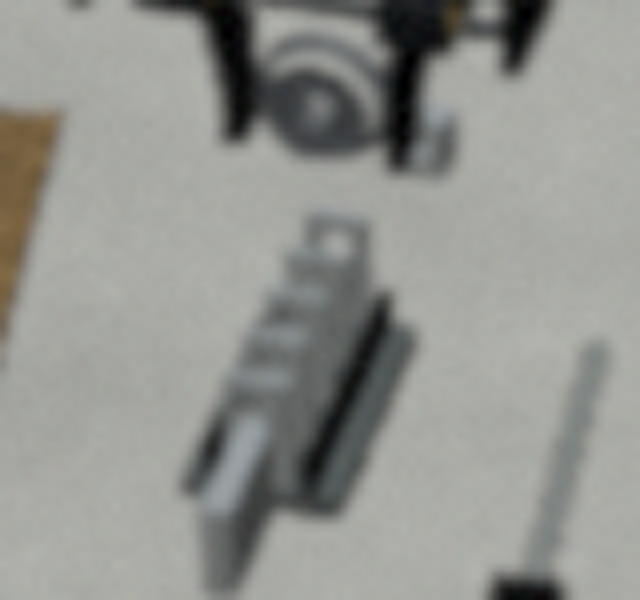

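```bash
python3 -m jog '[{"slide":[0,-0.1,0.44],"roll":0.5},{"slide":[0,-0.1,0.44],"roll":0.5},{"slide":[1.2,-0.1,0.44],"roll":0.5},{"slide":[2,-0.1,0.44],"roll":0.5},{"slide":[2,-0.1,0.44],"roll":0.5}]';python3 -m jog '[{"slide":[0,0,0],"roll":0},{"slide":[0,0,0],"roll":0},{"slide":[0,0,0],"roll":0}]'; python3 - <<'E'
from h import *
go((.5797,-.1345,.032),-1.5)
im=r.camera("side");crop(im,265,165,345,240,8,"side11")
im=r.camera("top");crop(im,290,165,350,205,12,"top11")
E
```

```text
time: 15.52
ee_pos: [0.5784, -0.1346, 0.085]
eef_rot: [0.51, 0.488, -0.503, 0.498]
ft_force: [-1.0, 0.1, -0.9]
width: 0.056
time: 15.77
ee_pos: [0.5784, -0.1345, 0.0849]
eef_rot: [0.51, 0.488, -0.503, 0.498]
ft_force: [0.1, 0.5, -0.2]
width: 0.0558
t 15.77 tcp [ 0.5784 -0.1345  0.0849] slide cm [ 5.29  0.04 -0.02]
jaw yaw -1.6 roll -0.1 j7 -0.02
```

View pics/side11.png

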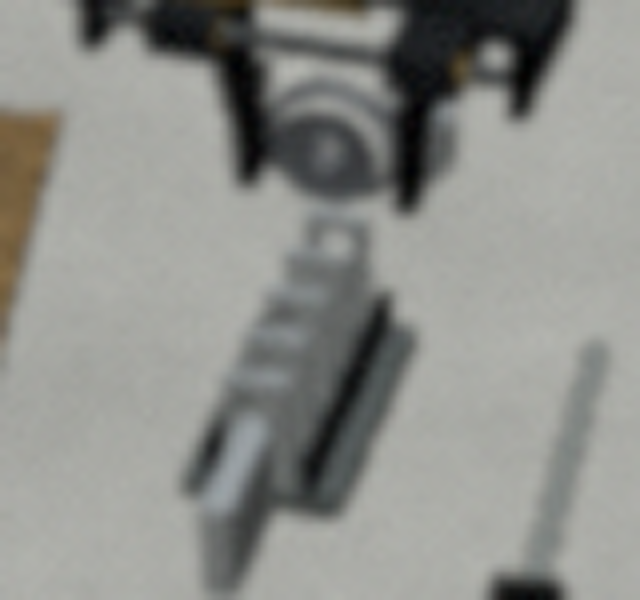

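View pics/top11.png

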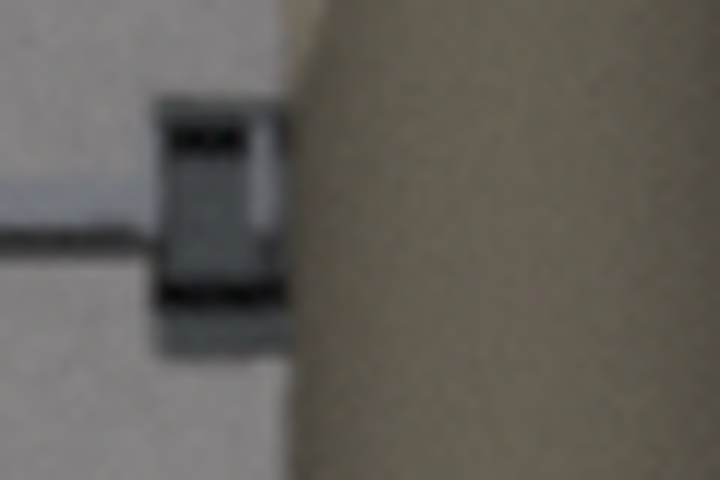

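```bash
python3 -m jog '[{"slide":[1,0.1,0],"roll":0},{"slide":[2,0.1,0],"roll":0},{"slide":[3,0.1,0],"roll":0},{"slide":[3,0.1,0],"roll":0}]';python3 -m jog '[{"slide":[0,0,0],"roll":0},{"slide":[0,0,0],"roll":0}]'; python3 - <<'E'
from h import *
go((.5797,-.1345,.032),-1.5)
im=r.camera("side");crop(im,265,165,345,240,8,"side12")
E
```

```text
time: 16.2
ee_pos: [0.5785, -0.1345, 0.0523]
eef_rot: [0.51, 0.489, -0.504, 0.497]
ft_force: [-0.9, -0.3, -1.5]
width: 0.0557
time: 16.37
ee_pos: [0.578, -0.1343, 0.0516]
eef_rot: [0.509, 0.49, -0.504, 0.497]
ft_force: [0.5, 0.4, 0.8]
width: 0.0557
t 16.37 tcp [ 0.578  -0.1343  0.0516] slide cm [1.96 0.15 0.01]
jaw yaw -1.6 roll -0.1 j7 -0.03
```

View pics/side12.png

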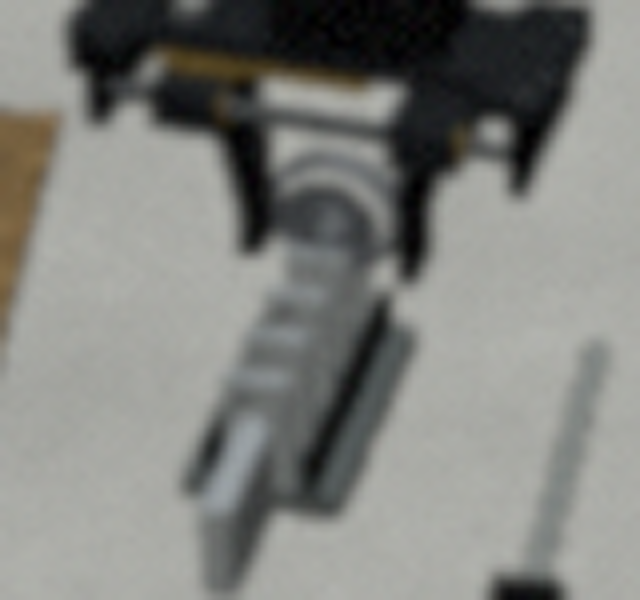

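```bash
python3 -m jog '[{"slide":[0.7,0.15,0],"roll":0},{"slide":[1.3,0.15,0],"roll":0},{"slide":[1.7,0.15,0],"roll":0},{"slide":[1.8,0.15,0],"roll":0},{"slide":[1.8,0.15,0],"roll":0}]';python3 -m jog '[{"slide":[0,0,0],"roll":0},{"slide":[0,0,0],"roll":0}]'; python3 - <<'E'
from h import *
go((.5797,-.1345,.032),-1.5)
im=r.camera("side");crop(im,265,165,345,240,8,"side13")
E
```

```text
time: 16.83
ee_pos: [0.5797, -0.1344, 0.0335]
eef_rot: [0.509, 0.49, -0.504, 0.497]
ft_force: [-0.1, 0.6, -0.3]
width: 0.0558
time: 17.0
ee_pos: [0.5798, -0.1344, 0.0336]
eef_rot: [0.509, 0.49, -0.504, 0.497]
ft_force: [0.4, -1.1, -0.2]
width: 0.0554
t 17.0 tcp [ 0.5798 -0.1344  0.0336] slide cm [ 0.16 -0.01  0.01]
jaw yaw -1.6 roll -0.1 j7 -0.04
```

View pics/side13.png

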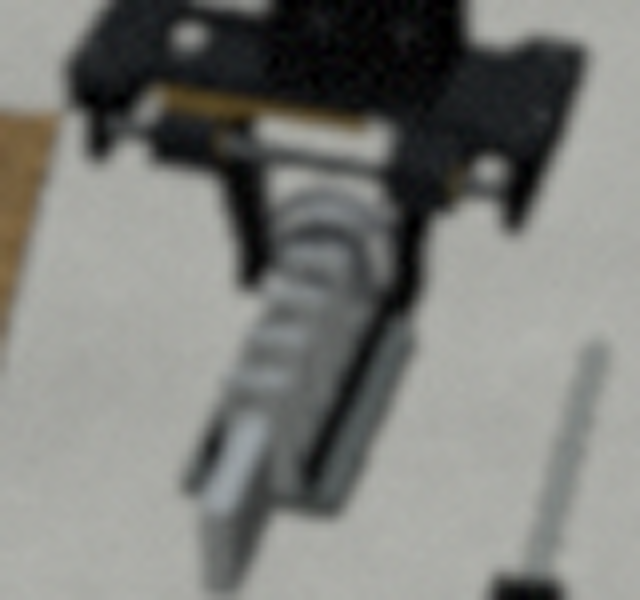

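```bash
python3 -m jog '[{"slide":[0.2,0,0],"roll":0},{"slide":[0.2,0,0],"roll":0},{"slide":[0.2,0,0],"roll":0}]';python3 -m jog '[{"slide":[0,0,0],"roll":0},{"slide":[0,0,0],"roll":0},{"slide":[0,0,0],"roll":0},{"slide":[0,0,0],"roll":0}]' 0; python3 -m jog '[{"slide":[-2,0,0],"roll":0},{"slide":[-5,0,0],"roll":0},{"slide":[-9,0,0],"roll":0},{"slide":[-13,0,0],"roll":0},{"slide":[-16,0,0],"roll":0}]'; python3 - <<'E'
from h import *
im=r.camera("side");crop(im,265,165,345,240,8,"side14")
u=np.array([-.9968,.08]);tip=np.array([.467,.2637])
p=tip-u*.085;print(p);go((*p,.2),85.4)
E
```

```text
time: 17.3
ee_pos: [0.5798, -0.1343, 0.0316]
eef_rot: [0.509, 0.49, -0.504, 0.497]
ft_force: [-0.7, -0.4, -0.6]
width: 0.0557
time: 17.63
ee_pos: [0.5799, -0.1344, 0.0317]
eef_rot: [0.509, 0.49, -0.504, 0.497]
ft_force: [1.0, 0.6, 0.5]
width: 0.0746
time: 18.05
ee_pos: [0.5784, -0.1339, 0.1953]
eef_rot: [0.51, 0.489, -0.504, 0.497]
ft_force: [-0.3, -0.9, 0.5]
width: 0.0867
[0.5517 0.2569]
t 18.1 tcp [ 0.5808 -0.1342  0.201 ] slide cm [ -0.14  -3.97 -39.02]
jaw yaw -1.6 roll -87.0 j7 0.02
```

View pics/side14.png

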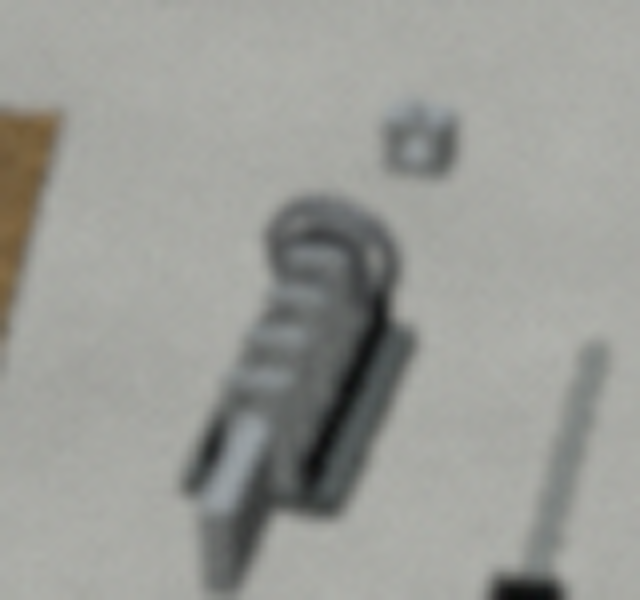

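```bash
python3 -m jog '[{"slide":[0,-0.5,-4],"roll":-7},{"slide":[0,-1,-8],"roll":-14},{"slide":[0,-1.5,-12],"roll":-21},{"slide":[0,-2,-16],"roll":-28},{"slide":[0,-2.5,-20],"roll":-35}]';python3 - <<'E'
from h import *
go((.5517,.2569,.2),85.4)
E
```

```text
time: 18.52
ee_pos: [0.5608, 0.0681, 0.1997]
eef_rot: [0.335, 0.616, -0.331, 0.631]
ft_force: [1.4, -0.6, -0.2]
width: 0.0869
t 18.52 tcp [0.5608 0.0681 0.1997] slide cm [ -0.14   9.74 -16.2 ]
jaw yaw 33.8 roll -51.6 j7 0.26
```

```bash
python3 -m jog '[{"slide":[0,2,-3.2],"roll":-7},{"slide":[0,4,-6.4],"roll":-14},{"slide":[0,6,-9.6],"roll":-21},{"slide":[0,8,-12.8],"roll":-28},{"slide":[0,9.7,-16],"roll":-35}]';python3 -m jog '[{"slide":[0,0,0],"roll":-7},{"slide":[0,0,0],"roll":-14},{"slide":[0,0,0],"roll":-16.6},{"slide":[0,0,0],"roll":-16.6},{"slide":[0,0,0],"roll":-16.6}]';python3 - <<'E'
from h import *
go((.5517,.2569,.0785),85.4)
E
```

```text
time: 18.93
ee_pos: [0.5523, 0.2568, 0.1985]
eef_rot: [0.128, 0.687, -0.128, 0.704]
ft_force: [0.7, 0.2, -0.4]
width: 0.0873
time: 19.35
ee_pos: [0.5523, 0.2567, 0.1982]
eef_rot: [0.026, 0.698, -0.029, 0.715]
ft_force: [-0.3, 0.7, -0.3]
width: 0.0868
t 19.35 tcp [0.5523 0.2567 0.1982] slide cm [11.97  0.05 -0.34]
jaw yaw 85.6 roll 0.2 j7 0.75
```

```bash
python3 -m jog '[{"slide":[3,0,-0.3],"roll":0},{"slide":[6,0,-0.3],"roll":0},{"slide":[9,0,-0.3],"roll":0},{"slide":[11.8,0,-0.3],"roll":0},{"slide":[11.8,0,-0.3],"roll":0}]';python3 -m jog '[{"slide":[0,0,0],"roll":0},{"slide":[0,0,0],"roll":0}]';python3 - <<'E'
from h import *
go((.5517,.2569,.0785),85.4)
E
```

```text
time: 19.77
ee_pos: [0.5495, 0.2541, 0.0748]
eef_rot: [0.026, 0.701, -0.031, 0.712]
ft_force: [-0.3, -0.3, -1.0]
width: 0.0871
time: 19.93
ee_pos: [0.5496, 0.2541, 0.0755]
eef_rot: [0.026, 0.701, -0.031, 0.712]
ft_force: [0.3, 0.2, -0.0]
width: 0.0871
t 19.93 tcp [0.5496 0.2541 0.0755] slide cm [-0.3   0.3   0.19]
jaw yaw 85.4 roll -0.0 j7 0.68
```

```bash
for i in 1; do python3 -m jog '[{"slide":[-0.3,0.3,0.2],"roll":0},{"slide":[-0.3,0.3,0.2],"roll":0},{"slide":[-0.3,0.3,0.2],"roll":0}]'; python3 -m jog '[{"slide":[0,0,0],"roll":0},{"slide":[0,0,0],"roll":0},{"slide":[0,0,0],"roll":0},{"slide":[0,0,0],"roll":0},{"slide":[0,0,0],"roll":0}]' 1 25;python3 -m jog '[{"slide":[0,0,0],"roll":0},{"slide":[0,0,0],"roll":0},{"slide":[0,0,0],"roll":0},{"slide":[0,0,0],"roll":0},{"slide":[0,0,0],"roll":0}]' 1 25; done; python3 - <<'E'
from h import *
im=r.camera("side");crop(im,225,230,325,305,8,"side15")
u=np.array([-.9968,.08,0]);p=r.read_state()["ee_pos"]
go(p+[0,0,.0025]);go(p+u*.11+[0,0,.0025])
E
```

```text
time: 20.18
ee_pos: [0.5527, 0.2577, 0.0803]
eef_rot: [0.027, 0.7, -0.031, 0.713]
ft_force: [-0.5, -0.2, 0.7]
width: 0.0874
time: 20.6
ee_pos: [0.5526, 0.2577, 0.0803]
eef_rot: [0.027, 0.7, -0.031, 0.713]
ft_force: [0.6, 0.4, -0.9]
width: 0.0615
time: 21.02
ee_pos: [0.5527, 0.2576, 0.0803]
eef_rot: [0.026, 0.7, -0.031, 0.713]
ft_force: [0.2, 0.4, 0.4]
width: 0.0558
t 21.07 tcp [0.5527 0.2576 0.0803] slide cm [-0.25 -0.    0.  ]
t 21.07 tcp [0.5527 0.2576 0.0803] slide cm [ -0.45  -0.02 -10.99]
```

View pics/side15.png

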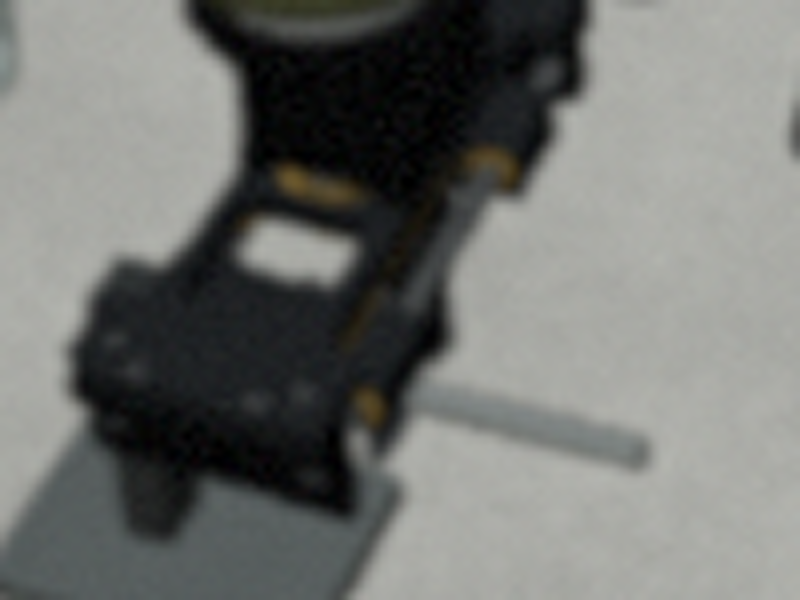

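```bash
python3 -m jog '[{"slide":[-0.25,0,0],"roll":0},{"slide":[-0.25,0,0],"roll":0},{"slide":[-0.25,0,0],"roll":0}]';python3 -m jog '[{"slide":[0,0,-2],"roll":0},{"slide":[-0.1,0,-4],"roll":0},{"slide":[-0.1,0,-6],"roll":0},{"slide":[-0.2,0,-8],"roll":0},{"slide":[-0.2,0,-9],"roll":0}]'; python3 -m jog '[{"slide":[0,0,-2],"roll":0},{"slide":[-0.1,0,-2.5],"roll":0},{"slide":[-0.1,0,-2.5],"roll":0}]';  python3 - <<'E'
from h import *
im=r.camera("side");crop(im,225,230,325,305,8,"side16")
go((.44,.22,.215),45)
E
```

```text
time: 21.32
ee_pos: [0.5527, 0.2577, 0.0829]
eef_rot: [0.027, 0.7, -0.031, 0.713]
ft_force: [-0.1, -0.4, 0.0]
width: 0.0558
time: 21.73
ee_pos: [0.4608, 0.2654, 0.0832]
eef_rot: [0.026, 0.7, -0.031, 0.713]
ft_force: [-0.0, 0.4, -0.8]
width: 0.0559
time: 21.98
ee_pos: [0.4352, 0.2677, 0.0841]
eef_rot: [0.025, 0.7, -0.03, 0.713]
ft_force: [-0.3, -0.5, -0.6]
width: 0.0562
t 22.03 tcp [0.4364 0.2674 0.0841] slide cm [-13.04  -4.77   0.98]
jaw yaw 85.4 roll 40.4 j7 0.6
```

View pics/side16.png

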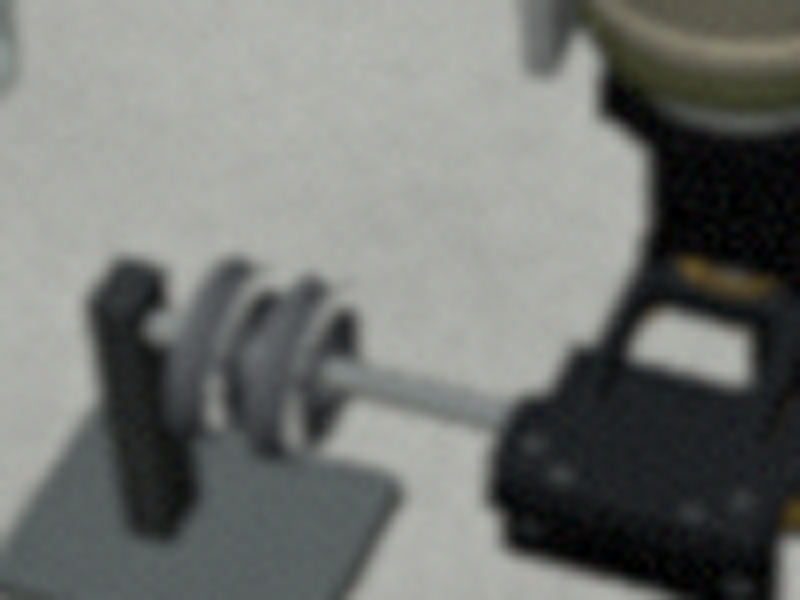

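```bash
python3 -m jog '[{"slide":[-2,0,0],"roll":0},{"slide":[-6,0,0],"roll":0},{"slide":[-10,-1,0],"roll":7},{"slide":[-13,-3,0.5],"roll":14},{"slide":[-13,-6,1],"roll":21}]'; python3 - <<'E'
from h import *
go((.5804,-.1075,.15),-1.5)
E
```

```text
time: 22.45
ee_pos: [0.4421, 0.2108, 0.2212]
eef_rot: [0.158, 0.68, -0.156, 0.699]
ft_force: [0.9, 0.2, -0.1]
width: 0.0559
t 22.45 tcp [0.4421 0.2108 0.2212] slide cm [  7.58 -22.76  26.06]
jaw yaw 64.3 roll 65.8 j7 0.53
```

```bash
python3 -m jog '[{"slide":[0,-2.7,3],"roll":7},{"slide":[0,-5.3,6],"roll":14},{"slide":[0,-7.9,9],"roll":21},{"slide":[0,-10.5,12],"roll":28},{"slide":[0,-13,15],"roll":35}]'; python3 - <<'E'
from h import *
go((.5804,-.1075,.15),-1.5)
E
```

```text
time: 22.87
ee_pos: [0.5224, 0.0254, 0.2244]
eef_rot: [0.364, 0.599, -0.355, 0.618]
ft_force: [-0.2, 0.8, -0.3]
width: 0.0558
t 22.87 tcp [0.5224 0.0254 0.2244] slide cm [ 7.65 -1.52 14.31]
jaw yaw 28.9 roll 30.4 j7 0.29
```

```bash
python3 -m jog '[{"slide":[0,-0.4,4],"roll":7},{"slide":[0,-0.8,8],"roll":14},{"slide":[1,-1.2,11],"roll":21},{"slide":[4,-1.5,13],"roll":28},{"slide":[7,-1.5,14.3],"roll":30.4}]';python3 -m jog '[{"slide":[0,0,0],"roll":0},{"slide":[0,0,0],"roll":0},{"slide":[0,0,0],"roll":0}]'; python3 - <<'E'
from h import *
go((.5804,-.1075,.085),-1.5)
E
```

```text
time: 23.28
ee_pos: [0.5822, -0.1125, 0.1563]
eef_rot: [0.516, 0.481, -0.503, 0.499]
ft_force: [0.4, -0.7, -1.0]
width: 0.0558
time: 23.53
ee_pos: [0.583, -0.112, 0.1577]
eef_rot: [0.516, 0.481, -0.502, 0.5]
ft_force: [-0.1, 0.5, 0.9]
width: 0.0559
t 23.53 tcp [ 0.583  -0.112   0.1577] slide cm [ 7.25 -0.52 -0.48]
jaw yaw -2.1 roll -0.6 j7 -0.05
```

```bash
python3 -m jog '[{"slide":[0,-0.5,-0.5],"roll":-0.6},{"slide":[2,-0.5,-0.5],"roll":-0.6},{"slide":[4.5,-0.5,-0.5],"roll":-0.6},{"slide":[7.2,-0.5,-0.5],"roll":-0.6},{"slide":[7.2,-0.5,-0.5],"roll":-0.6}]';python3 -m jog '[{"slide":[0,0,0],"roll":0},{"slide":[0,0,0],"roll":0},{"slide":[0,0,0],"roll":0}]'; python3 - <<'E'
from h import *
go((.5804,-.1075,.0345),-1.5)
print(Ro.from_quat(r.read_state()["eef_rot"]).as_matrix()[:,0])
im=r.camera("side");crop(im,265,165,345,240,8,"side17")
E
```

```text
time: 23.95
ee_pos: [0.5783, -0.1058, 0.0828]
eef_rot: [0.512, 0.486, -0.5, 0.502]
ft_force: [-1.7, -0.1, -1.4]
width: 0.0559
time: 24.2
ee_pos: [0.5794, -0.1053, 0.0851]
eef_rot: [0.512, 0.485, -0.499, 0.503]
ft_force: [0.3, -0.1, -0.1]
width: 0.0558
t 24.2 tcp [ 0.5794 -0.1053  0.0851] slide cm [ 5.06 -0.06  0.19]
jaw yaw -1.3 roll 0.2 j7 -0.08
[ 0.0313 -0.0051 -0.9995]
```

View pics/side17.png

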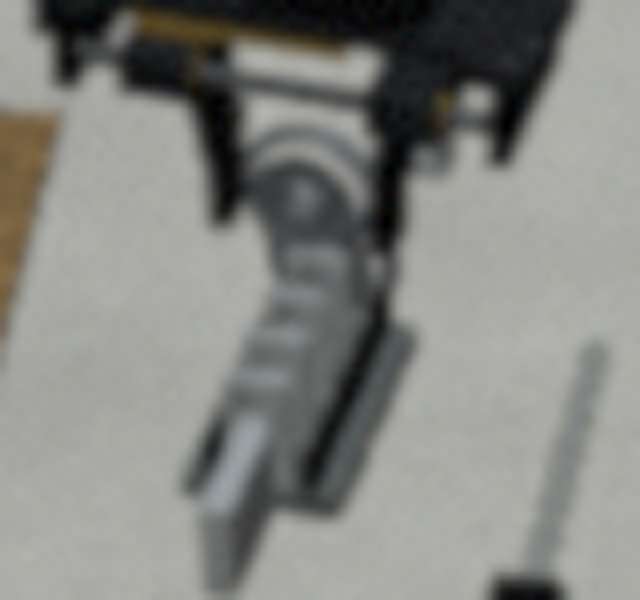

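```bash
python3 -m jog '[{"slide":[0,0.1,0.2],"roll":0.2},{"slide":[1,0,0.2],"roll":0.2},{"slide":[2,0,0.2],"roll":0.2},{"slide":[2.8,0,0.2],"roll":0.2},{"slide":[2.8,0,0.2],"roll":0.2}]';python3 -m jog '[{"slide":[0,0,0],"roll":0},{"slide":[0,0,0],"roll":0},{"slide":[0,0,0],"roll":0}]'; python3 - <<'E'
from h import *
go((.5809,-.1075,.0345),-1.5)
im=r.camera("side");crop(im,265,165,345,240,8,"side18")
E
```

```text
time: 24.67
ee_pos: [0.5787, -0.1076, 0.0543]
eef_rot: [0.512, 0.485, -0.501, 0.501]
ft_force: [-0.4, 0.7, -1.0]
width: 0.0559
time: 24.92
ee_pos: [0.5788, -0.1075, 0.0543]
eef_rot: [0.512, 0.485, -0.501, 0.501]
ft_force: [0.2, 0.7, -0.3]
width: 0.0557
t 24.92 tcp [ 0.5788 -0.1075  0.0543] slide cm [ 1.98  0.16 -0.01]
jaw yaw -1.5 roll 0.0 j7 -0.1
```

View pics/side18.png

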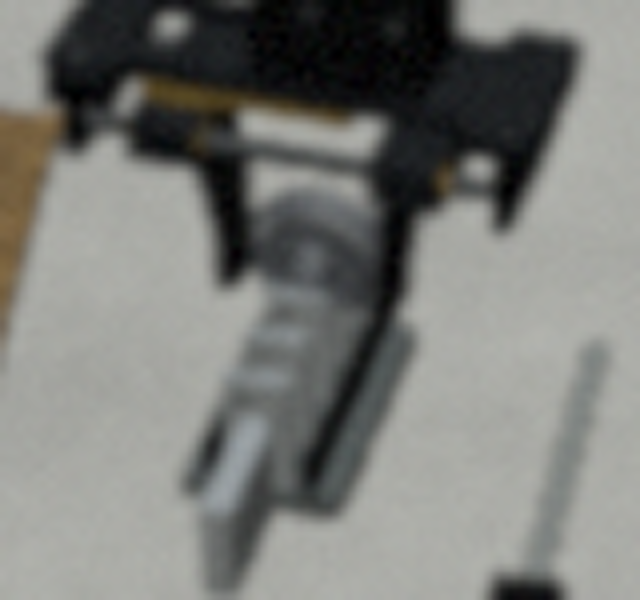

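Entering bay 3 cleanly. Continue down, release.

```bash
python3 -m jog '[{"slide":[0.7,0.15,0],"roll":0},{"slide":[1.3,0.15,0],"roll":0},{"slide":[1.8,0.15,0],"roll":0},{"slide":[2,0.15,0],"roll":0},{"slide":[2,0.15,0],"roll":0}]';python3 -m jog '[{"slide":[0,0,0],"roll":0},{"slide":[0,0,0],"roll":0}]'; python3 -m jog '[{"slide":[0,0,0],"roll":0},{"slide":[0,0,0],"roll":0},{"slide":[0,0,0],"roll":0},{"slide":[0,0,0],"roll":0},{"slide":[0,0,0],"roll":0}]' 0; python3 -m jog '[{"slide":[-2,0,0],"roll":0},{"slide":[-5,0,0],"roll":0},{"slide":[-9,0,0],"roll":0},{"slide":[-13,0,0],"roll":0},{"slide":[-16,0,0],"roll":0}]'; python3 - <<'E'
from h import *
im=r.camera("side");crop(im,265,165,345,240,8,"side19")
u=np.array([-.9968,.08]);tip=np.array([.467,.2637])
p=tip-u*.1055;print(p);go((*p,.2),85.4)
E
```

```text
time: 25.38
ee_pos: [0.5804, -0.1076, 0.0336]
eef_rot: [0.512, 0.486, -0.501, 0.501]
ft_force: [-0.7, -0.8, 0.2]
width: 0.0559
time: 25.55
ee_pos: [0.5804, -0.1075, 0.0336]
eef_rot: [0.512, 0.486, -0.501, 0.501]
ft_force: [0.9, -0.0, -0.4]
width: 0.0558
time: 25.97
ee_pos: [0.5805, -0.1076, 0.0337]
eef_rot: [0.512, 0.486, -0.501, 0.501]
ft_force: [0.3, -0.3, 0.4]
width: 0.0811
time: 26.38
ee_pos: [0.5767, -0.1068, 0.1972]
eef_rot: [0.513, 0.485, -0.5, 0.502]
ft_force: [1.5, -0.1, -0.6]
width: 0.087
[0.5722 0.2553]
t 26.43 tcp [ 0.579  -0.1069  0.2029] slide cm [  0.04  -1.63 -36.19]
jaw yaw -1.5 roll -86.9 j7 -0.03
```

View pics/side19.png

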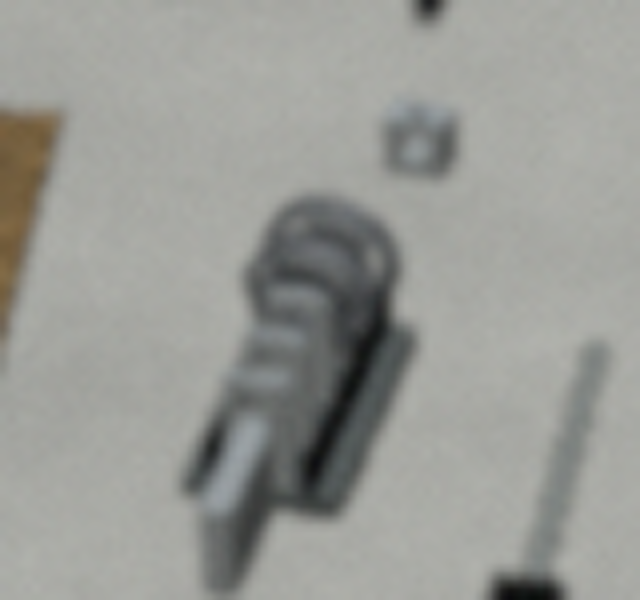

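```bash
python3 -m jog '[{"slide":[0,0,-4],"roll":-7},{"slide":[0,0,-8],"roll":-14},{"slide":[0,0,-12],"roll":-21},{"slide":[0,-0.2,-16],"roll":-28},{"slide":[0,-0.5,-20],"roll":-35}]';python3 - <<'E'
from h import *
go((.5722,.2553,.2),85.4)
E
```

```text
time: 26.85
ee_pos: [0.579, 0.0949, 0.2017]
eef_rot: [0.337, 0.611, -0.329, 0.636]
ft_force: [1.1, -1.1, 0.4]
width: 0.0873
t 26.85 tcp [0.579  0.0949 0.2017] slide cm [  0.04   8.36 -13.71]
jaw yaw 33.9 roll -51.5 j7 0.18
```

```bash
python3 -m jog '[{"slide":[0,2,-3.2],"roll":-7},{"slide":[0,4,-6.4],"roll":-14},{"slide":[0,6,-9.6],"roll":-21},{"slide":[0,8,-12.8],"roll":-28},{"slide":[0,8.4,-13.7],"roll":-35}]';python3 -m jog '[{"slide":[0,0,0],"roll":-7},{"slide":[0,0,0],"roll":-14},{"slide":[0,0,0],"roll":-16.6},{"slide":[0,0,0],"roll":-16.6},{"slide":[0,0,0],"roll":-16.6}]';python3 - <<'E'
from h import *
go((.5722,.2553,.079),85.4)
E
```

```text
time: 27.27
ee_pos: [0.5702, 0.2625, 0.2004]
eef_rot: [0.127, 0.683, -0.124, 0.709]
ft_force: [-0.6, 1.7, 0.8]
width: 0.0872
time: 27.68
ee_pos: [0.5702, 0.2623, 0.2001]
eef_rot: [0.024, 0.694, -0.025, 0.719]
ft_force: [-0.2, -0.3, 0.1]
width: 0.0868
t 27.68 tcp [0.5702 0.2623 0.2001] slide cm [12.11 -0.69 -0.19]
jaw yaw 86.0 roll 0.6 j7 0.73
```

```bash
python3 -m jog '[{"slide":[0,-0.7,-0.2],"roll":0.6},{"slide":[3,-0.6,-0.2],"roll":0.6},{"slide":[6,-0.6,-0.2],"roll":0.6},{"slide":[9,-0.6,-0.2],"roll":0.6},{"slide":[11.8,-0.6,-0.2],"roll":0.6}]';python3 -m jog '[{"slide":[0,0,0],"roll":0},{"slide":[0,0,0],"roll":0},{"slide":[0,0,0],"roll":0}]';python3 - <<'E'
from h import *
go((.5722,.2558,.080),85.4)
E
```

```text
time: 28.1
ee_pos: [0.572, 0.2551, 0.0807]
eef_rot: [0.029, 0.694, -0.03, 0.719]
ft_force: [0.6, -0.4, -0.3]
width: 0.0867
time: 28.35
ee_pos: [0.5726, 0.2553, 0.0824]
eef_rot: [0.029, 0.693, -0.03, 0.72]
ft_force: [1.0, 0.1, 0.4]
width: 0.0868
t 28.35 tcp [0.5726 0.2553 0.0824] slide cm [ 0.24  0.04 -0.05]
jaw yaw 85.2 roll -0.2 j7 0.66
```

```bash
python3 -m jog '[{"slide":[0.2,0,0],"roll":0},{"slide":[0.2,0,0],"roll":0},{"slide":[0.2,0,0],"roll":0}]'; for i in 1 2; do python3 -m jog '[{"slide":[0,0,0],"roll":0},{"slide":[0,0,0],"roll":0},{"slide":[0,0,0],"roll":0},{"slide":[0,0,0],"roll":0},{"slide":[0,0,0],"roll":0}]' 1 25;done; python3 - <<'E'
from h import *
im=r.camera("side");crop(im,225,230,325,305,8,"side20")
print(Ro.from_quat(r.read_state()["eef_rot"]).as_matrix()[:,0])
u=np.array([-.9968,.08,0]);p=r.read_state()["ee_pos"]
go(p+[0,0,.0025]);go(p+u*.13+[0,0,.0025])
E
```

```text
time: 28.6
ee_pos: [0.5733, 0.2556, 0.0818]
eef_rot: [0.03, 0.692, -0.03, 0.72]
ft_force: [0.3, 0.6, 0.0]
width: 0.0872
time: 29.02
ee_pos: [0.5733, 0.2556, 0.0818]
eef_rot: [0.03, 0.692, -0.03, 0.72]
ft_force: [0.7, -0.2, -0.6]
width: 0.0616
time: 29.43
ee_pos: [0.5732, 0.2557, 0.0818]
eef_rot: [0.03, 0.692, -0.03, 0.72]
ft_force: [0.3, -0.1, 0.1]
width: 0.0557
[ 0.0395 -0.0017 -0.9992]
t 29.48 tcp [0.5732 0.2557 0.0818] slide cm [-0.25  0.    0.01]
t 29.48 tcp [0.5732 0.2557 0.0818] slide cm [ -0.76  -0.06 -12.98]
```

View pics/side20.png

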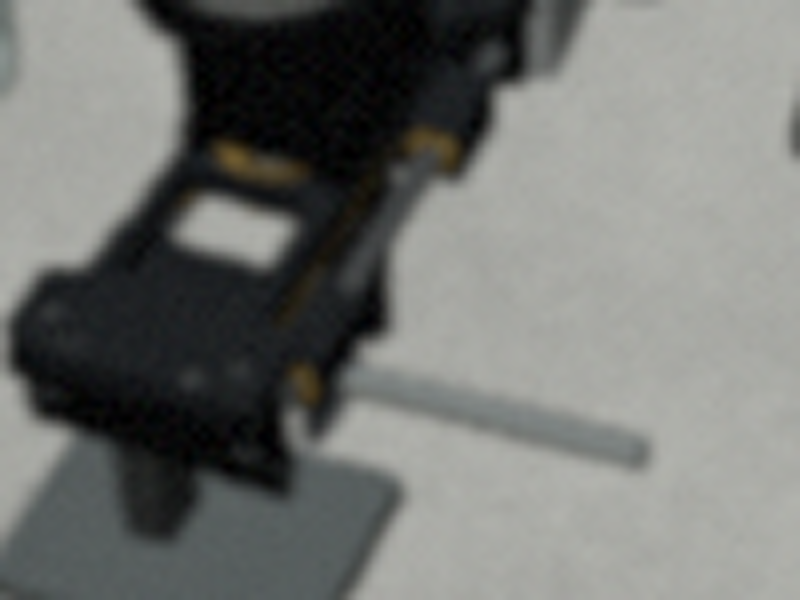

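```bash
cat >> h.py <<'E'
def tilt():
    a=Ro.from_quat(r.read_state()["eef_rot"]).as_matrix()[:,0];print("tilt deg x,y",np.round(np.degrees(a[:2]),2))
_go=go
def go(*a,**k):
    _go(*a,**k);tilt()
E
python3 -m jog '[{"slide":[-0.25,0,0],"roll":0},{"slide":[-0.25,0,0],"roll":0},{"slide":[-0.25,0,0],"roll":0}]';python3 -m jog '[{"slide":[0,0,-2],"roll":0},{"slide":[-0.1,0,-4],"roll":0},{"slide":[-0.2,0,-6],"roll":0},{"slide":[-0.3,0,-8],"roll":0},{"slide":[-0.35,0,-9],"roll":0}]'; python3 - <<'E'
from h import *
tilt()
E
python3 -m jog '[{"slide":[0,0,-2],"roll":0},{"slide":[-0.1,0,-4],"roll":0},{"slide":[-0.15,0,-4.5],"roll":0},{"slide":[-0.15,0,-4.5],"roll":0}]';  python3 - <<'E'
from h import *
im=r.camera("side");crop(im,225,230,325,305,8,"side21")
go((.44,.22,.215),45)
E
```

```text
time: 29.73
ee_pos: [0.5733, 0.2556, 0.0845]
eef_rot: [0.03, 0.692, -0.03, 0.72]
ft_force: [0.6, 0.9, 0.3]
width: 0.0558
time: 30.15
ee_pos: [0.4813, 0.2637, 0.0843]
eef_rot: [0.029, 0.692, -0.029, 0.72]
ft_force: [0.0, -0.1, -0.2]
width: 0.0557
tilt deg x,y [ 2.25 -0.13]
time: 30.48
ee_pos: [0.4359, 0.2676, 0.0844]
eef_rot: [0.028, 0.692, -0.029, 0.721]
ft_force: [0.9, -0.5, 0.6]
width: 0.0559
t 30.53 tcp [0.4371 0.2673 0.0844] slide cm [-13.02  -4.68   1.21]
jaw yaw 85.3 roll 40.3 j7 0.57
tilt deg x,y [ 2.32 -0.14]
```

View pics/side21.png

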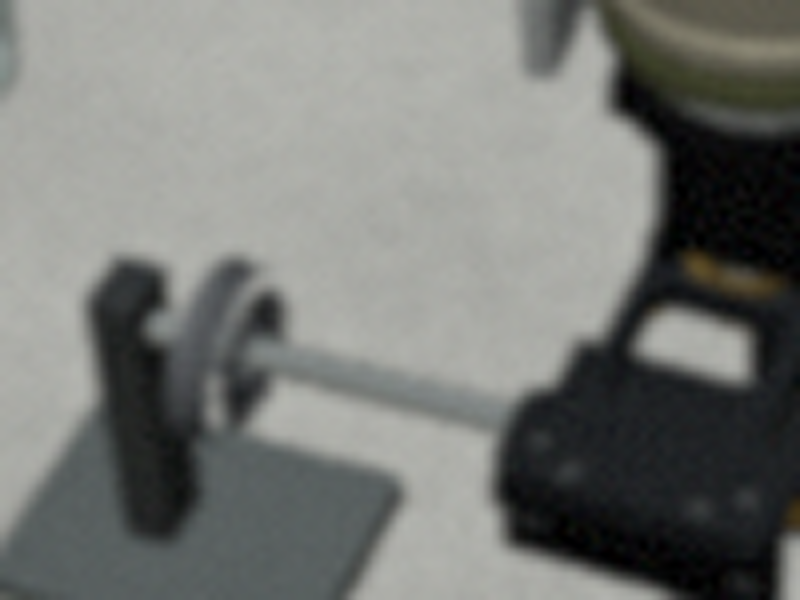

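```bash
python3 -m jog '[{"slide":[-2,0,0],"roll":0},{"slide":[-6,0,0],"roll":0},{"slide":[-10,-1,0],"roll":7},{"slide":[-13,-3,0.5],"roll":14},{"slide":[-13,-6,1],"roll":21}]'; python3 - <<'E'
from h import *
go((.5812,-.0805,.15),-1.5)
E
```

```text
time: 30.95
ee_pos: [0.4397, 0.2101, 0.2212]
eef_rot: [0.163, 0.672, -0.153, 0.706]
ft_force: [0.9, 0.4, 0.2]
width: 0.0559
t 30.95 tcp [0.4397 0.2101 0.2212] slide cm [  7.73 -20.15  25.08]
jaw yaw 64.2 roll 65.7 j7 0.53
tilt deg x,y [2.81 0.14]
```

```bash
python3 -m jog '[{"slide":[0,-2.6,3.1],"roll":7},{"slide":[0,-5.2,6.2],"roll":14},{"slide":[0,-7.8,9.3],"roll":21},{"slide":[0.4,-10.4,12.4],"roll":28},{"slide":[0.5,-13,15.5],"roll":35}]'; python3 - <<'E'
from h import *
go((.5812,-.0805,.15),-1.5)
E
```

```text
time: 31.37
ee_pos: [0.5241, 0.0223, 0.22]
eef_rot: [0.37, 0.593, -0.351, 0.623]
ft_force: [1.9, 0.5, 1.1]
width: 0.0561
t 31.37 tcp [0.5241 0.0223 0.22  ] slide cm [ 7.26 -0.25 11.59]
jaw yaw 28.7 roll 30.2 j7 0.29
tilt deg x,y [2.86 0.1 ]
```

```bash
python3 -m jog '[{"slide":[0,-0.1,4],"roll":7},{"slide":[0,-0.2,8],"roll":14},{"slide":[1,-0.2,11],"roll":21},{"slide":[3,-0.2,11.6],"roll":28},{"slide":[5,-0.2,11.6],"roll":30.2}]';python3 -m jog '[{"slide":[0,0,0],"roll":0},{"slide":[0,0,0],"roll":0},{"slide":[0,0,0],"roll":0}]'; python3 - <<'E'
from h import *
go((.5812,-.0805,.085),-1.5)
E
```

```text
time: 31.78
ee_pos: [0.5824, -0.0851, 0.1718]
eef_rot: [0.523, 0.478, -0.496, 0.502]
ft_force: [-0.3, 0.2, -0.6]
width: 0.0558
time: 32.03
ee_pos: [0.5832, -0.0856, 0.1729]
eef_rot: [0.523, 0.478, -0.496, 0.503]
ft_force: [-0.7, 0.2, -0.2]
width: 0.0558
t 32.03 tcp [ 0.5832 -0.0856  0.1729] slide cm [ 8.76 -0.67 -0.48]
jaw yaw -2.2 roll -0.7 j7 -0.1
tilt deg x,y [2.99 0.03]
```

```bash
python3 -m jog '[{"slide":[0,-0.5,-0.5],"roll":-0.7},{"slide":[2.5,-0.6,-0.5],"roll":-0.7},{"slide":[5,-0.6,-0.5],"roll":-0.7},{"slide":[7.5,-0.6,-0.5],"roll":-0.7},{"slide":[8.5,-0.6,-0.5],"roll":-0.7}]';python3 -m jog '[{"slide":[0,0,0],"roll":0},{"slide":[0,0,0],"roll":0},{"slide":[0,0,0],"roll":0}]'; python3 - <<'E'
from h import *
go((.5818,-.0805,.0355),-1.5)
im=r.camera("side");crop(im,265,165,345,240,8,"side22")
E
```

```text
time: 32.45
ee_pos: [0.5807, -0.0798, 0.086]
eef_rot: [0.519, 0.482, -0.493, 0.506]
ft_force: [0.0, 0.5, -1.2]
width: 0.0555
time: 32.7
ee_pos: [0.5816, -0.0795, 0.0879]
eef_rot: [0.519, 0.481, -0.492, 0.507]
ft_force: [0.1, -0.1, 0.1]
width: 0.056
t 32.7 tcp [ 0.5816 -0.0795  0.0879] slide cm [ 5.23 -0.26  0.11]
jaw yaw -1.3 roll 0.2 j7 -0.14
tilt deg x,y [3.02 0.01]
```

View pics/side22.png

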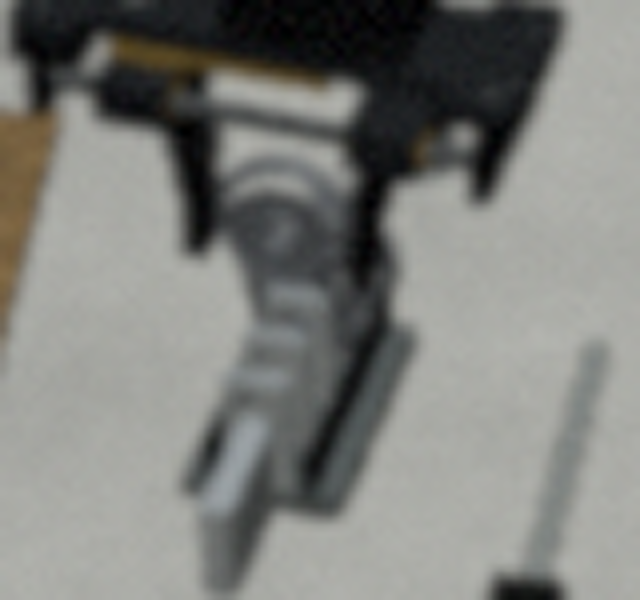

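```bash
python3 -m jog '[{"slide":[0,0,0.1],"roll":0.2},{"slide":[1,-0.1,0.1],"roll":0.2},{"slide":[2,-0.1,0.1],"roll":0.2},{"slide":[3,-0.15,0.1],"roll":0.2},{"slide":[3,-0.15,0.1],"roll":0.2}]';python3 -m jog '[{"slide":[0,0,0],"roll":0},{"slide":[0,0,0],"roll":0},{"slide":[0,0,0],"roll":0}]'; python3 - <<'E'
from h import *
go((.5818,-.0805,.0355),-1.5)
im=r.camera("side");crop(im,265,165,345,240,8,"side23")
E
```

```text
time: 33.17
ee_pos: [0.5801, -0.0805, 0.055]
eef_rot: [0.519, 0.481, -0.494, 0.505]
ft_force: [0.1, 0.1, -0.1]
width: 0.0558
time: 33.42
ee_pos: [0.5801, -0.0805, 0.055]
eef_rot: [0.519, 0.481, -0.494, 0.505]
ft_force: [-0.5, -1.6, -0.8]
width: 0.0558
t 33.42 tcp [ 0.5801 -0.0805  0.055 ] slide cm [1.95 0.07 0.  ]
jaw yaw -1.5 roll -0.0 j7 -0.16
tilt deg x,y [2.81 0.05]
```

View pics/side23.png

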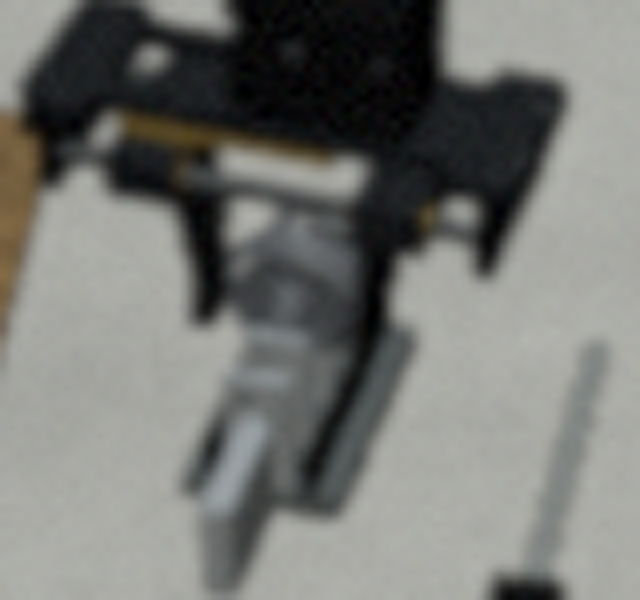

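```bash
python3 -m jog '[{"slide":[0.7,0.05,0],"roll":0},{"slide":[1.3,0.1,0],"roll":0},{"slide":[1.8,0.1,0],"roll":0},{"slide":[2,0.1,0],"roll":0},{"slide":[2,0.1,0],"roll":0}]';python3 -m jog '[{"slide":[0,0,0],"roll":0},{"slide":[0,0,0],"roll":0}]'; python3 -m jog '[{"slide":[0,0,0],"roll":0},{"slide":[0,0,0],"roll":0},{"slide":[0,0,0],"roll":0},{"slide":[0,0,0],"roll":0},{"slide":[0,0,0],"roll":0}]' 0; python3 -m jog '[{"slide":[-3,0,0],"roll":0},{"slide":[-7,0,0],"roll":0},{"slide":[-11,0,0],"roll":0},{"slide":[-14,0,0],"roll":0},{"slide":[-15,0,0],"roll":0}]'; python3 - <<'E'
from h import *
tilt()
im=r.camera("side");crop(im,265,165,345,240,8,"side24")
u=np.array([-.9968,.08]);tip=np.array([.467,.2637])
p=tip-u*.130;print(p);go((*p,.2),85.4)
E
```

```text
time: 33.88
ee_pos: [0.5818, -0.0804, 0.0344]
eef_rot: [0.519, 0.482, -0.494, 0.505]
ft_force: [0.0, 0.4, -0.9]
width: 0.0559
time: 34.05
ee_pos: [0.5818, -0.0804, 0.0344]
eef_rot: [0.519, 0.482, -0.494, 0.505]
ft_force: [0.0, -0.0, 0.7]
width: 0.0557
time: 34.47
ee_pos: [0.5819, -0.0804, 0.0345]
eef_rot: [0.519, 0.482, -0.494, 0.505]
ft_force: [0.3, 0.6, 0.1]
width: 0.0814
time: 34.88
ee_pos: [0.5766, -0.0805, 0.1897]
eef_rot: [0.52, 0.48, -0.492, 0.507]
ft_force: [0.8, -0.5, 0.2]
width: 0.0868
tilt deg x,y [ 3.15 -0.02]
[0.5966 0.2533]
t 34.93 tcp [ 0.5766 -0.0806  0.1894] slide cm [ -0.96   1.17 -33.44]
jaw yaw -1.5 roll -86.9 j7 -0.09
tilt deg x,y [ 3.16 -0.03]
```

View pics/side24.png

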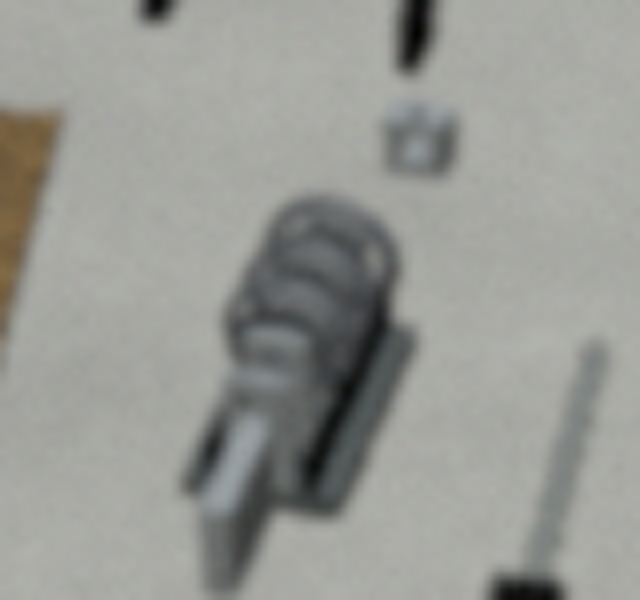

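```bash
python3 -m jog '[{"slide":[0,0.1,-4],"roll":-7},{"slide":[-0.2,0.3,-8],"roll":-14},{"slide":[-0.5,0.5,-12],"roll":-21},{"slide":[-0.8,0.8,-16],"roll":-28},{"slide":[-1,1,-20],"roll":-35}]';python3 - <<'E'
from h import *
go((.5966,.2533,.2),85.4)
E
```

```text
time: 35.35
ee_pos: [0.591, 0.1206, 0.1993]
eef_rot: [0.342, 0.606, -0.324, 0.641]
ft_force: [0.4, -0.6, -0.8]
width: 0.0868
t 35.35 tcp [0.591  0.1206 0.1993] slide cm [ -0.05   7.85 -10.71]
jaw yaw 33.8 roll -51.6 j7 0.11
tilt deg x,y [ 3.12 -0.05]
```

```bash
python3 -m jog '[{"slide":[0,2.4,-3.3],"roll":-7},{"slide":[0,4.8,-6.6],"roll":-14},{"slide":[0,7,-9.6],"roll":-21},{"slide":[0,7.8,-10.7],"roll":-28},{"slide":[0,7.8,-10.7],"roll":-35}]';python3 -m jog '[{"slide":[0,0,0],"roll":-7},{"slide":[0,0,0],"roll":-14},{"slide":[0,0,0],"roll":-16.6},{"slide":[0,0,0],"roll":-16.6},{"slide":[0,0,0],"roll":-16.6}]';python3 - <<'E'
from h import *
go((.5975,.2543,.080),85.4)
E
```

```text
time: 35.77
ee_pos: [0.594, 0.2584, 0.1979]
eef_rot: [0.129, 0.678, -0.122, 0.714]
ft_force: [-0.2, -0.6, 0.1]
width: 0.0868
time: 36.18
ee_pos: [0.5938, 0.2583, 0.1968]
eef_rot: [0.026, 0.689, -0.023, 0.724]
ft_force: [0.6, -0.1, 0.2]
width: 0.0871
t 36.18 tcp [0.5938 0.2583 0.1968] slide cm [11.68 -0.43 -0.19]
jaw yaw 86.0 roll 0.6 j7 0.72
tilt deg x,y [2.9  0.09]
```

```bash
python3 -m jog '[{"slide":[4,-0.4,-0.2],"roll":0.6},{"slide":[8,-0.4,-0.2],"roll":0.6}]';python3 -m jog '[{"slide":[0,0,0],"roll":0},{"slide":[0,0,0],"roll":0},{"slide":[0,0,0],"roll":0}]';python3 - <<'E'
from h import *
go((.5975,.2543,.080),85.4)
E
```

```text
time: 36.35
ee_pos: [0.5966, 0.2547, 0.1173]
eef_rot: [0.031, 0.687, -0.028, 0.725]
ft_force: [1.0, -1.1, -2.1]
width: 0.0872
time: 36.6
ee_pos: [0.5971, 0.2555, 0.1194]
eef_rot: [0.032, 0.686, -0.028, 0.726]
ft_force: [0.6, -0.2, 1.6]
width: 0.0872
t 36.6 tcp [0.5971 0.2555 0.1194] slide cm [ 3.94 -0.15 -0.17]
jaw yaw 85.2 roll -0.2 j7 0.67
tilt deg x,y [3.21 0.23]
```

Not the way to cut tilt; it stays tolerable. Continue.

```bash
python3 -m jog '[{"slide":[1,-0.1,-0.1],"roll":-0.2},{"slide":[2.5,-0.1,-0.1],"roll":-0.2},{"slide":[3.7,-0.1,-0.1],"roll":-0.2},{"slide":[3.7,-0.1,-0.1],"roll":-0.2},{"slide":[3.7,-0.1,-0.1],"roll":-0.2}]';python3 - <<'E'
from h import *
go((.5975,.2543,.080),85.4)
im=r.camera("side");crop(im,225,230,325,305,8,"side25")
E
```

```text
time: 37.02
ee_pos: [0.5976, 0.2545, 0.0814]
eef_rot: [0.031, 0.687, -0.027, 0.725]
ft_force: [0.3, 0.6, 0.0]
width: 0.0875
t 37.02 tcp [0.5976 0.2545 0.0814] slide cm [ 0.13 -0.02 -0.02]
jaw yaw 85.4 roll -0.0 j7 0.65
tilt deg x,y [3.11 0.2 ]
```

View pics/side25.png

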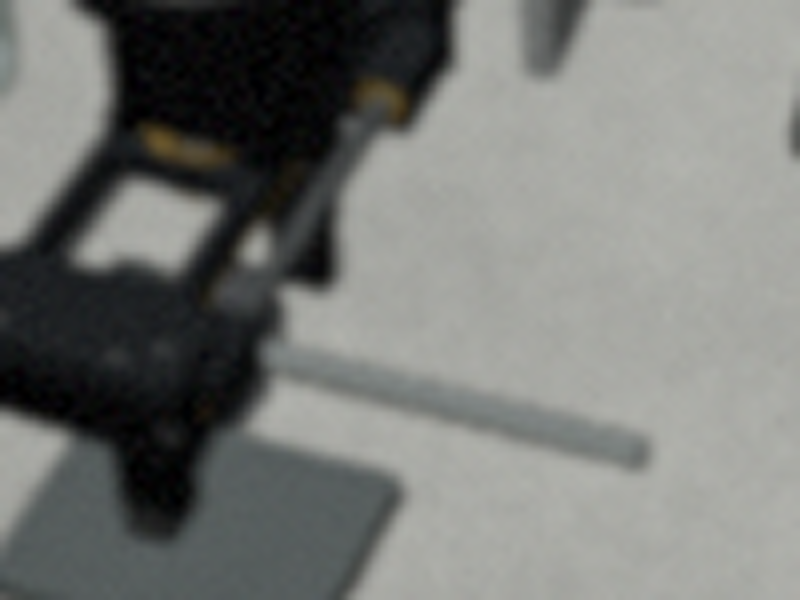

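```bash
for i in 1 2; do python3 -m jog '[{"slide":[0.05,0,0],"roll":0},{"slide":[0.05,0,0],"roll":0},{"slide":[0.05,0,0],"roll":0},{"slide":[0.05,0,0],"roll":0},{"slide":[0.05,0,0],"roll":0}]' 1 25;done; python3 - <<'E'
from h import *
u=np.array([-.9968,.08,0]);p=r.read_state()["ee_pos"]
go(p+[0,0,.0025]);go(p+u*.155+[0,0,.0025])
E
```

```text
time: 37.48
ee_pos: [0.5981, 0.2548, 0.0819]
eef_rot: [0.031, 0.687, -0.026, 0.726]
ft_force: [0.1, 0.7, -0.6]
width: 0.0612
time: 37.9
ee_pos: [0.5982, 0.2549, 0.0816]
eef_rot: [0.031, 0.687, -0.026, 0.726]
ft_force: [-0.7, -0.8, 3.3]
width: 0.0559
t 37.9 tcp [0.5982 0.2549 0.0816] slide cm [-0.25  0.    0.01]
tilt deg x,y [3.2  0.24]
t 37.9 tcp [0.5982 0.2549 0.0816] slide cm [ -1.11  -0.01 -15.46]
tilt deg x,y [3.2  0.24]
```

```bash
python3 -m jog '[{"slide":[-0.25,0,0],"roll":0},{"slide":[-0.25,0,0],"roll":0},{"slide":[-0.25,0,0],"roll":0}]';python3 -m jog '[{"slide":[-0.1,0,-2],"roll":0},{"slide":[-0.2,0,-4],"roll":0},{"slide":[-0.35,0,-6],"roll":0},{"slide":[-0.45,0,-8],"roll":0},{"slide":[-0.5,0,-9],"roll":0}]'; python3 -m jog '[{"slide":[-0.1,0,-2],"roll":0},{"slide":[-0.2,0,-4],"roll":0},{"slide":[-0.35,0,-6],"roll":0},{"slide":[-0.4,0,-6.6],"roll":0},{"slide":[-0.4,0,-6.6],"roll":0}]';  python3 - <<'E'
from h import *
im=r.camera("side");crop(im,225,230,325,305,8,"side26")
go((.44,.22,.215),45)
E
```

```text
time: 38.15
ee_pos: [0.5981, 0.2549, 0.0841]
eef_rot: [0.031, 0.687, -0.026, 0.726]
ft_force: [0.5, -0.3, 0.6]
width: 0.0562
time: 38.57
ee_pos: [0.5059, 0.2626, 0.0839]
eef_rot: [0.03, 0.687, -0.026, 0.726]
ft_force: [-0.4, 0.8, -0.6]
width: 0.0559
time: 38.98
ee_pos: [0.4394, 0.268, 0.0845]
eef_rot: [0.029, 0.687, -0.026, 0.726]
ft_force: [0.2, 0.9, -0.7]
width: 0.0559
t 39.03 tcp [0.4407 0.2677 0.0846] slide cm [-13.04  -4.66   1.04]
jaw yaw 85.5 roll 40.5 j7 0.54
tilt deg x,y [3.22 0.2 ]
```

View pics/side26.png

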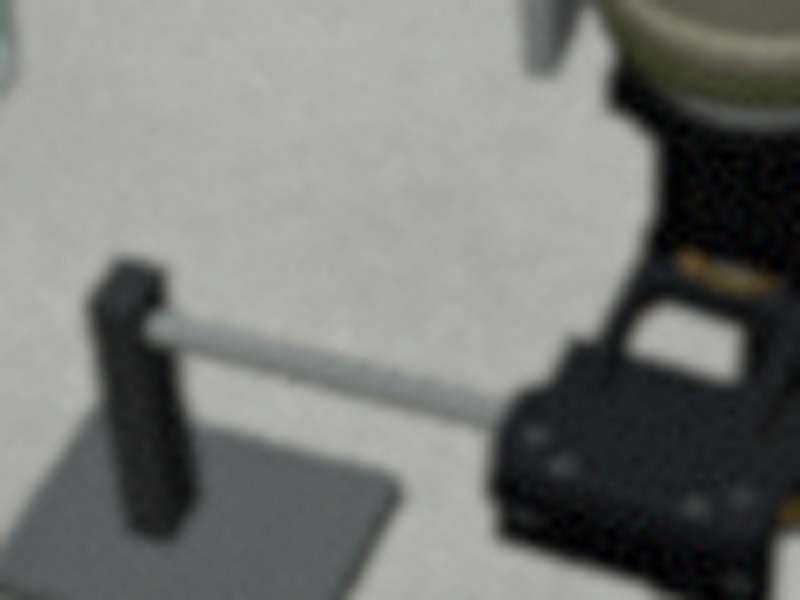

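Bar empty; wheel in hand (offset +15.9 mm above the TCP). Lift, to bay 1 at (.5819,-.0535).

```bash
python3 -m jog '[{"slide":[-2,0,-0.5],"roll":0},{"slide":[-6,0,0],"roll":0},{"slide":[-10,-1,0],"roll":7},{"slide":[-13,-3,0.5],"roll":14},{"slide":[-13,-6,1],"roll":21}]'; python3 - <<'E'
from h import *
go((.5819,-.0535,.15),-1.5)
E
```

```text
time: 39.45
ee_pos: [0.4416, 0.2098, 0.2209]
eef_rot: [0.165, 0.667, -0.149, 0.711]
ft_force: [1.0, -1.1, -2.2]
width: 0.0558
t 39.45 tcp [0.4416 0.2098 0.2209] slide cm [  7.76 -17.93  23.64]
jaw yaw 64.4 roll 65.9 j7 0.54
tilt deg x,y [3.71 0.48]
```

```bash
python3 -m jog '[{"slide":[0,-2.5,3.2],"roll":7},{"slide":[0.2,-5,6.4],"roll":14},{"slide":[0.4,-7.5,9.6],"roll":21},{"slide":[0.6,-10,12.8],"roll":28},{"slide":[0.7,-12.5,16],"roll":35}]'; python3 - <<'E'
from h import *
go((.5819,-.0535,.15),-1.5)
E
```

```text
time: 39.87
ee_pos: [0.5337, 0.0246, 0.2185]
eef_rot: [0.373, 0.59, -0.345, 0.627]
ft_force: [0.3, 0.4, 0.6]
width: 0.0559
t 39.87 tcp [0.5337 0.0246 0.2185] slide cm [7.09 0.01 8.99]
jaw yaw 29.0 roll 30.5 j7 0.27
tilt deg x,y [3.76 0.45]
```

```bash
python3 -m jog '[{"slide":[0,0,3],"roll":7},{"slide":[0,0,6],"roll":14},{"slide":[1,0,8.5],"roll":21},{"slide":[3,0,9],"roll":28},{"slide":[5,0,9],"roll":30.5}]';python3 -m jog '[{"slide":[0,0,0],"roll":0},{"slide":[0,0,0],"roll":0},{"slide":[0,0,0],"roll":0}]'; python3 - <<'E'
from h import *
go((.5819,-.0535,.088),-1.5)
E
```

```text
time: 40.28
ee_pos: [0.5825, -0.058, 0.1702]
eef_rot: [0.528, 0.475, -0.491, 0.504]
ft_force: [0.6, 0.7, -0.4]
width: 0.0558
time: 40.53
ee_pos: [0.5833, -0.0584, 0.1712]
eef_rot: [0.528, 0.475, -0.49, 0.505]
ft_force: [0.8, 0.3, -0.6]
width: 0.0561
t 40.53 tcp [ 0.5833 -0.0584  0.1712] slide cm [ 8.3  -0.73 -0.4 ]
jaw yaw -2.2 roll -0.7 j7 -0.17
tilt deg x,y [3.9 0.4]
```

```bash
python3 -m jog '[{"slide":[0,-0.3,-0.4],"roll":-0.7},{"slide":[2.5,-0.4,-0.4],"roll":-0.7},{"slide":[5,-0.5,-0.4],"roll":-0.7},{"slide":[7.5,-0.6,-0.4],"roll":-0.7},{"slide":[8.2,-0.6,-0.4],"roll":-0.7}]';python3 -m jog '[{"slide":[0,0,0],"roll":0},{"slide":[0,0,0],"roll":0},{"slide":[0,0,0],"roll":0}]'; python3 - <<'E'
from h import *
go((.583,-.0535,.0355),-1.5)
im=r.camera("side");crop(im,265,165,345,240,8,"side27")
E
```

```text
time: 40.95
ee_pos: [0.5817, -0.0533, 0.0869]
eef_rot: [0.524, 0.479, -0.487, 0.508]
ft_force: [-0.4, -0.8, -0.4]
width: 0.0561
time: 41.2
ee_pos: [0.5827, -0.0531, 0.0888]
eef_rot: [0.524, 0.479, -0.487, 0.509]
ft_force: [-0.2, 0.3, 0.4]
width: 0.0558
t 41.2 tcp [ 0.5827 -0.0531  0.0888] slide cm [ 5.32 -0.33  0.08]
jaw yaw -1.4 roll 0.1 j7 -0.22
tilt deg x,y [3.88 0.39]
```

View pics/side27.png

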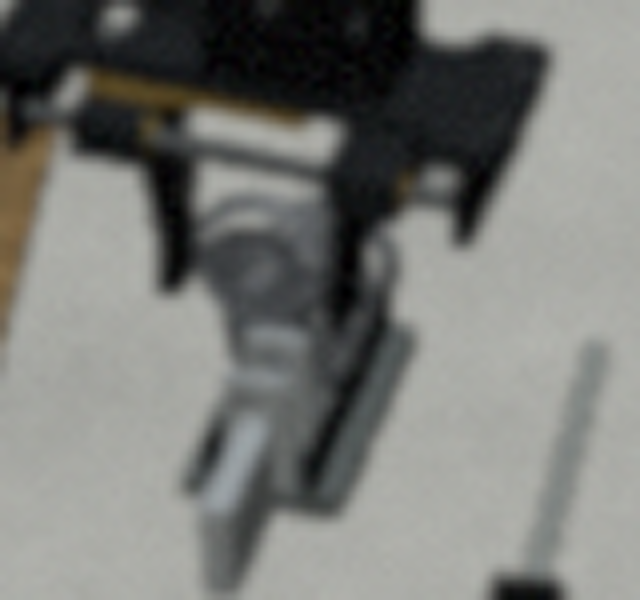

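```bash
python3 -m jog '[{"slide":[0.5,0,0.05],"roll":0.1},{"slide":[1.5,-0.1,0.05],"roll":0.1},{"slide":[2.5,-0.15,0.05],"roll":0.1},{"slide":[3.3,-0.2,0.05],"roll":0.1},{"slide":[3.3,-0.2,0.05],"roll":0.1}]';python3 -m jog '[{"slide":[0,0,0],"roll":0},{"slide":[0,0,0],"roll":0},{"slide":[0,0,0],"roll":0}]'; python3 - <<'E'
from h import *
go((.583,-.0535,.0355),-1.5)
im=r.camera("side");crop(im,265,165,345,240,8,"side28")
E
```

```text
time: 41.67
ee_pos: [0.5815, -0.0534, 0.0532]
eef_rot: [0.524, 0.479, -0.488, 0.507]
ft_force: [-0.4, 0.6, -0.8]
width: 0.0561
time: 41.92
ee_pos: [0.5816, -0.0534, 0.0533]
eef_rot: [0.524, 0.479, -0.488, 0.507]
ft_force: [0.3, -0.9, -0.3]
width: 0.0557
t 41.92 tcp [ 0.5816 -0.0534  0.0533] slide cm [1.79 0.02 0.03]
jaw yaw -1.5 roll 0.0 j7 -0.25
tilt deg x,y [3.7  0.42]
```

View pics/side28.png

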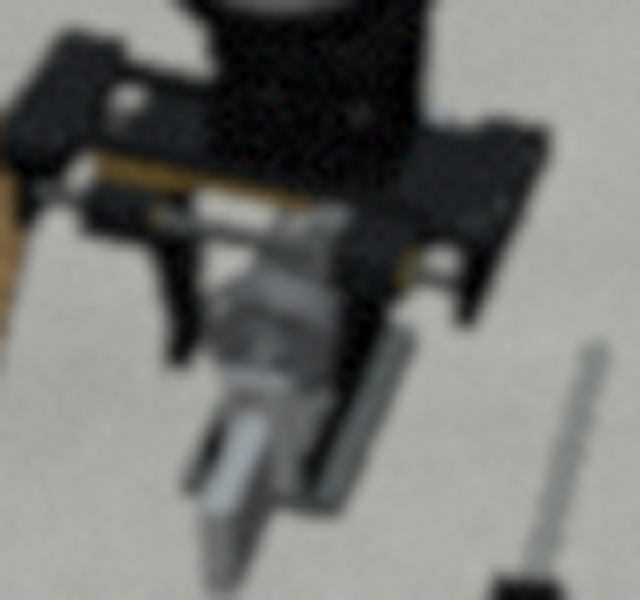

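```bash
python3 -m jog '[{"slide":[0.7,0,0],"roll":0},{"slide":[1.3,0,0],"roll":0},{"slide":[1.7,0,0],"roll":0},{"slide":[1.9,0,0],"roll":0},{"slide":[1.9,0,0],"roll":0}]';python3 -m jog '[{"slide":[0,0,0],"roll":0},{"slide":[0,0,0],"roll":0}]'; python3 -m jog '[{"slide":[0,0,0],"roll":0},{"slide":[0,0,0],"roll":0},{"slide":[0,0,0],"roll":0},{"slide":[0,0,0],"roll":0},{"slide":[0,0,0],"roll":0}]' 0; python3 -m jog '[{"slide":[-1.5,0,0],"roll":0},{"slide":[-3,0,0],"roll":0},{"slide":[-6,0,0],"roll":0},{"slide":[-9,0,0],"roll":0},{"slide":[-12,0,0],"roll":0}]'; python3 - <<'E'
from h import *
im=r.camera("side");crop(im,265,165,365,265,6,"side29")
go((.467,.0,.15),-1.5)
E
```

```text
time: 42.38
ee_pos: [0.5825, -0.0532, 0.0338]
eef_rot: [0.524, 0.48, -0.488, 0.507]
ft_force: [0.9, 0.5, 0.4]
width: 0.0553
time: 42.55
ee_pos: [0.5825, -0.0531, 0.0338]
eef_rot: [0.524, 0.48, -0.488, 0.507]
ft_force: [-0.8, -0.2, -1.0]
width: 0.0555
time: 42.97
ee_pos: [0.5826, -0.0532, 0.0339]
eef_rot: [0.524, 0.479, -0.488, 0.507]
ft_force: [0.5, -0.8, -0.5]
width: 0.0809
time: 43.38
ee_pos: [0.5745, -0.0539, 0.1548]
eef_rot: [0.524, 0.48, -0.488, 0.507]
ft_force: [0.6, -0.4, -0.3]
width: 0.0866
t 43.43 tcp [ 0.5773 -0.0538  0.1612] slide cm [  0.37 -11.21  -5.09]
jaw yaw -1.4 roll 0.1 j7 -0.17
tilt deg x,y [4.08 0.36]
```

View pics/side29.png

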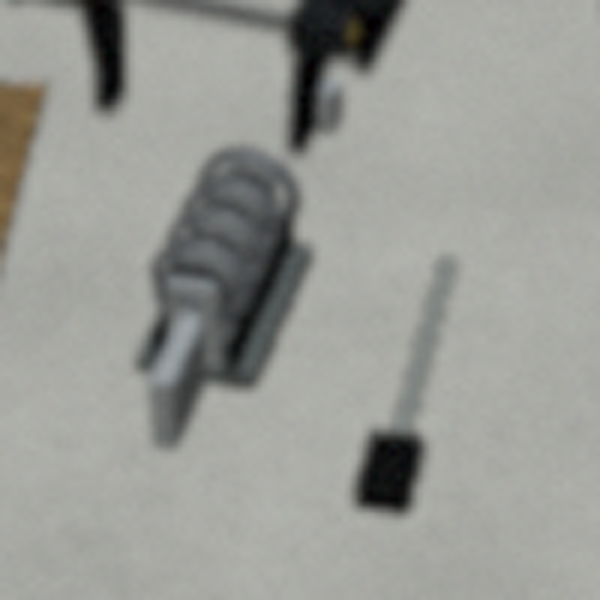

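```bash
python3 -m jog '[{"slide":[0,-3.7,-1.7],"roll":0},{"slide":[0,-7.4,-3.4],"roll":0},{"slide":[0,-11.2,-5],"roll":0},{"slide":[0,-11.2,-5],"roll":0},{"slide":[0,-11.2,-5],"roll":0}]' 0.45; python3 - <<'E'
from h import *
tilt()
E
python3 -m jog '[{"slide":[-2,0,0],"roll":0},{"slide":[-4,0,0],"roll":0},{"slide":[-6,0,0],"roll":0},{"slide":[-6,0,0],"roll":0},{"slide":[-6,0,0],"roll":0}]'; python3 - <<'E'
from h import *
tilt()
E
python3 -m jog '[{"slide":[4,0,0],"roll":0},{"slide":[8,0,0],"roll":0}]'; python3 - <<'E'
from h import *
tilt()
E
python3 -m jog '[{"slide":[0,0,0],"roll":0},{"slide":[0,0,0],"roll":0},{"slide":[0,0,0],"roll":0}]'; python3 - <<'E'
from h import *
go((.467,.0,.15),-1.5)
E
```

```text
time: 43.85
ee_pos: [0.4654, -0.0008, 0.1537]
eef_rot: [0.524, 0.477, -0.487, 0.511]
ft_force: [1.7, -0.3, 1.0]
width: 0.0619
tilt deg x,y [4.1  0.18]
time: 44.27
ee_pos: [0.4625, -0.0014, 0.2146]
eef_rot: [0.525, 0.476, -0.486, 0.511]
ft_force: [0.7, 0.6, -0.4]
width: 0.0482
tilt deg x,y [4.25 0.18]
time: 44.43
ee_pos: [0.4706, -0.0016, 0.135]
eef_rot: [0.526, 0.474, -0.485, 0.512]
ft_force: [0.4, -0.9, -1.5]
width: 0.0479
tilt deg x,y [4.53 0.14]
time: 44.68
ee_pos: [0.4714, -0.0014, 0.1362]
eef_rot: [0.527, 0.475, -0.485, 0.512]
ft_force: [0.7, -0.4, 0.1]
width: 0.0477
t 44.68 tcp [ 0.4714 -0.0014  0.1362] slide cm [-1.41 -0.33 -0.14]
jaw yaw -1.4 roll 0.1 j7 -0.15
tilt deg x,y [4.56 0.19]
```

```bash
T='from h import *
tilt()'
python3 -m jog '[{"slide":[-4,0,0],"roll":0},{"slide":[-8,0,0],"roll":0}]'; python3 -c "$T"
python3 -m jog '[{"slide":[0,4,0],"roll":0},{"slide":[0,8,0],"roll":0}]'; python3 -c "$T"
python3 -m jog '[{"slide":[0,-4,0],"roll":0},{"slide":[0,-8,0],"roll":0}]'; python3 -c "$T"
python3 -m jog '[{"slide":[0,0,0],"roll":0},{"slide":[0,0,0],"roll":0}]'; python3 -c "$T"
```

```text
time: 44.85
ee_pos: [0.4645, -0.001, 0.2181]
eef_rot: [0.527, 0.475, -0.484, 0.512]
ft_force: [1.2, -0.8, -0.1]
width: 0.048
tilt deg x,y [4.51 0.29]
time: 45.02
ee_pos: [0.5477, -0.0037, 0.2346]
eef_rot: [0.529, 0.469, -0.483, 0.518]
ft_force: [0.1, -0.5, 0.6]
width: 0.0477
tilt deg x,y [ 5.43 -0.25]
time: 45.18
ee_pos: [0.4707, -0.0012, 0.2187]
eef_rot: [0.532, 0.48, -0.481, 0.505]
ft_force: [-2.4, 0.9, 3.9]
width: 0.0476
tilt deg x,y [4.35 1.38]
time: 45.35
ee_pos: [0.4703, -0.0017, 0.2204]
eef_rot: [0.532, 0.479, -0.481, 0.506]
ft_force: [-0.3, -0.4, -0.5]
width: 0.0479
tilt deg x,y [4.44 1.28]
```

```bash
T='from h import *
tilt()'
python3 -m jog '[{"slide":[0,2,0],"roll":0},{"slide":[0,4,0],"roll":0},{"slide":[0,6,0],"roll":0},{"slide":[0,8,0],"roll":0},{"slide":[0,8,0],"roll":0}]';python3 -m jog '[{"slide":[0,0,0],"roll":0},{"slide":[0,0,0],"roll":0}]'; python3 -c "$T"
python3 -m jog '[{"slide":[0,-4,0],"roll":0},{"slide":[0,-8,0],"roll":0}]'; python3 -c "$T"
python3 -m jog '[{"slide":[0,0,0],"roll":0},{"slide":[0,0,0],"roll":0}]'; python3 - <<'E'
from h import *
go((.467,.0,.15),-1.5)
E
```

```text
time: 45.77
ee_pos: [0.5539, -0.0046, 0.2285]
eef_rot: [0.533, 0.478, -0.48, 0.506]
ft_force: [0.4, 0.3, -0.4]
width: 0.0479
time: 45.93
ee_pos: [0.5548, -0.0047, 0.2301]
eef_rot: [0.534, 0.477, -0.48, 0.507]
ft_force: [-0.1, 0.2, -0.7]
width: 0.0479
tilt deg x,y [4.8  1.35]
time: 46.1
ee_pos: [0.475, -0.0016, 0.2228]
eef_rot: [0.535, 0.479, -0.479, 0.505]
ft_force: [-1.7, 0.2, 2.8]
width: 0.0479
tilt deg x,y [4.76 1.6 ]
time: 46.27
ee_pos: [0.4733, -0.0022, 0.2238]
eef_rot: [0.534, 0.477, -0.48, 0.507]
ft_force: [0.3, -0.2, 0.7]
width: 0.048
t 46.27 tcp [ 0.4733 -0.0022  0.2238] slide cm [ 7.3  -1.26 -0.02]
jaw yaw -1.8 roll -0.3 j7 -0.05
tilt deg x,y [4.86 1.31]
```

```bash
python3 -m jog '[{"slide":[0,-2,0],"roll":-0.3},{"slide":[0,-1.2,3],"roll":-0.3},{"slide":[0,-1.2,6],"roll":-0.3},{"slide":[0,-1.2,6],"roll":-0.3}]'; python3 - <<'E'
from h import *
t=r.camera("top");s=r.camera("side")
crop(t,265,205,365,235,7,"a_top");crop(s,315,200,350,255,10,"a_side")
E
```

```text
time: 46.6
ee_pos: [0.4599, -0.0676, 0.2219]
eef_rot: [0.534, 0.476, -0.48, 0.507]
ft_force: [-0.7, -0.6, 0.0]
width: 0.048
```

View pics/a_top.png

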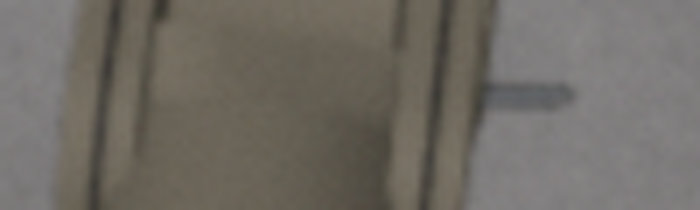

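View pics/a_side.png

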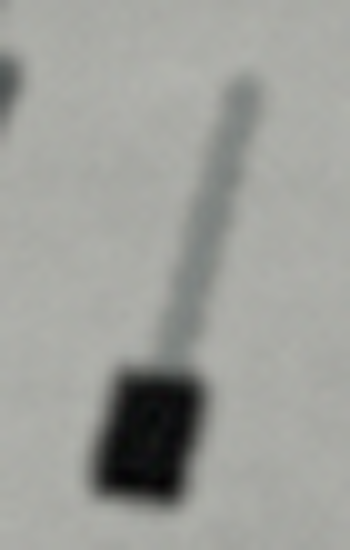

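```bash
python3 - <<'E'
from h import *
t=cv2.imread("pics/top0.png").astype(int);s=r.camera("side")[:,:,::-1].astype(int)
for n,im,box in(("top",t,(270,205,360,235)),("side",s,(315,200,350,255))):
    x0,y0,x1,y1=box;g=im[y0:y1,x0:x1].mean(2);bg=np.median(g)
    blk=g<bg*0.45
    ys,xs=np.nonzero(blk);c=[xs.mean()+x0,ys.mean()+y0];print(n,"bg",bg,"blk n",len(xs),c,onz(n,c,.010),onz(n,c,.016))
    rod=(g<bg*0.9)&(cv2.dilate(blk.astype(np.uint8),np.ones((5,5)))==0)
    nl,lab,st,ce=cv2.connectedComponentsWithStats(rod.astype(np.uint8));k=1+np.argmax(st[1:,4]);rod=lab==k
    ys,xs=np.nonzero(rod);w=(bg-g)[rod]
    P=np.array([onz(n,(x+x0,y+y0),.006)[:2] for x,y in zip(xs,ys)])
    l=cv2.fitLine(P.astype(np.float32),cv2.DIST_L2,0,0.0001,.0001).ravel();d=l[:2]*np.sign(-l[1])
    q=(P-l[2:])@d;print("rod n",len(xs),"pt",l[2:],"dir off deg",np.degrees(np.arctan2(d[0],-d[1])),"ends",l[2:]+d*q.min(),l[2:]+d*q.max())
    print("axis x at block y=.01:",l[2]+d[0]/d[1]*(.01-l[3]))
E
```

```text
top bg 126.33333333333333 blk n 131 [np.float64(286.0), np.float64(222.0)] [0.4676 0.0113 0.01  ] [0.4668 0.0108 0.016 ]
rod n 212 pt [ 0.4722 -0.0905] dir off deg 3.002849 ends [ 0.4683 -0.0174] [ 0.476  -0.1643]
axis x at block y=.01: 0.4668906
side bg 168.33333333333334 blk n 98 [np.float64(329.48979591836735), np.float64(243.27551020408163)] [0.4677 0.016  0.01  ] [0.4662 0.0223 0.016 ]
rod n 121 pt [ 0.4736 -0.0885] dir off deg 3.0146856 ends [ 0.4702 -0.0242] [ 0.4774 -0.1599]
axis x at block y=.01: 0.4684279
```

```bash
python3 - <<'E'
from h import *
go((.4675,.0055,.06),3.0)
E
```

```text
t 46.75 tcp [ 0.4602 -0.0616  0.2217] slide cm [16.32 -0.83 -6.31]
jaw yaw -1.5 roll -4.5 j7 0.1
tilt deg x,y [4.9  1.34]
```

```bash
python3 -m jog '[{"slide":[2,0,-1.5],"roll":-2},{"slide":[5,-0.2,-3.5],"roll":-4.5},{"slide":[8,-0.5,-6],"roll":-4.5},{"slide":[11,-0.6,-6.3],"roll":-4.5},{"slide":[12,-0.7,-6.3],"roll":-4.5}]'; python3 -m jog '[{"slide":[1,0,0],"roll":0},{"slide":[2,0,0],"roll":0},{"slide":[3,0,0],"roll":0},{"slide":[3,0,0],"roll":0},{"slide":[3,0,0],"roll":0}]'; python3 - <<'E'
from h import *
go((.4675,.0055,.005),3.0)
im=r.camera("side");crop(im,290,180,370,255,8,"side30")
E
```

```text
time: 47.17
ee_pos: [0.4636, 0.0074, 0.1003]
eef_rot: [0.511, 0.499, -0.458, 0.529]
ft_force: [-1.9, 0.4, -0.3]
width: 0.0479
time: 47.58
ee_pos: [0.4662, 0.008, 0.0706]
eef_rot: [0.512, 0.499, -0.459, 0.528]
ft_force: [0.4, 0.2, -0.3]
width: 0.0478
t 47.58 tcp [0.4662 0.008  0.0706] slide cm [ 6.54 -0.43  0.39]
jaw yaw 3.2 roll 0.2 j7 -0.16
tilt deg x,y [4.7  1.47]
```

View pics/side30.png

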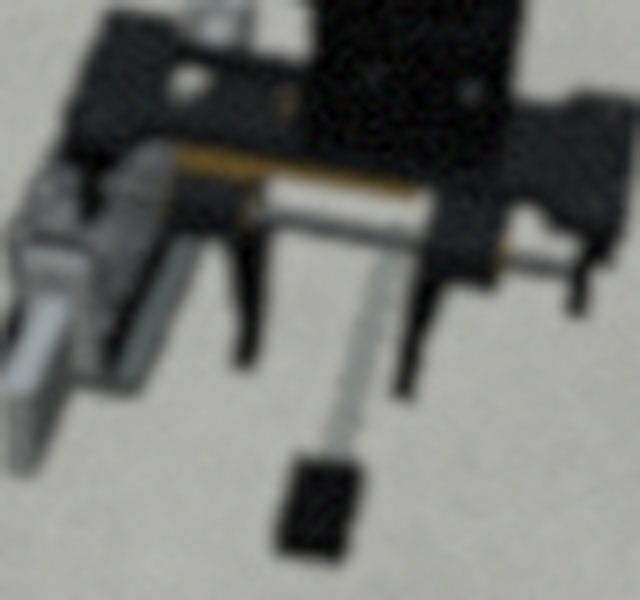

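```bash
python3 -m jog '[{"slide":[1.5,-0.1,0.2],"roll":0.2},{"slide":[3,-0.3,0.4],"roll":0.2},{"slide":[4.5,-0.4,0.4],"roll":0.2},{"slide":[5.5,-0.4,0.4],"roll":0.2},{"slide":[5.5,-0.4,0.4],"roll":0.2}]'; python3 -m jog '[{"slide":[0,0,0],"roll":0},{"slide":[0,0,0],"roll":0}]'; python3 - <<'E'
from h import *
go((.4675,.0055,.005),3.0)
im=r.camera("side");crop(im,290,180,370,255,8,"side31")
E
```

```text
time: 48.05
ee_pos: [0.4667, 0.0049, 0.015]
eef_rot: [0.512, 0.498, -0.46, 0.527]
ft_force: [0.6, -0.1, -0.3]
width: 0.0477
time: 48.22
ee_pos: [0.4674, 0.0047, 0.0159]
eef_rot: [0.513, 0.498, -0.46, 0.528]
ft_force: [-0.1, -0.5, 0.3]
width: 0.0478
t 48.22 tcp [0.4674 0.0047 0.0159] slide cm [ 1.09 -0.08 -0.06]
jaw yaw 3.0 roll -0.0 j7 -0.25
tilt deg x,y [4.73 1.44]
```

View pics/side31.png

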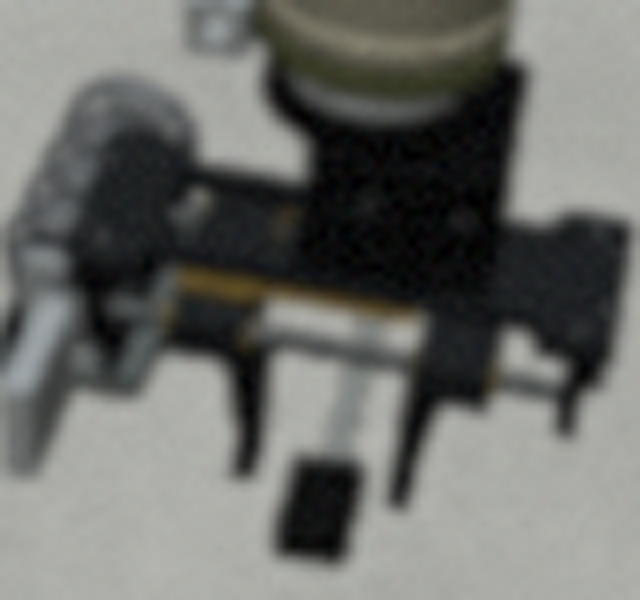

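```bash
python3 -m jog '[{"slide":[0.4,0,0],"roll":0},{"slide":[0.8,-0.05,-0.05],"roll":0},{"slide":[1.05,-0.05,-0.05],"roll":0},{"slide":[1.05,-0.05,-0.05],"roll":0}]'; python3 -m jog '[{"slide":[0,0,0],"roll":0},{"slide":[0,0,0],"roll":0}]'; python3 - <<'E'
from h import *
go((.4675,.0055,.005),3.0)
E
for i in 1; do python3 -m jog '[{"slide":[0,0,0],"roll":0},{"slide":[0,0,0],"roll":0},{"slide":[0,0,0],"roll":0},{"slide":[0,0,0],"roll":0},{"slide":[0,0,0],"roll":0}]' 1 50;done; python3 - <<'E'
from h import *
go((.4675,.0055,.005),3.0)
im=r.camera("side");crop(im,290,180,370,255,8,"side32")
E
```

```text
time: 48.6
ee_pos: [0.4675, 0.0054, 0.005]
eef_rot: [0.513, 0.498, -0.46, 0.528]
ft_force: [0.6, -0.1, 1.2]
width: 0.0477
time: 48.77
ee_pos: [0.4674, 0.0055, 0.0049]
eef_rot: [0.513, 0.498, -0.46, 0.527]
ft_force: [0.9, 0.0, 0.9]
width: 0.0476
t 48.77 tcp [0.4674 0.0055 0.0049] slide cm [-0.01  0.01 -0.  ]
jaw yaw 3.0 roll -0.0 j7 -0.28
tilt deg x,y [4.69 1.45]
time: 49.18
ee_pos: [0.4675, 0.0055, 0.005]
eef_rot: [0.513, 0.498, -0.46, 0.527]
ft_force: [-0.5, 0.7, 1.5]
width: 0.0273
t 49.18 tcp [0.4675 0.0055 0.005 ] slide cm [ 0.  0. -0.]
jaw yaw 3.0 roll -0.0 j7 -0.28
tilt deg x,y [4.69 1.44]
```

View pics/side32.png

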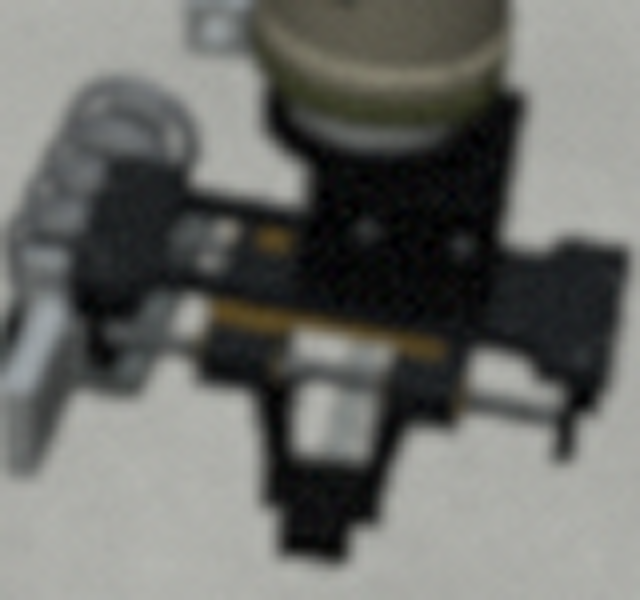

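```bash
python3 -m jog '[{"slide":[0,0,0],"roll":0},{"slide":[0,0,0],"roll":0},{"slide":[-0.3,0,0],"roll":0},{"slide":[-0.8,0,0],"roll":0},{"slide":[-1.5,0,0],"roll":0}]' 1 60;python3 -m jog '[{"slide":[-1.5,0,0],"roll":0},{"slide":[-3,0,0],"roll":0},{"slide":[-5,0,0],"roll":0},{"slide":[-5.5,0,0],"roll":0},{"slide":[-5.5,0,0],"roll":0}]'; python3 - <<'E'
from h import *
im=r.camera("side");crop(im,280,150,380,255,6,"side33")
go((.48,.1485,.075),-1.5);go((.5871,.1485,.075),-1.5)
E
```

```text
time: 49.65
ee_pos: [0.4658, 0.0052, 0.0201]
eef_rot: [0.512, 0.498, -0.46, 0.527]
ft_force: [0.0, -0.2, -1.2]
width: 0.027
time: 50.07
ee_pos: [0.4624, 0.0035, 0.0765]
eef_rot: [0.513, 0.497, -0.46, 0.528]
ft_force: [0.0, 0.3, -0.8]
width: 0.027
t 50.12 tcp [0.4617 0.0034 0.0753] slide cm [  0.54   2.56 -14.38]
jaw yaw 3.0 roll 4.5 j7 -0.13
tilt deg x,y [4.72 1.4 ]
t 50.12 tcp [0.4617 0.0034 0.0753] slide cm [  1.42  13.22 -13.81]
jaw yaw 3.0 roll 4.5 j7 -0.13
tilt deg x,y [4.72 1.4 ]
```

View pics/side33.png

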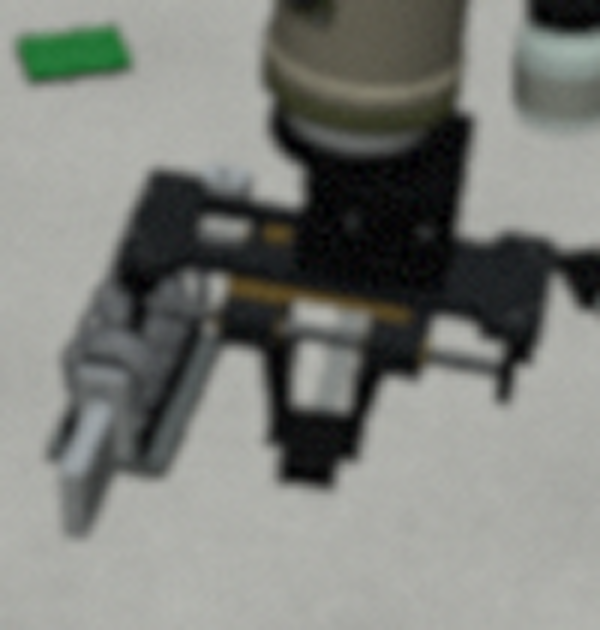

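```bash
python3 -m jog '[{"slide":[0,0,-1],"roll":0},{"slide":[0,0.5,-3],"roll":1},{"slide":[0.2,1,-5.5],"roll":2},{"slide":[0.3,1.5,-8],"roll":3},{"slide":[0.3,1.5,-8.5],"roll":3}]';python3 -m jog '[{"slide":[0,0,-1],"roll":0.5},{"slide":[0,0.5,-3],"roll":1},{"slide":[0,1,-5],"roll":1.5},{"slide":[0,1.5,-6],"roll":1.5},{"slide":[0,1.5,-6],"roll":1.5}]'; python3 - <<'E'
from h import *
go((.5871,.1485,.075),-1.5)
E
```

```text
time: 50.53
ee_pos: [0.4721, 0.0933, 0.0746]
eef_rot: [0.526, 0.486, -0.472, 0.514]
ft_force: [0.2, 1.4, -1.0]
width: 0.0273
time: 50.95
ee_pos: [0.4867, 0.1557, 0.0768]
eef_rot: [0.532, 0.482, -0.477, 0.507]
ft_force: [-0.3, -0.8, -0.9]
width: 0.0272
t 50.95 tcp [0.4867 0.1557 0.0768] slide cm [ 0.97 10.01  0.54]
jaw yaw -1.2 roll 0.3 j7 -0.65
tilt deg x,y [4.65 1.66]
```

```bash
python3 -m jog '[{"slide":[0,1,0],"roll":0},{"slide":[0.2,3,0.2],"roll":0.3},{"slide":[0.4,5,0.3],"roll":0.3},{"slide":[0.6,7,0.4],"roll":0.3},{"slide":[0.7,8,0.4],"roll":0.3}]';python3 -m jog '[{"slide":[0,1,0],"roll":0},{"slide":[0.1,2,0],"roll":0},{"slide":[0.1,2,0],"roll":0},{"slide":[0.1,2,0],"roll":0}]'; python3 - <<'E'
from h import *
go((.5871,.1485,.075),-1.5);go((.5871,.1485,.050),-1.5)
s=r.camera("side");crop(s,250,185,340,260,8,"side34")
t=r.camera("top");crop(t,225,150,345,200,6,"top34")
E
```

```text
time: 51.37
ee_pos: [0.5691, 0.1479, 0.0752]
eef_rot: [0.534, 0.48, -0.479, 0.505]
ft_force: [-0.4, -0.3, -1.4]
width: 0.0273
time: 51.7
ee_pos: [0.5887, 0.1468, 0.0751]
eef_rot: [0.534, 0.48, -0.48, 0.505]
ft_force: [-0.8, 1.0, -1.5]
width: 0.0276
t 51.7 tcp [0.5887 0.1468 0.0751] slide cm [-0.   -0.16 -0.16]
jaw yaw -1.7 roll -0.2 j7 -0.65
tilt deg x,y [4.56 1.61]
t 51.7 tcp [0.5887 0.1468 0.0751] slide cm [ 2.49 -0.36 -0.09]
jaw yaw -1.7 roll -0.2 j7 -0.65
tilt deg x,y [4.56 1.61]
```

View pics/side34.png

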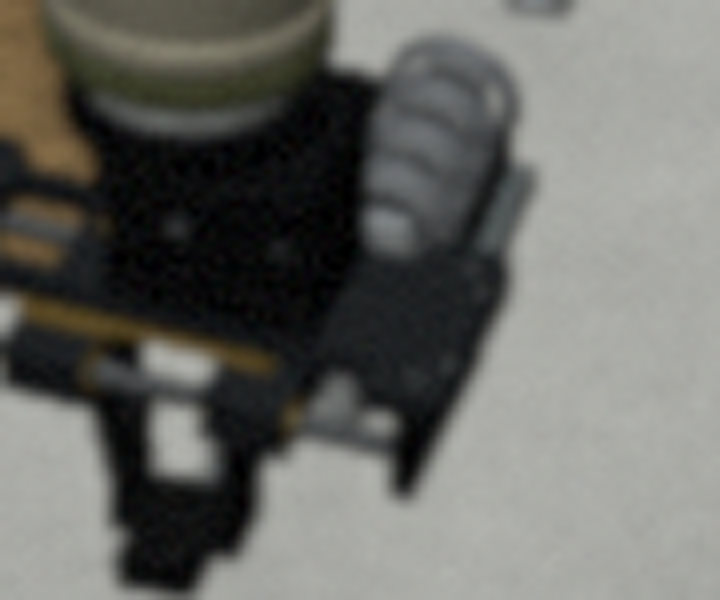

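View pics/top34.png

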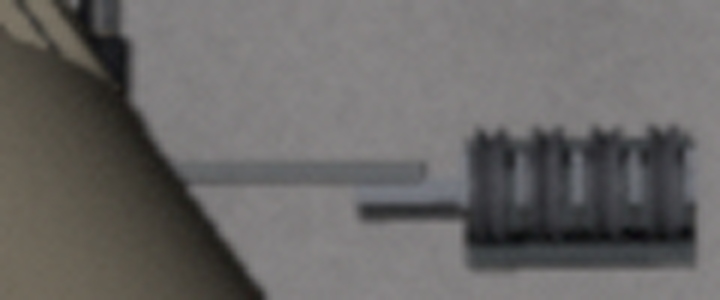

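```bash
python3 - <<'E'
from h import *
im=cv2.imread("pics/side34.png")
im=cv2.convertScaleAbs(im[280:600,60:460],alpha=1.6,beta=-60);cv2.imwrite("pics/side34z.png",cv2.resize(im,None,fx=1.8,fy=1.8))
for X in[(.5887-.004,.1468-.016,.075),(.585,.05,.075),(.583,-.0237,.075)]: 
    p=proj("side",X)[0];print(p,(p-[250,185]+.5)*8-.5, ((p-[250,185]+.5)*8-.5-[60,280])*1.8)
E
```

```text
[276.5698 246.5333] [216.0586 495.7666] [280.9056 388.3799]
[286.0857 227.2537] [292.1859 341.5298] [417.9346 110.7537]
[294.6355 211.5473] [360.5837 215.8786] [ 541.0506 -115.4184]
```

View pics/side34z.png

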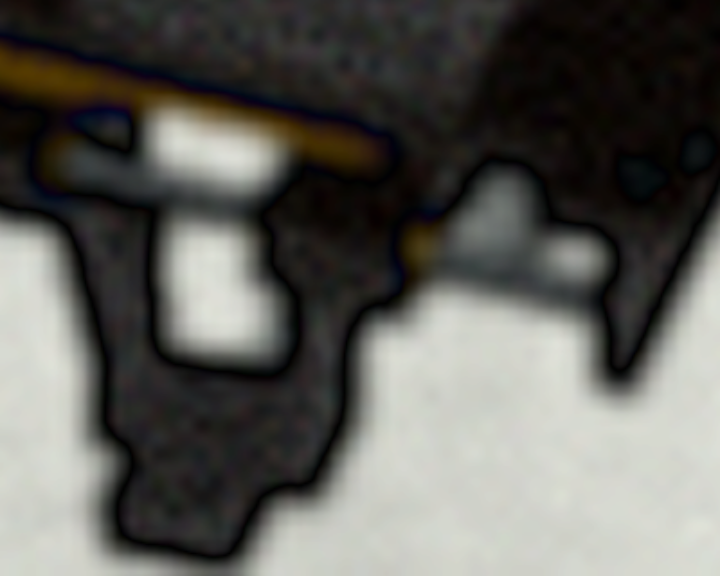

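```bash
cat >> h.py <<'E'
def rodtop(z,im=None,box=(258,165,300,190),n=""):
    im=r.camera("top") if im is None else im
    x0,y0,x1,y1=box;g=im[y0:y1,x0:x1].astype(float).mean(2);bg=np.median(g)
    pts=[]
    for j in range(g.shape[1]):
        w=np.clip(bg*0.94-g[:,j],0,None);k=np.argmax(w);sl=slice(max(0,k-4),k+5)
        if w[sl].sum()>15: pts.append((x0+j,y0+(np.arange(g.shape[0])[sl]*w[sl]).sum()/w[sl].sum()))
    P=np.array([onz("top",p,z)[:2] for p in pts])
    return pts,P
E
python3 - <<'E'
from h import *
im=r.camera("top")
pts,P=rodtop(.075,im)
for p,q in zip(pts,P): print(np.round(p,2),q)
E
```

```text
[258.   186.76] [0.561 0.084]
[259.   187.49] [0.5588 0.0812]
[260.   188.02] [0.5572 0.0783]
[261.   188.53] [0.5556 0.0755]
[262.   178.52] [0.5846 0.0727]
[263.   178.59] [0.5843 0.0698]
[264.  178.5] [0.5844 0.067 ]
[265.   178.48] [0.5844 0.0641]
[266.   178.55] [0.5841 0.0613]
[267.  178.6] [0.5839 0.0584]
[268.   178.57] [0.5839 0.0556]
[269.   178.59] [0.5838 0.0527]
[270.   178.52] [0.5839 0.0499]
[271.  178.6] [0.5836 0.047 ]
[272.   178.53] [0.5837 0.0442]
[273.  178.6] [0.5835 0.0413]
[274.   178.57] [0.5835 0.0385]
[275.   178.57] [0.5834 0.0357]
[276.   178.47] [0.5836 0.0328]
[277.   178.52] [0.5834 0.03  ]
[278.   178.54] [0.5832 0.0271]
[279.  178.6] [0.583  0.0243]
[280.   178.57] [0.583  0.0215]
[281.  178.6] [0.5828 0.0186]
[282.   178.56] [0.5829 0.0158]
[283.   178.54] [0.5829 0.0129]
[284.   178.79] [0.5821 0.0101]
[285.   184.11] [0.5666 0.0074]
[286.   184.76] [0.5646 0.0046]
[287.   184.79] [0.5645 0.0017]
[288.   184.82] [ 0.5643 -0.0011]
[289.   184.66] [ 0.5647 -0.0039]
[290.  184.7] [ 0.5645 -0.0067]
[291.   184.65] [ 0.5646 -0.0096]
[292.   184.69] [ 0.5644 -0.0124]
[293.   184.66] [ 0.5644 -0.0152]
[294.   184.68] [ 0.5643 -0.0181]
[295.   184.66] [ 0.5643 -0.0209]
[296.   184.64] [ 0.5643 -0.0237]
[297.   184.56] [ 0.5644 -0.0265]
[298.   184.49] [ 0.5645 -0.0294]
[299.   184.48] [ 0.5645 -0.0322]
```

```bash
python3 - <<'E'
from h import *
t=cv2.imread("pics/top0.png").astype(float)
g=t.mean(2);b=t[:,:,0]-t[:,:,2]
print("ledge cols 288-299: rows, gray, blue-red")
for y in range(174,192): print(y,np.round(g[y,288:300].mean(),1),np.round(b[y,288:300].mean(),1), "| cheek2:",np.round(g[y,311:313].mean(),1),"cheek3",np.round(g[y,320:322].mean(),1),"cheek4",np.round(g[y,330:332].mean(),1),"bay",np.round(g[y,305:309].mean(),1))
E
```

```text
ledge cols 288-299: rows, gray, blue-red
174 126.9 -1.5 | cheek2: 69.2 cheek3 66.5 cheek4 67.3 bay 59.2
175 126.2 -1.8 | cheek2: 71.2 cheek3 80.7 cheek4 69.8 bay 36.8
176 125.3 -1.6 | cheek2: 86.5 cheek3 96.2 cheek4 85.0 bay 14.9
177 125.9 -2.2 | cheek2: 90.0 cheek3 92.2 cheek4 92.3 bay 29.4
178 127.3 -1.1 | cheek2: 93.8 cheek3 100.7 cheek4 99.7 bay 54.8
179 123.7 1.8 | cheek2: 97.5 cheek3 99.3 cheek4 99.2 bay 65.7
180 117.7 8.0 | cheek2: 99.0 cheek3 100.0 cheek4 100.2 bay 67.9
181 117.8 9.7 | cheek2: 96.8 cheek3 99.2 cheek4 99.5 bay 67.3
182 115.2 9.4 | cheek2: 97.0 cheek3 98.5 cheek4 99.5 bay 66.4
183 98.7 7.7 | cheek2: 87.5 cheek3 90.5 cheek4 88.2 bay 67.2
184 54.8 2.3 | cheek2: 66.7 cheek3 67.3 cheek4 56.8 bay 66.5
185 49.9 1.1 | cheek2: 54.2 cheek3 54.0 cheek4 52.2 bay 68.5
186 80.4 -0.3 | cheek2: 53.7 cheek3 54.3 cheek4 53.7 bay 66.1
187 120.8 -2.4 | cheek2: 47.7 cheek3 47.5 cheek4 46.0 bay 60.8
188 125.7 -2.4 | cheek2: 29.0 cheek3 27.3 cheek4 20.2 bay 38.0
189 124.6 -2.2 | cheek2: 17.3 cheek3 13.5 cheek4 18.0 bay 16.2
190 125.6 -2.2 | cheek2: 33.5 cheek3 37.3 cheek4 38.0 bay 30.0
191 126.5 -1.9 | cheek2: 57.5 cheek3 64.2 cheek4 65.0 bay 56.0
```

```bash
python3 - <<'E'
from h import *
C=np.array([.5808,-.094]);d=np.array([-.0262,-.9997]);l=np.array([.9997,-.0262])
f=lambda P:np.round(np.array([(P[:2]-C)@d,(P[:2]-C)@l])*1000,2)
print("ledge near(-6)",f(onz("top",(293.5,183.33),.043)),"far(+6)",f(onz("top",(293.5,179.3),.043)))
for c,y,yf in((311.5,183.55,175.9),(320.5,183.62,175.1),(330.5,183.4,175.9)): print("cheek near(-13)",f(onz("top",(c,y),.063)),"far",f(onz("top",(c,yf),.063)))
# base edges
t=cv2.imread("pics/top0.png").astype(float).mean(2)
for c in(306,315,325,335):
    col=t[165:205,c-1:c+2].mean(1); print(c,np.round(col,0).astype(int))
E
```

```text
ledge near(-6) [-79.49  -7.69] far(+6) [-79.68   4.24]
cheek near(-13) [-26.63 -12.65] far [-26.82   9.66]
cheek near(-13) [ -1.04 -12.84] far [-1.16 12.  ]
cheek near(-13) [ 27.37 -12.19] far [27.35  9.67]
306 [125 127 127 126 126 126 124 114  82  60  37  16  29  56  66  68  67  66
  68  67  69  66  60  38  17  30  57  66  65  75 107 124 128 128 128 129
 128 129 128 127]
315 [123 123 125 125 124 124 123 114  81  58  28  15  33  59  65  68  65  67
  66  66  63  65  55  29  17  38  65  66  64  82 122 127 127 126 127 126
 125 126 127 127]
325 [123 124 124 125 124 127 128 114  81  57  22  15  36  61  66  65  67  66
  67  67  66  65  56  24  14  40  64  67  64  84 120 124 126 124 125 124
 123 125 126 125]
335 [127 126 127 127 127 125 125 112  70  46  16  14  40  64  65  67  67  66
  67  66  65  64  52  21  16  40  64  69  73  92 124 125 126 127 129 127
 128 126 128 127]
```

```bash
python3 - <<'E'
from h import *
t=cv2.imread("pics/top0.png").astype(float).mean(2)
C=np.array([.5808,-.094]);d=np.array([-.0262,-.9997]);l=np.array([.9997,-.0262])
f=lambda P:np.array([(P[:2]-C)@d,(P[:2]-C)@l])*1000
def edge(c,r0,r1,lev,up):
    col=t[r0:r1,c];
    for i in range(len(col)-1):
        a,b=col[i],col[i+1]
        if (a-lev)*(b-lev)<=0 and ((b>a)==up): return r0+i+(lev-a)/(b-a)
def rail(c,r0,r1):
    w=np.clip(60-t[r0:r1,c],0,None);return r0+(np.arange(r1-r0)*w).sum()/w.sum()
for nm,fn,z in(("base far +32",lambda c:edge(c,168,178,93,False),.012),("base near -32",lambda c:edge(c,191,199,96,True),.012),("rail near",lambda c:rail(c,185,193),.028),("rail far",lambda c:rail(c,172,180),.028)):
    Q=np.array([f(onz("top",(c,fn(c)),z)) for c in range(304,339) if fn(c) is not None])
    k=np.polyfit(Q[:,0],Q[:,1],1);rs=np.std(Q[:,1]-np.polyval(k,Q[:,0]));print(nm,"slope deg",np.degrees(k[0]),"at0",k[1],"rms",rs,len(Q))
for sgn in(1,):
    Q=np.array([f(onz("top",(c,edge(c,181,187,84,False)),.043)) for c in range(287,301)]);k=np.polyfit(Q[:,0],Q[:,1],1);print("ledge near slope",np.degrees(k[0]),"at -80",np.polyval(k,-80))
E
```

```text
base far +32 slope deg 0.6791484860905387 at0 31.646567910090887 rms 0.3731804058140024 35
base near -32 slope deg 1.0555963920976192 at0 -34.10442946475222 rms 0.3054510146110779 35
rail near slope deg 0.9637206523483286 at0 -20.537841614408826 rms 0.6415510728035597 35
 ** On entry to DLASCL parameter number  4 had an illegal value
 ** On entry to DLASCL parameter number  4 had an illegal value
 ** On entry to DLASCL parameter number  4 had an illegal value
 ** On entry to DLASCL parameter number  4 had an illegal value
 ** On entry to DLASCL parameter number  5 had an illegal value
 ** On entry to DLASCL parameter number  4 had an illegal value<stdin>:11: RuntimeWarning: invalid value encountered in scalar divide
Traceback (most recent call last):
numpy.linalg.LinAlgError: SVD did not converge in Linear Least Squares
```

```bash
python3 - <<'E'
from h import *
go((.5853,.1485,.062),-.65)
E
```

```text
t 51.85 tcp [0.5883 0.1473 0.0756] slide cm [ 1.33 -0.41 -0.07]
jaw yaw -1.6 roll -1.0 j7 -0.65
tilt deg x,y [4.6  1.59]
```

```bash
python3 -m jog '[{"slide":[0.4,-0.15,0],"roll":-0.4},{"slide":[0.8,-0.3,-0.05],"roll":-0.8},{"slide":[1.2,-0.4,-0.05],"roll":-1},{"slide":[1.3,-0.4,-0.05],"roll":-1},{"slide":[1.3,-0.4,-0.05],"roll":-1}]';python3 -m jog '[{"slide":[0,0,0],"roll":0},{"slide":[0,0,0],"roll":0}]'; python3 - <<'E'
from h import *
go((.5853,.1485,.050),-.65)
im=r.camera("top");crop(im,225,150,345,200,6,"top35")
pts,P=rodtop(.062,im,(262,165,285,186))
m=abs(P[:,0]-.583)<.004;P=P[m];k=np.polyfit(P[:,1],P[:,0],1);print(len(P),"slope deg",np.degrees(k[0]),"x at -.0375",np.polyval(k,-.0375),"x at tcp",np.polyval(k,r.read_state()["ee_pos"][1]))
E
```

```text
time: 52.27
ee_pos: [0.5849, 0.1482, 0.0618]
eef_rot: [0.529, 0.484, -0.475, 0.51]
ft_force: [0.2, -0.2, -1.1]
width: 0.0277
time: 52.43
ee_pos: [0.5849, 0.1482, 0.0617]
eef_rot: [0.529, 0.484, -0.475, 0.51]
ft_force: [-0.8, -0.6, -1.3]
width: 0.0276
t 52.43 tcp [0.5849 0.1482 0.0617] slide cm [ 1.17 -0.06  0.  ]
jaw yaw -0.6 roll 0.0 j7 -0.65
tilt deg x,y [4.54 1.58]
23 slope deg 0.6174739075134908 x at -.0375 0.5831523109326057 x at tcp 0.585153214837182
```

View pics/top35.png

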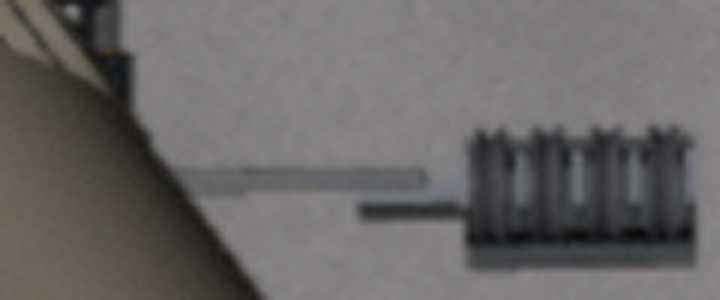

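```bash
python3 - <<'E'
from h import *
im=r.camera("top");pts,P=rodtop(.062,im,(256,165,286,188))
print(np.round(pts,2).tolist())
g=im[172:190].astype(int).mean(2)
for c in(264,272,280): print(c,g[:,c].round().astype(int))
E
```

```text
[[256.0, 185.11], [257.0, 185.21], [258.0, 185.93], [259.0, 186.53], [260.0, 180.05], [261.0, 180.0], [262.0, 179.96], [263.0, 179.99], [264.0, 179.42], [265.0, 179.15], [266.0, 179.12], [267.0, 179.17], [268.0, 179.29], [269.0, 179.31], [270.0, 179.31], [271.0, 179.25], [272.0, 179.31], [273.0, 179.37], [274.0, 179.31], [275.0, 179.3], [276.0, 179.43], [277.0, 179.44], [278.0, 179.37], [279.0, 179.42], [280.0, 179.47], [281.0, 179.5], [282.0, 179.39], [283.0, 179.38], [284.0, 179.47], [285.0, 184.28]]
264 [129 129 129 127 123 114  97 101 101 102 113 124 128 128 128 127 127 127]
272 [128 130 132 131 128 121  98 101  99 108 123 127 128 126 124 127 128 126]
280 [133 132 133 133 129 118 105 101 100 105 127 128 126 126 127 127 128 127]
```

```bash
python3 -m jog '[{"slide":[0.4,-0.1,0],"roll":0},{"slide":[0.8,-0.2,0],"roll":0},{"slide":[0.9,-0.22,0],"roll":0},{"slide":[0.9,-0.22,0],"roll":0}]';python3 -m jog '[{"slide":[0,0,0],"roll":0},{"slide":[0,0,0],"roll":0}]'; python3 - <<'E'
from h import *
go((.5835,.1485,.050),-.65)
F=[]
for i in range(4): s=r.read_state();F.append(s["ft_force"]);r.camera("side")
print(np.mean(F,0))
E
```

```text
time: 52.87
ee_pos: [0.5831, 0.1484, 0.0521]
eef_rot: [0.529, 0.484, -0.475, 0.51]
ft_force: [0.2, -0.6, -2.2]
width: 0.0272
time: 53.03
ee_pos: [0.5831, 0.1484, 0.052]
eef_rot: [0.529, 0.484, -0.475, 0.51]
ft_force: [1.0, 0.5, -1.9]
width: 0.0272
t 53.03 tcp [0.5831 0.1484 0.052 ] slide cm [ 0.21  0.03 -0.  ]
jaw yaw -0.6 roll 0.0 j7 -0.65
tilt deg x,y [4.49 1.57]
[ 0.5316  0.4472 -1.5131]
```

```bash
cat >> h.py <<'E'
def ft(n=6):
    F=[];M=[]
    for i in range(n): s=r.read_state();F.append(s["ft_force"]);M.append(s["torque"]);r.camera("side")
    print("z",s["ee_pos"],"F",np.mean(F,0).round(2),"M",np.mean(M,0).round(3))
E
R='from h import *
ft(4)'
python3 -c "$R"; python3 -m jog '[{"slide":[0.15,0,0],"roll":0},{"slide":[0.15,0,0],"roll":0}]'; python3 -c "$R"; python3 -m jog '[{"slide":[0.1,0,0],"roll":0},{"slide":[0.1,0,0],"roll":0}]'; python3 -c "$R"
```

```text
z [0.5832 0.1484 0.0522] F [-0.38 -0.21 -0.82] M [-0.01   0.056 -0.006]
time: 53.6
ee_pos: [0.5832, 0.1483, 0.0504]
eef_rot: [0.529, 0.484, -0.476, 0.51]
ft_force: [-1.0, -0.7, -2.0]
width: 0.0273
z [0.5833 0.1484 0.0506] F [-0.35 -0.38 -1.39] M [0.019 0.04  0.003]
time: 53.97
ee_pos: [0.5833, 0.1485, 0.0495]
eef_rot: [0.529, 0.484, -0.475, 0.51]
ft_force: [0.7, 0.2, -0.7]
width: 0.0274
z [0.5834 0.1485 0.0497] F [ 0.2  -0.16 -0.94] M [-0.053  0.012  0.009]
```

```bash

R='from h import *
ft(4)'
python3 -m jog '[{"slide":[0.1,0,0],"roll":0},{"slide":[0.1,0,0],"roll":0}]'; python3 -c "$R"; python3 -m jog '[{"slide":[0.1,0,0],"roll":0},{"slide":[0.1,0,0],"roll":0}]'; python3 -c "$R"
```

```text
time: 54.33
ee_pos: [0.5834, 0.1485, 0.0486]
eef_rot: [0.529, 0.484, -0.475, 0.51]
ft_force: [1.2, 0.5, -0.5]
width: 0.0276
z [0.5835 0.1485 0.0487] F [ 0.77  0.61 -0.41] M [-0.048  0.002  0.012]
time: 54.7
ee_pos: [0.5836, 0.1486, 0.0476]
eef_rot: [0.529, 0.484, -0.475, 0.51]
ft_force: [1.1, 0.4, -0.8]
width: 0.0274
z [0.5836 0.1485 0.0477] F [0.33 0.46 0.12] M [-0.105 -0.011  0.009]
```

```bash
python3 - <<'E'
from h import *
R=Ro.from_quat(r.read_state()["eef_rot"]).as_matrix()
print("slide per 1cm along insertion:",(R.T@np.array([-.0113,-.99994,0])).round(4),"up 1cm:",(R.T@np.array([0,0,1.])).round(4))
go((.5833,.1485,.051),-.65)
E
```

```text
slide per 1cm along insertion: [-0.0284 -0.0003  0.9996] up 1cm: [-0.9965  0.0786 -0.0283]
t 54.9 tcp [0.5836 0.1486 0.0478] slide cm [-0.33 -0.   -0.  ]
jaw yaw -0.6 roll 0.0 j7 -0.66
tilt deg x,y [4.52 1.57]
```

```bash

R='from h import *
ft(3)'
python3 -m jog '[{"slide":[-0.33,0,0],"roll":0},{"slide":[-0.33,0,0],"roll":0},{"slide":[-0.33,0,0],"roll":0}]'; python3 -c "$R"; python3 -m jog '[{"slide":[0,0,0.3],"roll":0},{"slide":[-0.02,0,0.7],"roll":0},{"slide":[-0.03,0,1.2],"roll":0},{"slide":[-0.03,0,1.2],"roll":0}]'; python3 -c "$R"; python3 - <<'E'
from h import *
im=r.camera("top");crop(im,240,160,345,200,7,"top36")
go((.5832,.137,.051),-.65)
E
```

```text
time: 55.15
ee_pos: [0.5834, 0.1484, 0.0512]
eef_rot: [0.529, 0.484, -0.475, 0.51]
ft_force: [0.2, -0.4, -1.9]
width: 0.0272
z [0.5833 0.1484 0.051 ] F [ 0.03 -0.44 -1.13] M [ 0.024  0.045 -0.019]
time: 55.63
ee_pos: [0.5833, 0.1346, 0.0507]
eef_rot: [0.529, 0.484, -0.476, 0.51]
ft_force: [1.2, 0.2, -1.3]
width: 0.0271
z [0.5832 0.1358 0.0509] F [ 0.18 -0.21 -0.53] M [ 0.057  0.021 -0.008]
t 55.83 tcp [0.5832 0.1364 0.051 ] slide cm [-0.    0.   -0.06]
jaw yaw -0.6 roll 0.0 j7 -0.63
tilt deg x,y [4.51 1.58]
```

View pics/top36.png

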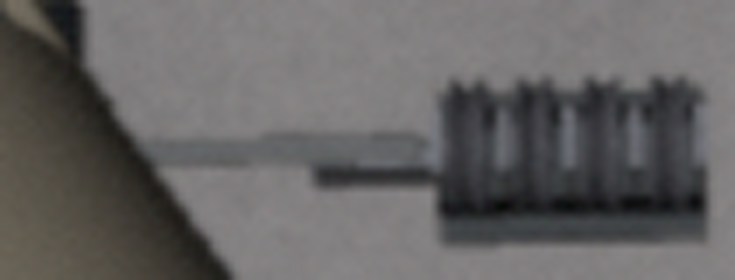

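```bash

R='from h import *
ft(3)'
python3 -m jog '[{"slide":[0,0,0.3],"roll":0},{"slide":[-0.02,0,0.6],"roll":0},{"slide":[-0.03,0,0.8],"roll":0},{"slide":[-0.03,0,0.8],"roll":0}]'; python3 -c "$R"; python3 -m jog '[{"slide":[0,0,0.2],"roll":0},{"slide":[-0.01,0,0.4],"roll":0},{"slide":[-0.02,0,0.6],"roll":0},{"slide":[-0.02,0,0.6],"roll":0}]'; python3 -c "$R"; python3 - <<'E'
from h import *
go((.583,.1215,.051),-.65)
E
```

```text
time: 56.17
ee_pos: [0.5831, 0.1276, 0.051]
eef_rot: [0.529, 0.484, -0.476, 0.51]
ft_force: [0.1, 0.5, -1.6]
width: 0.0274
z [0.5831 0.1283 0.051 ] F [-0.19  0.31 -1.38] M [0.026 0.025 0.014]
time: 56.65
ee_pos: [0.583, 0.1218, 0.051]
eef_rot: [0.529, 0.484, -0.476, 0.51]
ft_force: [-0.9, -0.5, -1.3]
width: 0.0274
z [0.583  0.1223 0.0511] F [-0.39 -0.12 -1.5 ] M [0.02  0.018 0.01 ]
t 56.8 tcp [0.583  0.1224 0.0511] slide cm [0.01 0.   0.09]
jaw yaw -0.7 roll -0.0 j7 -0.61
tilt deg x,y [4.52 1.58]
```

```bash

R='from h import *
ft(2)'
for i in 1 2 3; do python3 -m jog '[{"slide":[0,0,0.3],"roll":0},{"slide":[-0.02,0,0.6],"roll":0},{"slide":[-0.03,0,0.9],"roll":0},{"slide":[-0.03,0,1],"roll":0}]' | grep -E 'ee_pos|ft_f'; python3 -c "$R"; done; python3 - <<'E'
from h import *
go((.5827,.0925,.051),-.65)
im=r.camera("top");crop(im,240,160,345,200,7,"top37")
E
```

```text
ee_pos: [0.5829, 0.1115, 0.051]
ft_force: [-0.2, -0.7, -1.5]
z [0.583  0.1115 0.0511] F [ 0.17 -0.26 -1.1 ] M [0.014 0.016 0.014]
ee_pos: [0.5829, 0.101, 0.0511]
ft_force: [-0.2, -0.8, -0.9]
z [0.5829 0.1011 0.0511] F [ 0.08 -0.66 -1.27] M [ 0.006 -0.017 -0.017]
ee_pos: [0.5828, 0.0906, 0.051]
ft_force: [-0.6, -0.9, -1.2]
z [0.5828 0.0906 0.051 ] F [-0.35 -0.87 -0.93] M [ 0.007  0.032 -0.013]
t 58.1 tcp [0.5828 0.091  0.0511] slide cm [ 0.01 -0.01 -0.15]
jaw yaw -0.8 roll -0.1 j7 -0.55
tilt deg x,y [4.52 1.55]
```

View pics/top37.png

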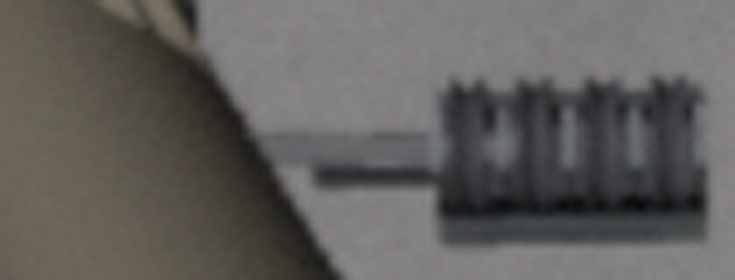

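```bash

R='from h import *
ft(2)'
for i in 1 2 3; do python3 -m jog '[{"slide":[0,0,0.3],"roll":0},{"slide":[-0.02,0,0.6],"roll":0},{"slide":[-0.03,0,0.9],"roll":0},{"slide":[-0.03,0,1],"roll":0}]' | grep -E 'ee_pos|ft_f'; python3 -c "$R"; done; python3 - <<'E'
from h import *
go((.5825,.0605,.051),-.65)
im=r.camera("top");crop(im,240,160,345,200,7,"top38")
im=r.camera("side");crop(im,265,165,345,240,8,"side38")
E
```

```text
ee_pos: [0.5827, 0.0804, 0.0511]
ft_force: [0.5, -0.3, -1.8]
z [0.5827 0.0805 0.0511] F [ 0.49  0.28 -1.73] M [0.029 0.014 0.007]
ee_pos: [0.5826, 0.07, 0.0511]
ft_force: [0.9, -0.7, -1.8]
z [0.5826 0.07   0.0511] F [ 0.52 -0.77 -1.94] M [-0.019  0.033  0.001]
ee_pos: [0.5824, 0.0596, 0.051]
ft_force: [0.1, -0.2, -1.7]
z [0.5824 0.0596 0.051 ] F [ 0.25  0.02 -1.24] M [ 0.017  0.033 -0.006]
t 59.45 tcp [0.5824 0.0599 0.0511] slide cm [ 0.01  0.01 -0.06]
jaw yaw -0.8 roll -0.2 j7 -0.49
tilt deg x,y [4.51 1.53]
```

View pics/top38.png

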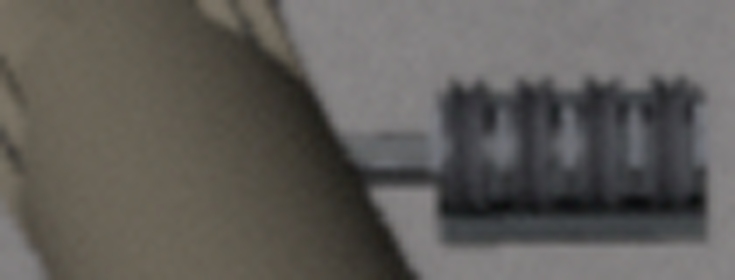

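View pics/side38.png

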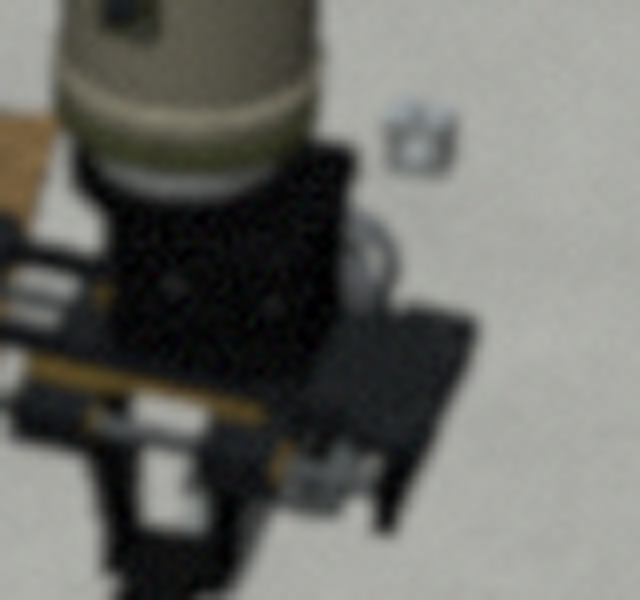

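```bash

R='from h import *
ft(2)'
for i in 1 2 3 4; do python3 -m jog '[{"slide":[0,0,0.3],"roll":0},{"slide":[-0.02,0,0.6],"roll":0},{"slide":[-0.03,0,0.9],"roll":0},{"slide":[-0.03,0,1],"roll":-0.1}]' | grep -E 'ee_pos|ft_f'; python3 -c "$R"; done; python3 - <<'E'
from h import *
go((.582,.0205,.051),-.65)
im=r.camera("top");crop(im,240,160,370,205,6,"top39")
E
```

```text
ee_pos: [0.5823, 0.0496, 0.0511]
ft_force: [-0.5, 0.9, -1.2]
z [0.5823 0.0496 0.0511] F [-0.16 -0.1  -1.34] M [ 0.024  0.052 -0.006]
ee_pos: [0.5822, 0.0391, 0.0511]
ft_force: [0.2, 0.1, -1.4]
z [0.5822 0.0391 0.0511] F [ 0.28 -0.12 -1.25] M [0.016 0.038 0.034]
ee_pos: [0.5821, 0.0287, 0.0511]
ft_force: [-0.1, 0.7, -0.4]
z [0.5821 0.0287 0.0511] F [-0.08  0.35 -1.41] M [ 0.02   0.013 -0.035]
ee_pos: [0.582, 0.0182, 0.0511]
ft_force: [0.4, -0.2, -0.8]
z [0.582  0.0182 0.0511] F [ 0.29 -0.09 -1.19] M [ 0.027 -0.008 -0.001]
t 61.28 tcp [0.582  0.0186 0.0511] slide cm [ 0.01  0.   -0.19]
jaw yaw -0.5 roll 0.1 j7 -0.4
tilt deg x,y [4.51 1.51]
```

View pics/top39.png

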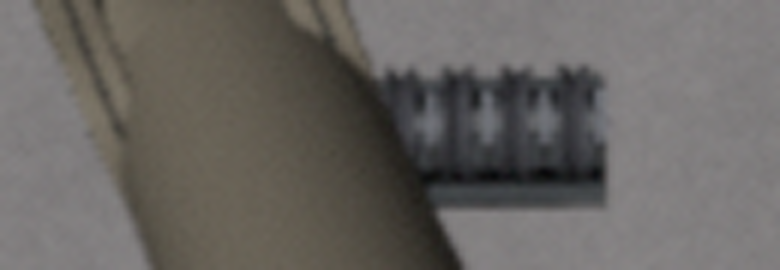

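```bash

R='from h import *
ft(2)'
for i in 1 2 3; do python3 -m jog '[{"slide":[0,0,0.3],"roll":0},{"slide":[-0.02,0,0.6],"roll":0},{"slide":[-0.03,0,0.9],"roll":0},{"slide":[-0.03,0,1],"roll":0}]' | grep -E 'ee_pos|ft_f'; python3 -c "$R"; done; python3 - <<'E'
from h import *
go((.5817,-.0215,.051),-.65)
im=r.camera("top");crop(im,240,160,370,205,6,"top40")
im=r.camera("side");crop(im,265,165,345,240,8,"side40")
E
```

```text
ee_pos: [0.5819, 0.0081, 0.0511]
ft_force: [-0.3, 0.6, -2.1]
z [0.5819 0.008  0.0511] F [-0.07  0.32 -1.89] M [ 0.014  0.063 -0.007]
ee_pos: [0.5818, -0.0024, 0.0511]
ft_force: [-1.4, 0.3, -0.9]
z [ 0.5818 -0.0023  0.0511] F [-1.16  0.11 -0.78] M [ 0.016  0.048 -0.013]
ee_pos: [0.5817, -0.0128, 0.0511]
ft_force: [0.6, 1.0, -1.3]
z [ 0.5817 -0.0128  0.0511] F [ 0.24  0.43 -1.42] M [0.01  0.003 0.026]
t 62.63 tcp [ 0.5817 -0.0125  0.0511] slide cm [-0.01  0.01  0.9 ]
jaw yaw -0.6 roll 0.0 j7 -0.34
tilt deg x,y [4.51 1.49]
```

View pics/top40.png

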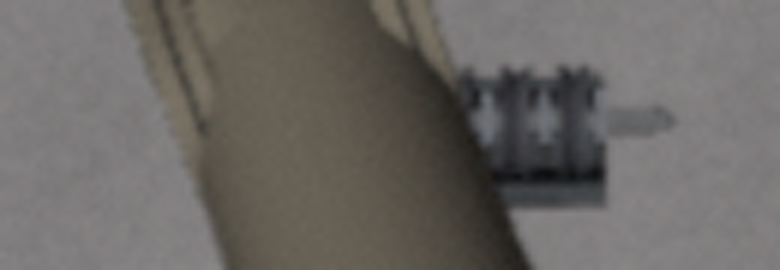

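View pics/side40.png

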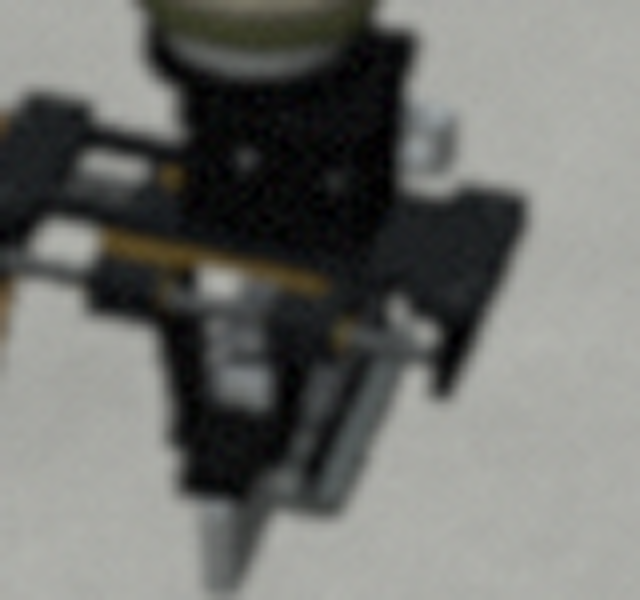

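```bash

R='from h import *
ft(2)'
python3 -m jog '[{"slide":[0,0,0.3],"roll":0},{"slide":[-0.02,0,0.6],"roll":0},{"slide":[-0.02,0,0.7],"roll":0},{"slide":[-0.02,0,0.7],"roll":0}]' | grep -E 'ee_pos|ft_f'; python3 -c "$R"; for i in 1 2 ; do python3 -m jog '[{"slide":[0,0,0.1],"roll":0},{"slide":[0,0,0.2],"roll":0},{"slide":[0,0,0.2],"roll":0}]' | grep -E 'ee_pos|ft_f'; python3 -c "$R"; done
```

```text
ee_pos: [0.5816, -0.0195, 0.0511]
ft_force: [0.8, -0.4, -1.9]
z [ 0.5816 -0.0192  0.0512] F [ 0.12 -0.05 -1.69] M [ 0.039  0.004 -0.019]
ee_pos: [0.5816, -0.0212, 0.0511]
ft_force: [-0.9, -0.4, -1.2]
z [ 0.5816 -0.0211  0.0511] F [-0.32 -0.17 -1.54] M [ 0.024  0.01  -0.009]
ee_pos: [0.5816, -0.0219, 0.0511]
ft_force: [-0.5, 4.6, -1.5]
z [ 0.5816 -0.0219  0.0511] F [-0.65  5.14 -1.61] M [1.078 0.021 0.056]
```

```bash

R='from h import *
ft(2)'
python3 -m jog '[{"slide":[0.1,0,0.05],"roll":0},{"slide":[0.2,0,0.05],"roll":0},{"slide":[0.2,0,0.05],"roll":0}]' | grep -E 'ee_pos|ft_f'; python3 -c "$R"; python3 -m jog '[{"slide":[0.05,0,0],"roll":0},{"slide":[0.1,0,0],"roll":0},{"slide":[0.1,0,0],"roll":0}]' | grep -E 'ee_pos|ft_f'; python3 -c "$R"
```

```text
ee_pos: [0.5819, -0.0219, 0.0492]
ft_force: [1.0, 4.8, -0.8]
z [ 0.5819 -0.0219  0.0491] F [ 1.36  5.07 -0.92] M [ 1.086 -0.211  0.096]
ee_pos: [0.5821, -0.0219, 0.0482]
ft_force: [0.3, 3.2, -0.5]
z [ 0.5821 -0.0219  0.0481] F [ 0.57  3.62 -0.14] M [ 0.801 -0.11   0.084]
```

```bash

python3 -m jog '[{"slide":[0,0,0],"roll":0},{"slide":[0,0,0],"roll":0},{"slide":[0,0,0],"roll":0},{"slide":[0,0,0],"roll":0}]' 0.45;python3 -m jog '[{"slide":[-1.5,0.1,-0.3],"roll":0},{"slide":[-4,0.3,-0.3],"roll":0},{"slide":[-7,0.5,-0.3],"roll":0},{"slide":[-10,0.8,-0.3],"roll":0},{"slide":[-12,1,-0.3],"roll":0}]'; python3 - <<'E'
from h import *
im=r.camera("top");crop(im,260,160,370,205,7,"top41")
im=r.camera("side");crop(im,265,165,345,240,8,"side41")
E
```

```text
time: 64.9
ee_pos: [0.582, -0.0227, 0.0481]
eef_rot: [0.528, 0.484, -0.475, 0.51]
ft_force: [0.6, 0.0, -0.5]
width: 0.0441
time: 65.32
ee_pos: [0.5832, -0.0234, 0.1714]
eef_rot: [0.529, 0.484, -0.475, 0.511]
ft_force: [0.7, 0.4, -0.4]
width: 0.048
```

View pics/top41.png

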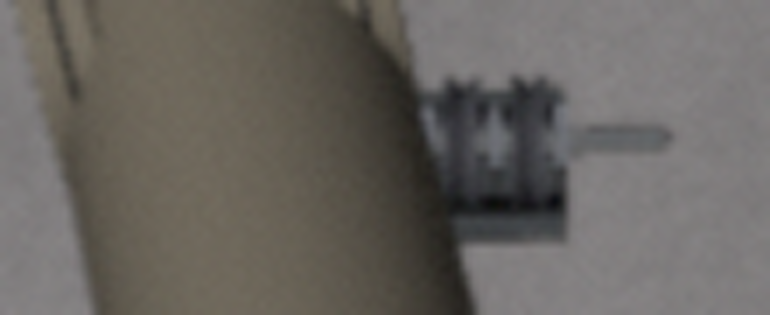

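View pics/side41.png

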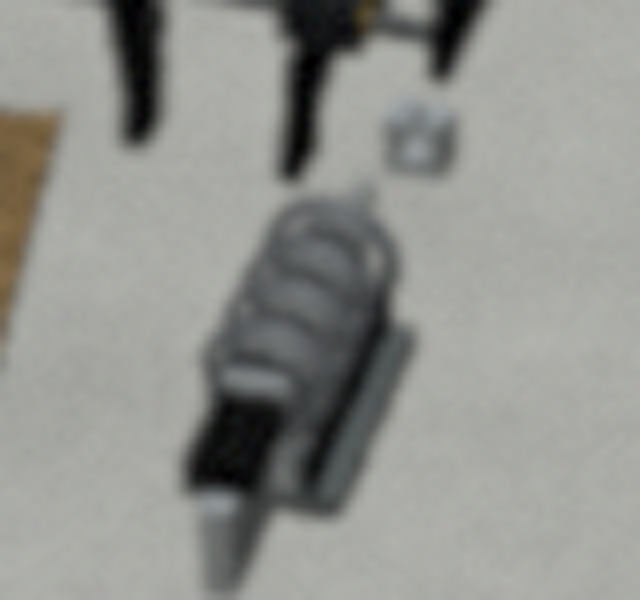

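```bash
python3 - <<'E'
from h import *
im=r.camera("top")
for c in((585,135),(620,137),(655,137)): print(onz("top",cp(c,7,(260,160)),.048))
print("tip",onz("top",cp((672,137),7,(260,160)),.048))
go((.5812,-.2756,.12),-1.7)
E
```

```text
[ 0.5836 -0.1578  0.048 ]
[ 0.5824 -0.1722  0.048 ]
[ 0.582  -0.1865  0.048 ]
tip [ 0.5818 -0.1935  0.048 ]
t 65.47 tcp [ 0.5834 -0.0236  0.1701] slide cm [ 4.31 -0.36 25.32]
jaw yaw -0.6 roll 1.1 j7 -0.23
tilt deg x,y [4.7  1.49]
```

```bash
python3 -m jog '[{"slide":[0,0,2],"roll":0},{"slide":[0,0,5],"roll":0.3},{"slide":[0,-0.1,8.5],"roll":0.6},{"slide":[0,-0.2,12],"roll":0.9},{"slide":[0,-0.2,13],"roll":1}]';python3 -m jog '[{"slide":[0,0,2],"roll":0},{"slide":[1,-0.1,5],"roll":0},{"slide":[2.5,-0.1,8.5],"roll":0},{"slide":[4,-0.2,12],"roll":0},{"slide":[4.2,-0.2,12.2],"roll":0}]';python3 -m jog '[{"slide":[0,0,0],"roll":0},{"slide":[0,0,0],"roll":0}]'; python3 - <<'E'
from h import *
go((.5812,-.2756,.06),-1.7)
im=r.camera("top");crop(im,340,160,420,205,8,"top42")
im=r.camera("side");crop(im,270,130,370,205,8,"side42")
E
```

```text
time: 65.88
ee_pos: [0.5785, -0.1607, 0.1643]
eef_rot: [0.534, 0.477, -0.482, 0.504]
ft_force: [-0.3, 0.4, 0.3]
width: 0.0474
time: 66.3
ee_pos: [0.5716, -0.2897, 0.1139]
eef_rot: [0.534, 0.477, -0.486, 0.501]
ft_force: [-0.4, -1.1, -1.1]
width: 0.0475
time: 66.47
ee_pos: [0.5699, -0.2907, 0.1117]
eef_rot: [0.534, 0.477, -0.487, 0.499]
ft_force: [-1.5, -0.1, 0.9]
width: 0.0476
t 66.47 tcp [ 0.5699 -0.2907  0.1117] slide cm [ 5.26  0.7  -1.42]
jaw yaw -2.7 roll -1.0 j7 0.15
tilt deg x,y [3.99 1.33]
```

View pics/side42.png

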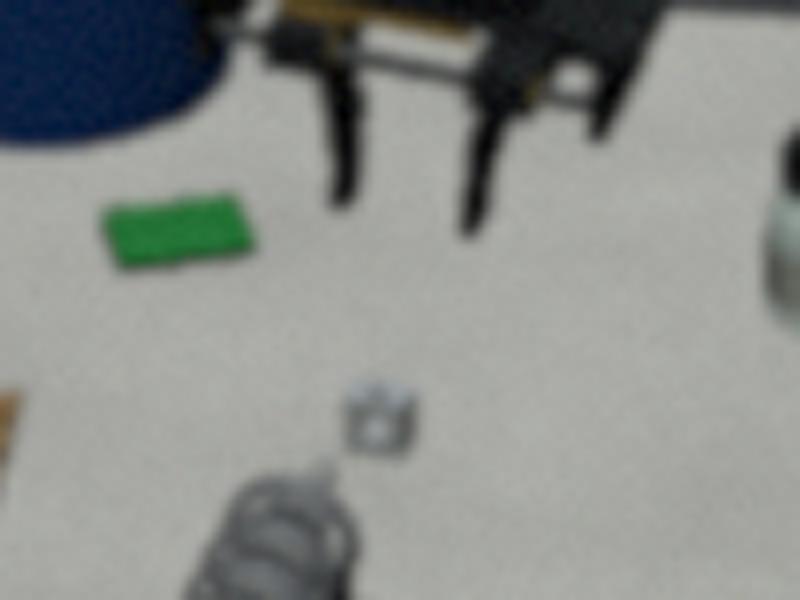

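View pics/top42.png

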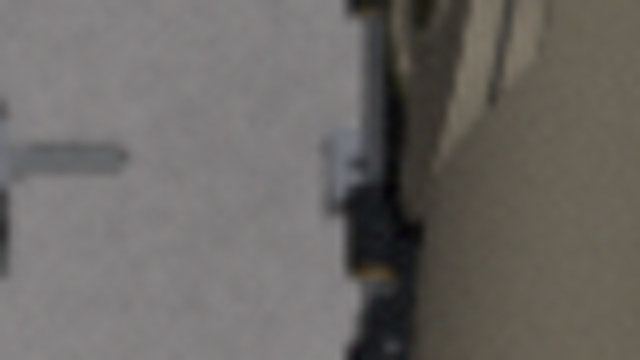

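```bash
python3 -m jog '[{"slide":[0.5,0.3,-0.7],"roll":-0.5},{"slide":[1.5,0.6,-1.4],"roll":-1},{"slide":[3,0.6,-1.4],"roll":-1},{"slide":[4.5,0.7,-1.4],"roll":-1},{"slide":[4.5,0.7,-1.4],"roll":-1}]';python3 -m jog '[{"slide":[0,0,0],"roll":0},{"slide":[0,0,0],"roll":0}]'; python3 - <<'E'
from h import *
go((.5812,-.2756,.005),-1.7)
im=r.camera("top");crop(im,338,165,378,195,15,"top43")
im=r.camera("side");crop(im,270,130,370,205,8,"side43")
E
```

```text
time: 66.98
ee_pos: [0.5807, -0.2725, 0.0652]
eef_rot: [0.529, 0.483, -0.482, 0.504]
ft_force: [-0.8, -0.0, 0.0]
width: 0.0479
time: 67.15
ee_pos: [0.5801, -0.2723, 0.0642]
eef_rot: [0.529, 0.484, -0.482, 0.503]
ft_force: [-0.7, -0.9, -0.7]
width: 0.0479
t 67.15 tcp [ 0.5801 -0.2723  0.0642] slide cm [ 5.9  -0.27  0.49]
jaw yaw -1.4 roll 0.3 j7 0.11
tilt deg x,y [3.79 1.5 ]
```

View pics/side43.png

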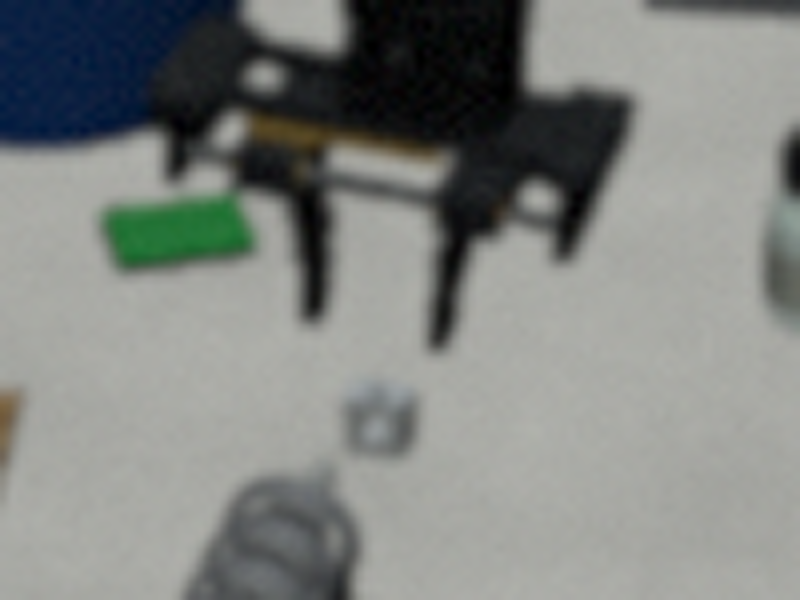

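View pics/top43.png

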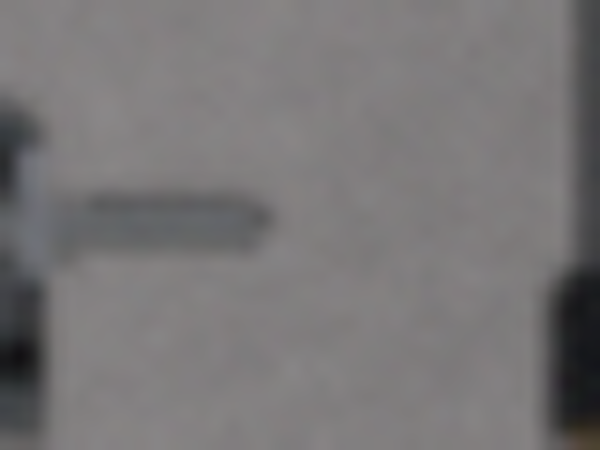

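```bash
python3 - <<'E'
from h import *
f=lambda c:onz("side",cp(c,8,(270,130)),.028)
print("collar top face",f((382,393)), "predicted px", (proj("side",(.5812,-.2756,.028))[0]-[270,130]+.5)*8)
print("rod tip pred", (proj("side",(.580,-.1925,.048))[0]-[270,130]+.5)*8,(proj("side",(.583,-.1925,.048))[0]-[270,130]+.5)*8)
print("top rod",onz("top",(348.5,179.33),.048), "collar pred top px",proj("top",(.5812,-.2756,.028)))
E
```

```text
collar top face [ 0.5814 -0.2766  0.028 ] predicted px [382.4632 394.7429]
rod tip pred [333.2553 463.097 ] [326.255  462.0989]
top rod [ 0.5818 -0.1732  0.048 ] collar pred top px [[383.3284 180.1828]]
```

```bash
python3 -m jog '[{"slide":[1.5,0,0.3],"roll":0.3},{"slide":[3,-0.2,0.5],"roll":0.3},{"slide":[4.2,-0.2,0.5],"roll":0.3},{"slide":[5,-0.25,0.5],"roll":0.3},{"slide":[5,-0.25,0.5],"roll":0.3}]';python3 -m jog '[{"slide":[0,0,0],"roll":0},{"slide":[0,0,0],"roll":0}]'; python3 - <<'E'
from h import *
go((.5812,-.2756,.005),-1.7)
im=r.camera("side");crop(im,270,130,370,205,8,"side44")
E
```

```text
time: 67.67
ee_pos: [0.5801, -0.2757, 0.0124]
eef_rot: [0.53, 0.483, -0.484, 0.501]
ft_force: [-0.5, 1.1, -0.9]
width: 0.0479
time: 67.83
ee_pos: [0.58, -0.2755, 0.0123]
eef_rot: [0.53, 0.484, -0.484, 0.501]
ft_force: [-0.2, -0.1, -0.3]
width: 0.0478
t 67.83 tcp [ 0.58   -0.2755  0.0123] slide cm [0.73 0.07 0.03]
jaw yaw -1.7 roll -0.0 j7 0.09
tilt deg x,y [3.68 1.58]
```

View pics/side44.png

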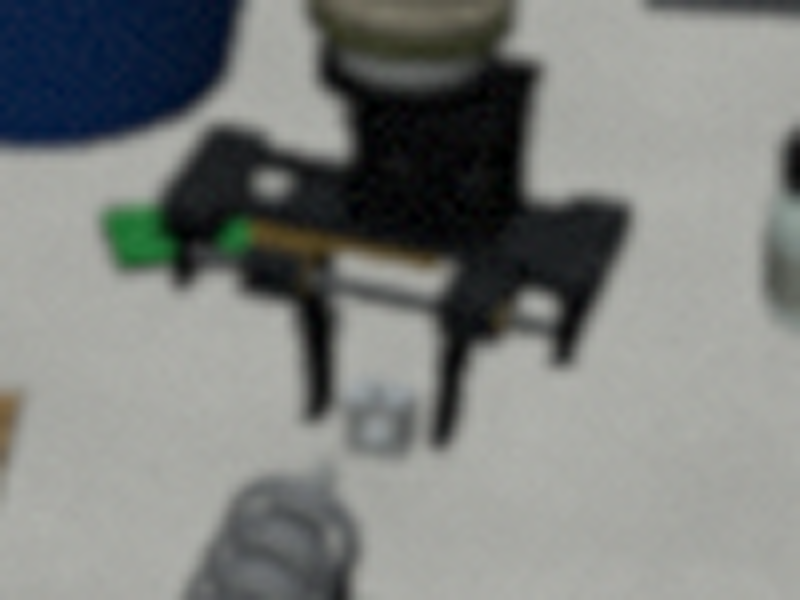

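Straddling the collar. Lower and grip.

```bash
python3 -m jog '[{"slide":[0.3,0.1,0],"roll":0},{"slide":[0.65,0.1,0],"roll":0},{"slide":[0.65,0.1,0],"roll":0},{"slide":[0.65,0.1,0],"roll":0}]';for i in 1 2; do python3 -m jog '[{"slide":[0,0,0],"roll":0},{"slide":[0,0,0],"roll":0},{"slide":[0,0,0],"roll":0},{"slide":[0,0,0],"roll":0}]' 1 25; done; python3 - <<'E'
from h import *
go((.5812,-.2756,.005),-1.7)
E
python3 -m jog '[{"slide":[-1,0,0],"roll":0},{"slide":[-2.5,0,0],"roll":0},{"slide":[-4,0,0],"roll":0},{"slide":[-4,0,0],"roll":0}]'; python3 -m jog '[{"slide":[0,0,0],"roll":0},{"slide":[0,0,0],"roll":0}]'; python3 - <<'E'
from h import *
go((.582,-.215,.039),-.65)
im=r.camera("side");crop(im,280,140,350,200,11,"side45")
E
```

```text
time: 68.22
ee_pos: [0.5816, -0.2754, 0.0061]
eef_rot: [0.53, 0.483, -0.484, 0.501]
ft_force: [0.4, -0.7, 0.5]
width: 0.0476
time: 68.55
ee_pos: [0.5817, -0.2754, 0.0062]
eef_rot: [0.53, 0.483, -0.484, 0.501]
ft_force: [-1.3, 0.3, 3.5]
width: 0.0287
time: 68.88
ee_pos: [0.5817, -0.2755, 0.0063]
eef_rot: [0.53, 0.483, -0.484, 0.501]
ft_force: [-1.2, 0.2, 1.1]
width: 0.0283
t 68.88 tcp [ 0.5817 -0.2755  0.0063] slide cm [ 0.12 -0.06  0.02]
jaw yaw -1.7 roll -0.0 j7 0.08
tilt deg x,y [3.71 1.56]
time: 69.22
ee_pos: [0.5811, -0.2774, 0.0509]
eef_rot: [0.531, 0.481, -0.483, 0.503]
ft_force: [0.7, -0.4, -0.4]
width: 0.0285
time: 69.38
ee_pos: [0.5818, -0.2779, 0.0522]
eef_rot: [0.531, 0.481, -0.483, 0.504]
ft_force: [-0.0, -0.5, -0.5]
width: 0.0285
t 69.38 tcp [ 0.5818 -0.2779  0.0522] slide cm [ 1.47 -0.26 -6.25]
jaw yaw -1.7 roll -1.1 j7 0.11
tilt deg x,y [4.1  1.34]
```

View pics/side45.png

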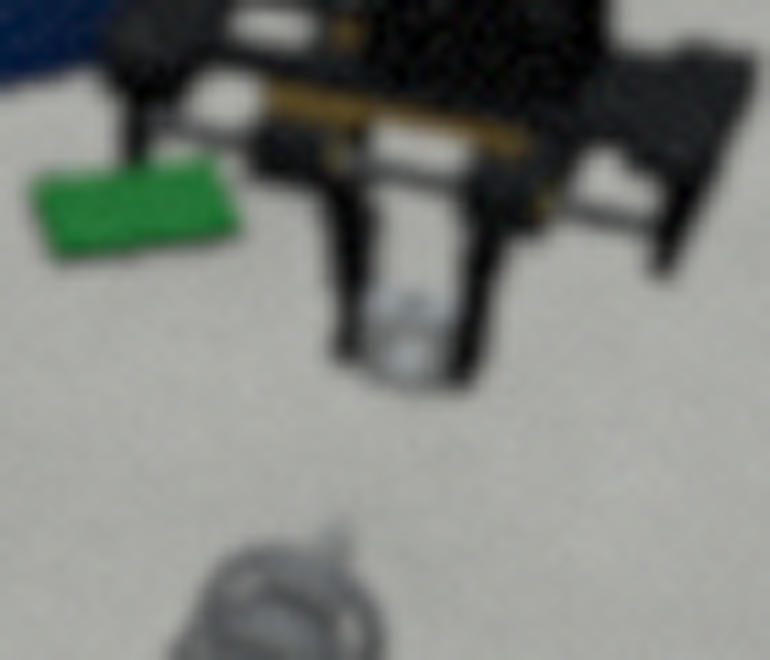

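```bash
python3 -m jog '[{"slide":[0.3,0,-1],"roll":-0.4},{"slide":[0.7,0,-2.5],"roll":-0.8},{"slide":[1,-0.1,-4],"roll":-1.1},{"slide":[1.2,-0.2,-5.8],"roll":-1.1},{"slide":[1.2,-0.2,-6],"roll":-1.1}]'; python3 -m jog '[{"slide":[0,0,0],"roll":0},{"slide":[0,0,0],"roll":0}]'; python3 - <<'E'
from h import *
go((.5823,-.2095,.041),-.65)
im=r.camera("side");crop(im,280,140,350,200,11,"side46")
im=r.camera("top");crop(im,335,165,385,195,15,"top46")
E
```

```text
time: 69.85
ee_pos: [0.5817, -0.2108, 0.04]
eef_rot: [0.525, 0.488, -0.476, 0.509]
ft_force: [0.3, 0.9, 0.8]
width: 0.0285
time: 70.02
ee_pos: [0.5817, -0.2088, 0.0397]
eef_rot: [0.524, 0.489, -0.476, 0.509]
ft_force: [0.1, 0.0, -0.9]
width: 0.0285
t 70.02 tcp [ 0.5817 -0.2088  0.0397] slide cm [-0.12  0.07  0.07]
jaw yaw -0.1 roll 0.5 j7 0.02
tilt deg x,y [3.93 1.62]
```

View pics/side46.png

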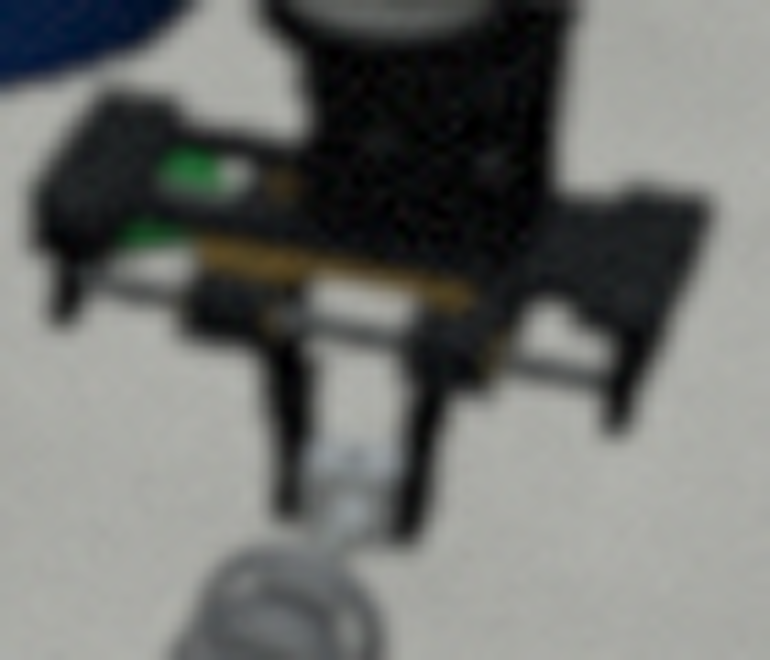

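View pics/top46.png

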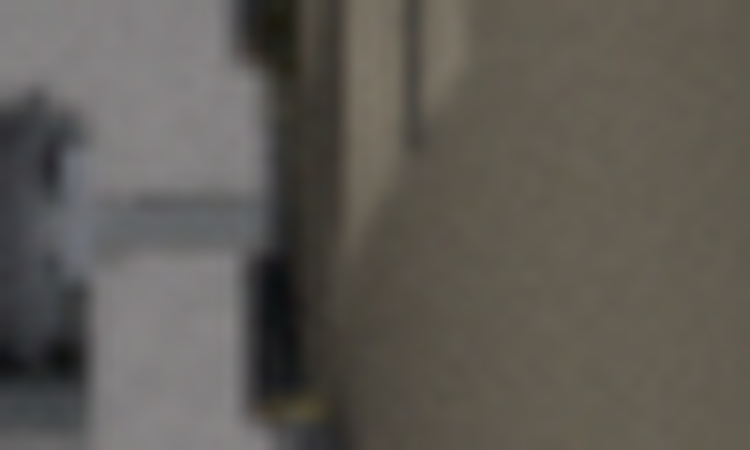

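```bash
R='from h import *
ft(2)'
python3 -m jog '[{"slide":[-0.12,0.06,0],"roll":0.5},{"slide":[-0.12,0.06,0],"roll":0.5},{"slide":[-0.12,0.06,0],"roll":0.5}]'; python3 -c "$R"; python3 -m jog '[{"slide":[0,0,-0.2],"roll":0},{"slide":[0.01,0,-0.5],"roll":0},{"slide":[0.02,0,-0.8],"roll":0},{"slide":[0.02,0,-0.8],"roll":0}]'; python3 -c "$R"; python3 - <<'E'
from h import *
go((.5824,-.165,.041),-.65)
E
```

```text
time: 70.37
ee_pos: [0.5823, -0.2117, 0.0413]
eef_rot: [0.527, 0.486, -0.479, 0.507]
ft_force: [0.1, -0.8, -0.6]
width: 0.0287
z [ 0.5822 -0.2115  0.0412] F [-0.03 -0.46 -0.58] M [-0.031  0.002 -0.017]
time: 70.8
ee_pos: [0.5824, -0.2022, 0.0413]
eef_rot: [0.527, 0.486, -0.478, 0.507]
ft_force: [-1.6, -0.2, 0.2]
width: 0.0288
z [ 0.5824 -0.2026  0.0412] F [-0.54 -0.46  0.01] M [-0.053  0.017  0.021]
t 70.9 tcp [ 0.5824 -0.2031  0.0413] slide cm [ 0.13 -0.05 -3.8 ]
jaw yaw -0.8 roll -0.1 j7 0.0
tilt deg x,y [3.96 1.55]
```

```bash
R='from h import *
ft(2)'
for i in 1 2; do python3 -m jog '[{"slide":[0,0,-0.2],"roll":0},{"slide":[0.01,0,-0.4],"roll":0},{"slide":[0.02,0,-0.6],"roll":0},{"slide":[0.02,0,-0.6],"roll":0}]'|grep -E "ee_p|ft_"; python3 -c "$R"; done; python3 - <<'E'
from h import *
go((.5824,-.165,.041),-.65)
im=r.camera("side");crop(im,280,140,350,200,11,"side47")
im=r.camera("top");crop(im,335,165,385,195,15,"top47")
E
```

```text
ee_pos: [0.5825, -0.1963, 0.0412]
ft_force: [0.0, -0.1, -0.6]
z [ 0.5825 -0.1967  0.0412] F [ 0.5   0.39 -0.75] M [-0.048 -0.013  0.018]
ee_pos: [0.5826, -0.1901, 0.0412]
ft_force: [-0.7, 0.8, -0.4]
z [ 0.5826 -0.1905  0.0412] F [-0.16  0.38 -0.54] M [-0.056 -0.014  0.012]
t 71.77 tcp [ 0.5826 -0.1908  0.0412] slide cm [ 0.09 -0.05 -2.57]
jaw yaw -0.7 roll -0.1 j7 -0.02
tilt deg x,y [3.96 1.55]
```

View pics/side47.png

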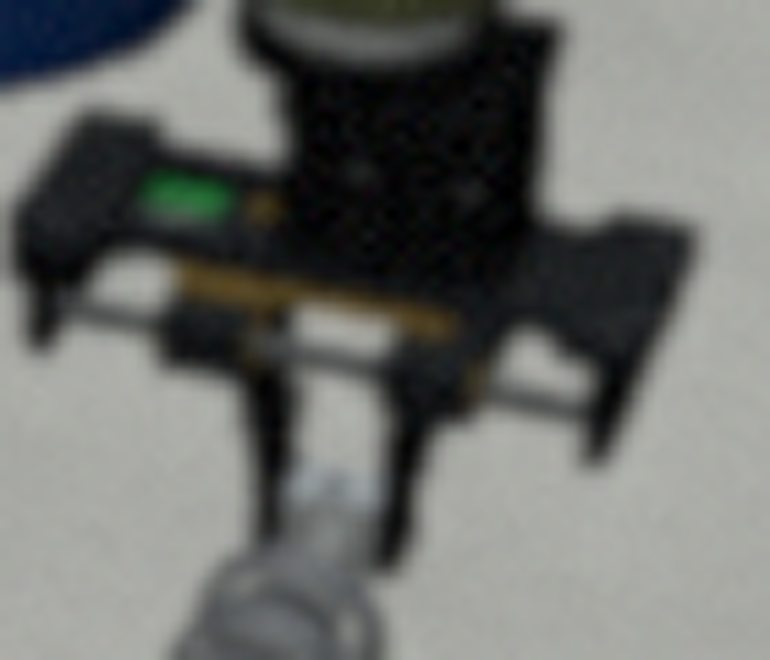

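View pics/top47.png

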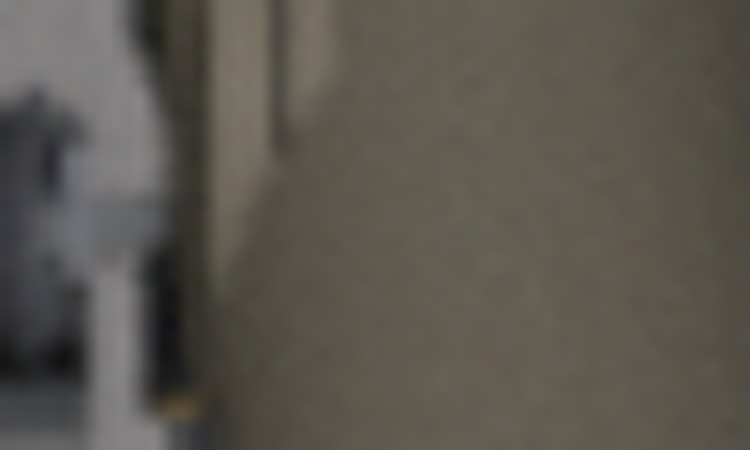

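```bash
R='from h import *
ft(2)'
for i in 1 2 3; do python3 -m jog '[{"slide":[0.01,0,-0.2],"roll":0},{"slide":[0.02,-0.01,-0.5],"roll":0},{"slide":[0.03,-0.01,-0.8],"roll":0},{"slide":[0.03,-0.01,-0.8],"roll":0}]'|grep -E "ee_p|ft_"; python3 -c "$R"; done; python3 - <<'E'
from h import *
go((.5824,-.165,.041),-.65)
im=r.camera("side");crop(im,265,155,345,240,7,"side48")
E
```

```text
ee_pos: [0.5826, -0.1819, 0.0412]
ft_force: [0.1, -0.2, -0.5]
z [ 0.5827 -0.1823  0.0412] F [ 0.3  -0.27 -0.52] M [-0.045  0.001  0.028]
ee_pos: [0.5827, -0.1737, 0.0411]
ft_force: [0.3, 0.9, 0.2]
z [ 0.5827 -0.1741  0.0411] F [-0.27  0.48 -0.28] M [-0.053 -0.023  0.022]
ee_pos: [0.5827, -0.1654, 0.0411]
ft_force: [0.6, 0.3, -0.2]
z [ 0.5827 -0.1658  0.041 ] F [ 0.56  0.15 -0.3 ] M [-0.011 -0.008 -0.011]
t 73.17 tcp [ 0.5827 -0.1662  0.041 ] slide cm [ 0.01 -0.03 -0.12]
jaw yaw -0.7 roll -0.0 j7 -0.06
tilt deg x,y [3.96 1.54]
```

View pics/side48.png

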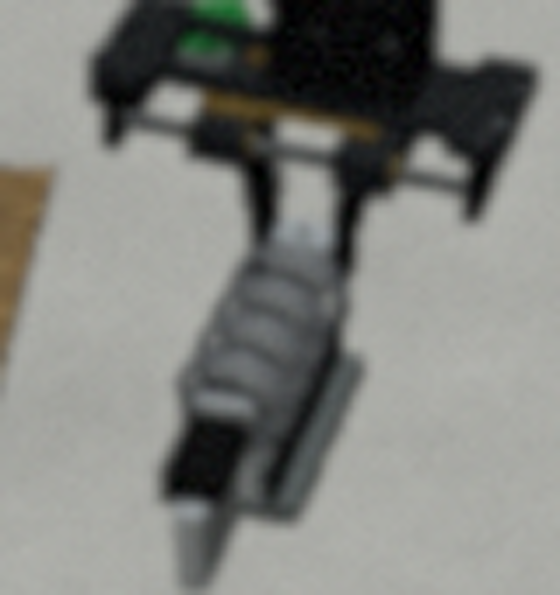

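```bash
python3 -m jog '[{"slide":[0,0,0],"roll":0},{"slide":[0,0,0],"roll":0},{"slide":[0,0,0],"roll":0},{"slide":[0,0,0],"roll":0},{"slide":[0,0,0],"roll":0}]' 0.4;python3 -m jog '[{"slide":[-1,0.1,0],"roll":0},{"slide":[-3,0.2,0],"roll":0},{"slide":[-6,0.4,0],"roll":0},{"slide":[-9,0.6,0],"roll":0},{"slide":[-12,0.8,0],"roll":0}]';python3 -m jog '[{"slide":[-2,0,2],"roll":0},{"slide":[-4,0,5],"roll":0},{"slide":[-4,0,9],"roll":0},{"slide":[-4,0,13],"roll":0},{"slide":[-4,0,17],"roll":0}]';python3 -m jog '[{"slide":[0,0,3],"roll":0},{"slide":[0,0,6],"roll":0},{"slide":[0,0,8],"roll":0},{"slide":[0,0,8],"roll":0}]'; python3 - <<'E'
from h import *
im=r.camera("side");crop(im,265,155,345,240,7,"side49")
im=r.camera("top");crop(im,260,160,370,210,7,"top49")
cv2.imwrite("pics/top50.png",im[:,:,::-1]);cv2.imwrite("pics/side50.png",r.camera("side")[:,:,::-1])
E
```

```text
time: 73.63
ee_pos: [0.5827, -0.1666, 0.041]
eef_rot: [0.527, 0.486, -0.478, 0.507]
ft_force: [0.1, -0.6, -0.7]
width: 0.0497
time: 74.05
ee_pos: [0.5822, -0.1696, 0.1634]
eef_rot: [0.527, 0.486, -0.478, 0.507]
ft_force: [1.4, -0.3, 0.0]
width: 0.0521
time: 74.47
ee_pos: [0.5776, -0.3425, 0.2001]
eef_rot: [0.526, 0.486, -0.478, 0.508]
ft_force: [0.9, 0.2, 1.0]
width: 0.052
time: 74.8
ee_pos: [0.5747, -0.4283, 0.1976]
eef_rot: [0.527, 0.484, -0.48, 0.507]
ft_force: [-1.5, -0.6, -0.4]
width: 0.052
```

View pics/side49.png

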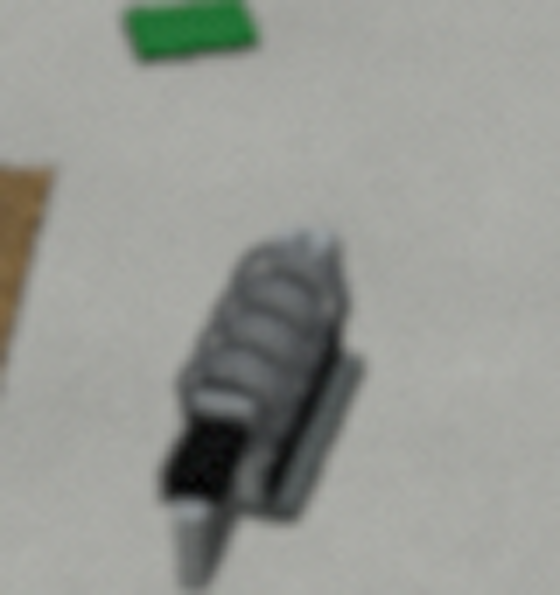

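View pics/top49.png

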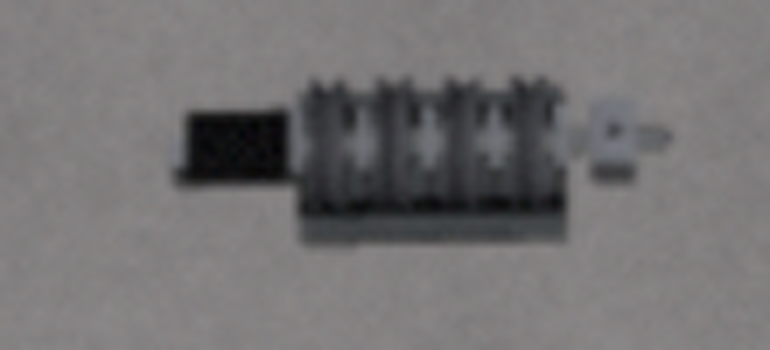

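View pics/top50.png

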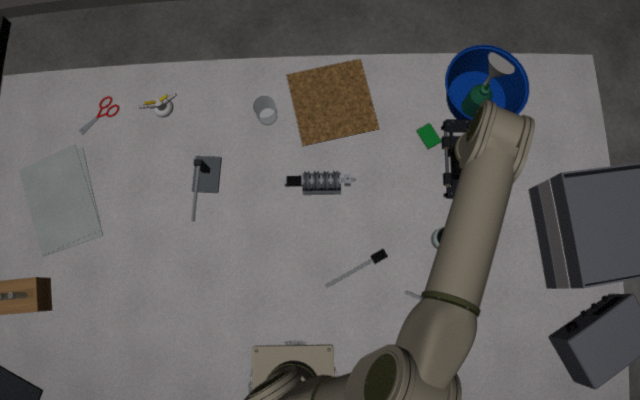

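```bash
python3 - <<'E'
from h import *
b=cv2.absdiff(cv2.imread("pics/top0.png"),cv2.imread("pics/top50.png")).max(2)
print("beaker diff",b[92:128,248:282].max(), "jar visible left edge diff",b[225:250,428:440].max())
s=cv2.absdiff(cv2.imread("pics/side0.png"),cv2.imread("pics/side50.png")).max(2)
print("side beaker",s[205:248,198:230].max(),"jar",s[143:174,363:385].max())
print(r.read_state()["time"]);print(r.close_job())
E
```

```text
beaker diff 8 jar visible left edge diff 57
side beaker 7 jar 14
74.95
the job is handed in; nothing more can be done
None
```

The pulley block is assembled and the job was handed in at 75 s, with the gripper clear of everything.

**What I did:**
- I slid the collar off the bar and parked it on the bench.
- I put the four wheels one by one into bays 4, 3, 2 and 1.
- I took the leftmost axle, touched its rod lightly on the ledge to find its height, and pushed it through until it met the frame at about 5 N.
- I slid the collar onto the far end of the axle.

**Last checks (top and side pictures):**
- One wheel stands in each bay and the storage bar is empty.
- The black grip sits against the first cheek. The rod tip stands about 43 mm past the far face (42 mm expected).
- The collar is completely on the rod, with the tip showing beyond it.
- The beaker shows no change in either view. The jar shows none in the side view. The top view differed at the jar's edge, where the arm partly covered it in that last picture, so that check says nothing about the jar either way.

**Not ideal:**
- The tool picked up a lean of about 4° from vertical over the run, which the fits tolerated.
- The arm's reading and the cameras disagreed by 2–3 mm on where the rod end lay. I went by the cameras, and the collar went on without resistance.

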